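# Set up the strip-sealing bench: change the film roll, square up the tube racks

### The arm

A 6-joint arm with a two-finger parallel gripper is mounted at the origin on the work surface. World frame = base frame: x ahead of the robot, y to its left, z up, the work surface at z = 0. Lengths are in m, angles in rad, forces in N, time in s.
With the tool pointing down it reaches from about 0.375 to 0.925 m from the base axis. Payload 5.7 kg.
Tool frame: the origin (TCP) lies between the finger pads; the fingertips stand 14 mm ahead of it and the grasp point (between the pads) lies 5 mm behind it; x points along the fingers, z is the direction in which the jaws open and shut, and the axes are right-handed (so a half turn about x gives the same grasp; the last joint's range is limited). The gripper opens to 88 mm and grips with 3 to 60 N. Pads are 20 mm wide; open, the fingers measure 115 mm over their backs; the gripper's body (75 mm by 178 mm) begins 61 mm behind the grasp point.
Start: joints at [-0.115, 0.359, 1.51, -0, 1.272, -0.115], TCP at [0.6, -0, 0.21] pointing down, gripper open.
Joint ranges: [-2.97, 2.97], [-1.01, 2.36], [0.21, 2.38], [-0.96, 4.11], [0.2, 2.71], [-2.98, 2.98]. Speed limits (rad/s): [2.39, 2.39, 3.14, 3.14, 3.14, 3.14].

### API

Orientations are given as a rotation vector (axis times angle).
In Python, from plant import ctrl, eyes, job_done gives the robot as it stands.
- The arm moves only by the tool jog_arm, never from a script. Its argument "motion" is a list of rows, each an object with "jaw": the closure, from 0 (fully open) to 1 (shut); "xyz": the shift along the tool's x, y, z in m, a list of three; "angular": the turn, a rotation vector about the tool's x, y, z in rad, a list of three. A call has 1 to 8 rows; each row shifts and turns the commanded pose from where the row before left it, along the tool's axes as they then stand; what a row does not reach is not made up. A row lasts 1/8 s, in which the tool goes at most 62.5 mm and 10.7 degrees, less where a joint would pass 70% of its speed; a pose out of reach is approached as far as the arm can. A call is refused whole if a number of a shift passes 0.0625 or a number of a turn 0.188, either way. A call with a gripper value outside its range is refused whole. The fingers move at their own pace and stop on an object; the grip force is fixed at half the most. Time passes only in rows, so rows that do not move let the fingers close. It gives the time, the measured TCP pose, the force and the opening at its end, in the units of the state.
- ctrl.get_obs(): the state, without advancing time (a new reading comes with each control period).
- eyes.snapshot(name): name is "scene" or "side" or "wrist"; returns a dict with "frame" (480x640x3 uint8, red, green, blue), "depth" (480x640 float32, m along the optical axis (not along the pixel's ray), 0 where there is no reading), "vfov" (degrees; the focal length in pixels is half the picture's height over the tangent of half this angle, whatever the lens; pixels are square), "cx", "cy" (the principal point, pixels), "extrinsics" (4x4, takes a point from world to camera coordinates); the wrist camera has in their place "T_tool_cam" (4x4, takes a point from camera to tool coordinates, whose origin is the TCP and whose axes are the tool frame's). Camera axes: x right, y up, looking along -z (the intrinsics and any distortion apply to the point x, -y, -z); pixel columns grow to the right and rows downward; lengths in m; the calibration is good to about 2 mm. The wrist camera is an equidistant fisheye: a pixel r from the principal point sees the ray r / f radians off the axis. A picture is of the moment at which its call begins: read the wrist's pose just before it.
- job_done(): hands the job in, once; it reports no verdict.
The state is a dict: "t": time; "joints": joint angles; "qvel": joint speeds; "tau": joint torques, N m; "tool_pos": TCP position; "tcp_rot": TCP orientation; "force": force on the tool from outside, world axes, zero at the start; "torque": the same for the moment, N m; "finger_gap": opening from 0.0 (shut) to 1.0 (fully open).
Only numpy, scipy, OpenCV 4.12 (cv2) and the standard library are available. Lean on these libraries where they do the work, as an engineer would, in place of code of your own. Each camera call takes 0.05 s, during which the arm holds its last target.

### The job

Get the sealing bench ready: draw back the dispenser's tailstock, put the spent spool in the red waste tray, lay the new film roll in the dispenser's trough and push the tailstock in until the roll is held snugly, with no play, between both centres. Also slide every tube rack (the tubes stand loose in them, so do not lift or tip the racks) into a neat, square row against the stop bar: one end touching the bar, each in the middle of its own painted lane, filling the lanes from the green end without skipping any. Leave the other things where they are.

Things in the scene. Friction and masses are not known exactly. Their poses are not given: they have to be found in the camera images.
- rack_red: Tube rack with red rib and tube caps. White block 100 (x) x 42 (y) x 30 mm high; along the middle of its top a carrying rib, 60 mm long (x), 14 mm thick (y), from 30 to 56 mm above the bench, to pinch from above; caps beside it rise 2.5 mm. Origin: centre of its underside; either end may face the bar. 0.14 to 0.24 kg. May be absent
- rack_yellow: Tube rack with yellow rib and tube caps. White block 100 (x) x 42 (y) x 30 mm high; along the middle of its top a carrying rib, 60 mm long (x), 14 mm thick (y), from 30 to 56 mm above the bench, to pinch from above; caps beside it rise 2.5 mm. Origin: centre of its underside; either end may face the bar. 0.14 to 0.24 kg. May be absent
- rack_blue: Tube rack with blue rib and tube caps. White block 100 (x) x 42 (y) x 30 mm high; along the middle of its top a carrying rib, 60 mm long (x), 14 mm thick (y), from 30 to 56 mm above the bench, to pinch from above; caps beside it rise 2.5 mm. Origin: centre of its underside; either end may face the bar. 0.14 to 0.24 kg. May be absent
- rack_purple: Tube rack with purple rib and tube caps. White block 100 (x) x 42 (y) x 30 mm high; along the middle of its top a carrying rib, 60 mm long (x), 14 mm thick (y), from 30 to 56 mm above the bench, to pinch from above; caps beside it rise 2.5 mm. Origin: centre of its underside; either end may face the bar. 0.14 to 0.24 kg. May be absent
- rack_green: Tube rack with green rib and tube caps. White block 100 (x) x 42 (y) x 30 mm high; along the middle of its top a carrying rib, 60 mm long (x), 14 mm thick (y), from 30 to 56 mm above the bench, to pinch from above; caps beside it rise 2.5 mm. Origin: centre of its underside; either end may face the bar. 0.14 to 0.24 kg. May be absent
- stop_bar: Fixed aluminium bar, 400 mm long (y), 16 mm thick, 30 mm high. Origin: bench level, middle of its front face (towards the robot); x points from that face into the bar. In front of it five light-blue painted lanes 48 mm wide along x, centred at y = -140, -70, 0, 70, 140 mm. A rack touching the bar squarely has its origin at x = -50 mm
- start_mark: Green painted rectangle (50 x 40 mm, no height) at the end of the row where filling starts: at x = -50 mm and y = +210 or -210 mm of the stop bar. Lane centres lie 70, 140, 210, 280 and 350 mm from it. A grey rectangle marks the other end
- film_roll: New roll of blue film, 39 mm across and 78 mm long, between two white flanges (44 mm across, 6 mm thick), with cardboard core ends sticking out 12 mm beyond them (114 mm over all; core ends 30 mm square, bore 20 mm). Origin: its centre; x along its axis; both ends alike; may be turned about its axis. 0.22 kg. It starts in the spare cradle
- spent_spool: Spent spool: same flanges, core ends and lengths as the film roll, but bare cardboard 26 mm across between the flanges. Origin: its centre, x along its axis. 0.07 kg. It starts in the dispenser with a steel centre up to 8 mm deep in each end: with the tailstock back, slide it 10 to 30 mm from the headstock before lifting it out
- waste_tray: Fixed open red tray, 150 (x) x 90 (y) x 45 mm high, walls and floor 4 mm. Origin: centre of the underside
- spare_cradle: Fixed grey cradle, base 110 x 60 x 10 mm with a narrow V trough (110 mm long along x, 38 mm wide) that holds the roll with its axis 50 mm above the bench. Origin: centre of the underside
- dispenser: Fixed white film dispenser. Origin: bench level, under the middle of a properly held roll; x along the roll axis (y = 0, 60 mm high) from headstock to tailstock. Base plate 12 mm thick, 85 mm wide, x = -92 to 172 mm. V trough, 38 mm wide, top 45 mm high, x = -45 to 75 mm, carries the flanges at axis height. Held roll: origin at x = 0, core ends against both faces, centres in its bore
- head_face (a point): Middle of the fixed headstock face, at x = -57 mm of the dispenser on the roll axis. White block 50 mm wide, 30 mm thick, top 85 mm above the bench; a steel centre 13 mm thick sticks out 8 mm towards the tailstock
- tailstock (a joint): Slide of the tailstock, m: 0 = fully drawn back, grows towards the headstock; its face is at x = 102 mm minus this, on the dispenser; 0.045 when the roll is clamped, 0.050 end stop. Teal block 46 mm wide, 26 mm long, 85 mm high, steel centre sticks out 8 mm. Stays put, 3 N to slide. Drawn back, the roll fits in with origin at x = 8 to 37 mm; the tailstock then pushes it home
- tail_grip (a point): Middle of the black upright tab on top of the tailstock: 16 mm thick along the slide direction (dispenser x), 30 mm wide, from 85 to 119 mm above the bench; this point is 106 mm above the bench
- tip_box: Not part of the job, leave it alone. Tip box with blue lid, 89 x 124 x 59 mm, origin under its centre
- sharps_bin: Not part of the job, leave it alone. Round yellow bin with red lid, 116 mm across, 158 mm high, origin under its centre
- pipette: Not part of the job, leave it alone. Purple pipette lying along y, 260 mm long, 24 mm high, origin under its handle
- reagent: Not part of the job, leave it alone. Amber bottle, 60 mm across, 110 mm high, origin under its centre
Mind the look-alikes: they are no part of the job. What is shaped like the waste_tray but pink is not meant.

How it is judged:
By the outcome, as a careful person would: the job done as asked, in the order asked, and still so for the second after the job is handed in, with the robot touching nothing.
Of rack_red, rack_yellow, rack_blue, rack_purple, rack_green only 3 to 5 are there at a start; the rules pass over those that are not, and their reading is None.
At some moment in a run one of rack_red, rack_yellow, rack_blue, rack_purple, rack_green may be knocked a few centimetres aside while the robot is not near it.
It also fails if it takes over 210 s, if anything falls off the work surface, if the arm or the gripper's body presses on something with over 40 N, if the wrist force passes 120 N, or if a joint passes its speed limit or range.

## Working session

There is one attempt and no reset: what is moved stays moved. The work goes in short steps, Python scripts to look and compute and a tool call to move; the robot and the scene stay as the last step left them, time stands still between calls to the robot, and variables do not carry over. Pictures are saved under pics/ and viewed, and the job is handed in when it is done.

Besides the shell and the picture viewer there is one more tool, called after ">>>" in YAML: its name, and indented under it one key for each argument. jog_arm: Moves the arm, as the interface text tells. Its arguments: {"type":"object","properties":{"motion":{"type":"array"}},"required":["motion"]}

```bash
ls; mkdir -p pics; cat > h.py <<'E'
import numpy as np, cv2
from scipy.spatial.transform import Rotation as R
from plant import ctrl, eyes, job_done
def snap(n):
    o=ctrl.get_obs(); s=eyes.snapshot(n); s['obs']=o; s['name']=n; return s
def save(s,f): cv2.imwrite('pics/'+f,s['frame'][:,:,::-1])
def f_of(s): return 240/np.tan(np.radians(s['vfov'])/2)
def campose(s):
    if 'extrinsics' in s: return np.linalg.inv(np.array(s['extrinsics']))
    o=s['obs']; T=np.eye(4); T[:3,:3]=R.from_rotvec(o['tcp_rot']).as_matrix(); T[:3,3]=o['tool_pos']
    return T@np.array(s['T_tool_cam'])
def ray(s,u,v):
    f=f_of(s); x=(np.asarray(u,float)-s['cx']);y=(np.asarray(v,float)-s['cy'])
    if s['name']=='wrist':
        r=np.hypot(x,y)+1e-9; th=r/f; d=np.stack([np.sin(th)*x/r,-np.sin(th)*y/r,-np.cos(th)],-1)
    else: d=np.stack([x/f,-y/f,-np.ones_like(x)],-1)
    T=campose(s); return T[:3,3], d@T[:3,:3].T
def onplane(s,u,v,z):
    c,d=ray(s,u,v); k=(z-c[2])/d[...,2]; return c+d*k[...,None]
def cloud(s):
    v,u=np.mgrid[:480,:640]; c,d=ray(s,u,v); T=campose(s)
    dz=-(d@T[:3,:3])[...,2]
    return c+d*(s['depth']/dz)[...,None]
def st():
    o=ctrl.get_obs(); print({k:(np.round(v,4).tolist()) for k,v in o.items()}); print(R.from_rotvec(o['tcp_rot']).as_matrix().round(3))
E
python3 - <<'E'
from h import *
st()
for n in ['scene','side','wrist']:
    s=snap(n); save(s,n+'0.png'); print(n,s['vfov'],s['cx'],s['cy'],campose(s).round(3).tolist(), [k for k in s], (s['depth']>0).mean())
E
```

```text
pics
{'t': 0.0, 'joints': [-0.1151, 0.3595, 1.5114, -0.0, 1.2725, -0.1151], 'qvel': [-0.0001, 0.0012, -0.0001, -0.0001, -0.0001, 0.0004], 'tau': [-0.002, -51.5376, -27.0722, 0.0673, 0.0349, -0.0002], 'tool_pos': [0.5993, 0.0001, 0.2089], 'tcp_rot': [0.0001, 1.5726, 0.0002], 'force': [0.1114, 0.4105, 0.174], 'torque': [0.0372, -0.022, 0.0004], 'finger_gap': 1.0014}
[[-0.002 -0.     1.   ]
 [ 0.     1.     0.   ]
 [-1.     0.    -0.002]]
scene 56.637315042389055 318.54523599022133 238.49725201490233 [[0.177, -0.782, 0.597, 1.137], [0.984, 0.136, -0.113, -0.103], [0.007, 0.608, 0.794, 0.944], [0.0, 0.0, 0.0, 1.0]] ['frame', 'depth', 'vfov', 'cx', 'cy', 'extrinsics', 'obs', 'name'] 0.9961197916666666
side 45.12745673585658 315.46849400252415 240.10444526859374 [[0.807, 0.322, -0.496, -0.345], [-0.591, 0.471, -0.655, -1.089], [0.023, 0.822, 0.57, 1.02], [0.0, 0.0, 0.0, 1.0]] ['frame', 'depth', 'vfov', 'cx', 'cy', 'extrinsics', 'obs', 'name'] 0.9958365885416667
wrist 65.70646984690485 320.6101335025326 240.70821464445186 [[1.0, -0.001, 0.002, 0.6], [0.0, 0.969, 0.248, 0.067], [-0.002, -0.248, 0.969, 0.384], [0.0, 0.0, 0.0, 1.0]] ['frame', 'depth', 'vfov', 'cx', 'cy', 'T_tool_cam', 'obs', 'name'] 0.9431119791666667
```

View pics/scene0.png

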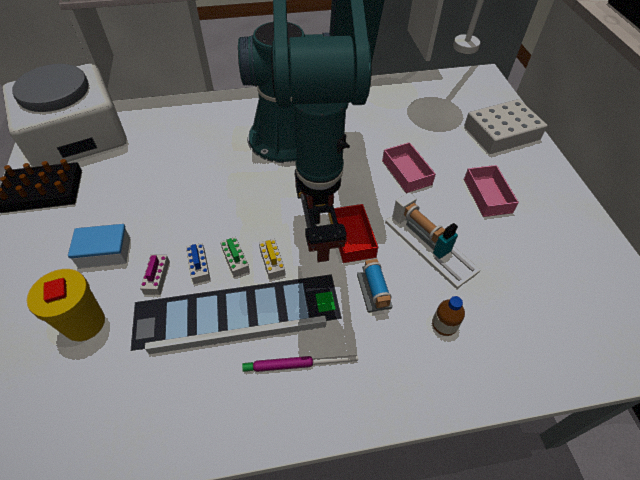

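View pics/side0.png

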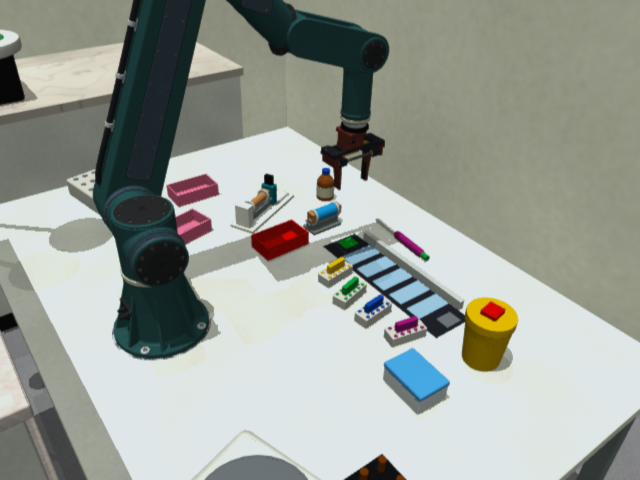

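View pics/wrist0.png

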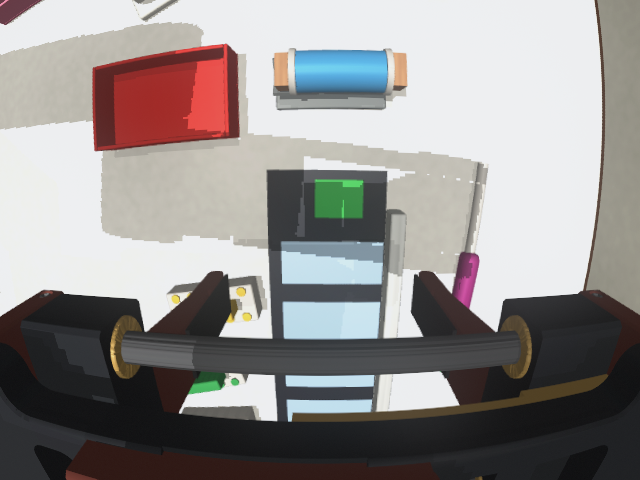

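```bash
cat >> h.py <<'E'
def hsv(s): return cv2.cvtColor(np.ascontiguousarray(s['frame']),cv2.COLOR_RGB2HSV)
COL={'red':(0,4,180,90),'yellow':(20,32,150,90),'blue':(108,122,150,60),'purple':(140,160,120,60),'green':(55,75,140,60)}
def blobs(s,lo,hi,smin,vmin,zlo,zhi,xy=None,amin=15):
    H=hsv(s); P=cloud(s); m=(H[...,0]>=lo)&(H[...,0]<=hi)&(H[...,1]>=smin)&(H[...,2]>=vmin)&(s['depth']>0)&(P[...,2]>zlo)&(P[...,2]<zhi)
    n,L,S,C=cv2.connectedComponentsWithStats(m.astype(np.uint8),connectivity=8)
    out=[]
    for i in range(1,n):
        if S[i,4]<amin: continue
        p=P[L==i]; r=cv2.minAreaRect(p[:,:2].astype(np.float32)*1000)
        out.append((S[i,4],C[i].round(1).tolist(),p.mean(0).round(4).tolist(),np.percentile(p[:,2],[5,95]).round(3).tolist(),np.round(r[0],1).tolist(),np.round(r[1],1).tolist(),round(r[2],1)))
    return sorted(out,key=lambda a:-a[0])
E
python3 - <<'E'
from h import *
for n in ['scene','side']:
    s=snap(n)
    for k in COL:
        print(n,k)
        for b in blobs(s,*COL[k],0.045,0.065,amin=10)[:4]: print('  ',b)
    print('startmark'); 
    for b in blobs(s,*COL['green'],-0.01,0.01,amin=30)[:3]: print('  ',b)
    print('lanes')
    for b in blobs(s,90,115,30,120,-0.008,0.01,amin=60)[:8]: print('  ',b)
    print('filmroll')
    for b in blobs(s,95,110,120,60,0.045,0.09,amin=40)[:4]: print('  ',b)
    print('teal')
    for b in blobs(s,80,98,100,20,0.02,0.095,amin=40)[:4]: print('  ',b)
    print('tray')
    for b in blobs(s,0,4,180,60,-0.01,0.05,amin=100)[:4]: print('  ',b)
    f=s['frame']
    if n=='scene':
        c=f[140:340,120:500]; cv2.imwrite('pics/s_a.png',cv2.resize(c[:, :200],None,fx=4,fy=3,interpolation=2)[:,:,::-1]); 
        c=f[140:320,320:500]; cv2.imwrite('pics/s_b.png',cv2.resize(c,None,fx=3.3,fy=3.3,interpolation=2)[:,:,::-1])
E
```

```text
scene red
scene yellow
   (np.int32(102), [270.3, 249.7], [0.4837, -0.0991, 0.0566], [0.054, 0.059], [482.6, -99.5], [57.7, 13.3], 7.2)
scene blue
   (np.int32(101), [194.5, 254.1], [0.4652, -0.2823, 0.0568], [0.054, 0.06], [463.6, -282.3], [56.6, 12.9], 7.7)
scene purple
   (np.int32(98), [150.4, 265.9], [0.4821, -0.3862, 0.0567], [0.054, 0.06], [480.8, -386.4], [12.9, 58.3], 77.1)
scene green
   (np.int32(101), [232.3, 247.7], [0.4615, -0.1907, 0.0567], [0.055, 0.059], [461.2, -190.1], [58.0, 13.9], 13.9)
startmark
   (np.int32(300), [325.1, 301.3], [0.619, 0.0134, 0.0028], [0.0, 0.005], [619.1, 13.5], [52.3, 41.0], 0.1)
lanes
   (np.int32(754), [176.2, 319.4], [0.6055, -0.3373, 0.0025], [-0.0, 0.005], [604.0, -337.9], [96.4, 47.2], 0.2)
   (np.int32(745), [206.7, 314.9], [0.6061, -0.267, 0.0024], [-0.0, 0.005], [604.0, -266.7], [47.0, 99.3], 89.6)
   (np.int32(725), [236.7, 310.4], [0.6064, -0.197, 0.0024], [-0.0, 0.005], [604.3, -197.2], [100.8, 47.7], 0.4)
   (np.int32(709), [266.2, 306.1], [0.6069, -0.1271, 0.0022], [-0.001, 0.005], [605.3, -127.1], [47.1, 98.6], 89.7)
   (np.i
[... 2261 characters left out ...]
oll
   (np.int32(1801), [416.2, 374.3], [0.3705, -0.5252, 0.0577], [0.053, 0.061], [373.9, -521.2], [126.2, 92.9], 86.9)
   (np.int32(220), [326.6, 210.5], [0.6161, 0.126, 0.0614], [0.048, 0.071], [615.9, 129.9], [79.8, 34.5], 5.1)
   (np.int32(113), [373.7, 301.8], [0.4565, -0.2844, 0.0533], [0.048, 0.058], [459.7, -283.4], [62.3, 17.2], 6.9)
teal
   (np.int32(2026), [163.2, 323.9], [-0.0152, -0.0581, 0.0552], [0.023, 0.09], [-20.6, -50.9], [116.1, 212.8], 68.3)
   (np.int32(157), [270.7, 191.1], [0.5315, 0.3199, 0.0661], [0.028, 0.089], [525.5, 324.6], [38.9, 44.3], 51.1)
tray
   (np.int32(1396), [279.5, 239.4], [0.4368, 0.1233, 0.0225], [0.002, 0.044], [435.3, 120.8], [156.8, 101.7], 2.9)
```

View pics/s_b.png

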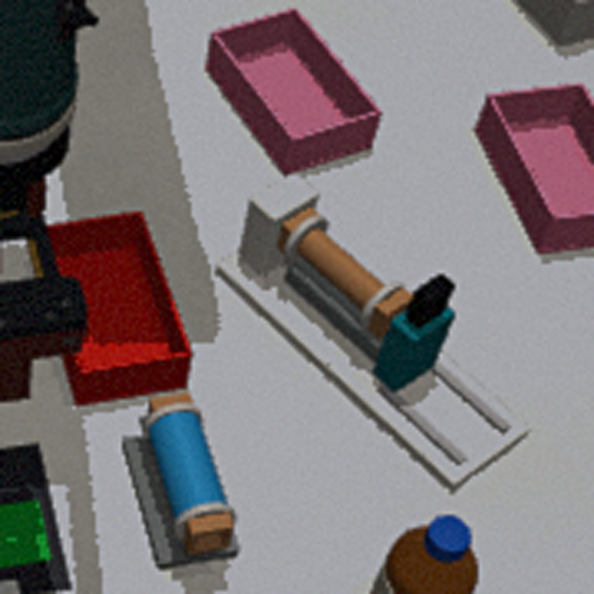

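>>> jog_arm:
  motion:
    - {"jaw": 0, "xyz": [-0.01, 0.048, -0.02], "angular": [0, 0, 0]}
    - {"jaw": 0, "xyz": [-0.01, 0.048, -0.02], "angular": [0, 0, 0]}
    - {"jaw": 0, "xyz": [-0.01, 0.048, -0.02], "angular": [0, 0, 0]}
    - {"jaw": 0, "xyz": [-0.01, 0.048, -0.02], "angular": [0, 0, 0]}
    - {"jaw": 0, "xyz": [-0.01, 0.048, -0.02], "angular": [0, 0, 0]}
    - {"jaw": 0, "xyz": [0, 0, 0], "angular": [0, 0, 0]}

```text
t: 1.0
tool_pos: [0.4989, 0.243, 0.2606]
tcp_rot: [-0.002, 1.57, 0.005]
force: [0.3, 0.5, -0.3]
finger_gap: 1.001
```

```bash
python3 - <<'E'
from h import *
s=snap('wrist'); save(s,'w1.png'); np.save('w1.npy',s,allow_pickle=True)
o=s['obs'];print(o['tool_pos'],o['tcp_rot'])
E
```

```text
[0.49885633 0.24302429 0.26059662] [-0.00244419  1.56985354  0.00462168]
```

View pics/w1.png

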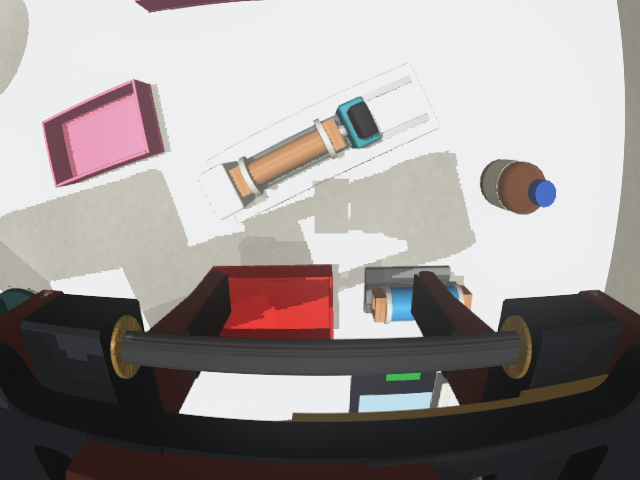

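```bash
python3 - <<'E'
from h import *
s=np.load('w1.npy',allow_pickle=True).item()
P=cloud(s);H=hsv(s)
cs=[(411,63),(438,127),(197,179),(217,222)]
p=onplane(s,[c[0] for c in cs],[c[1] for c in cs],0.012); print(p.round(4))
d=p[0]-p[2]; print(np.linalg.norm(d),np.degrees(np.arctan2(d[1],d[0]))); d=p[1]-p[3]; print(np.linalg.norm(d),np.degrees(np.arctan2(d[1],d[0])))
# teal top
m=(H[...,0]>80)&(H[...,0]<100)&(H[...,1]>80)&(P[...,2]>0.08)&(P[...,2]<0.092); m[270:]=0
r=cv2.minAreaRect((P[m][:,:2]*1000).astype(np.float32)); print('teal',m.sum(),r)
# tab black top
m=(H[...,2]<70)&(P[...,2]>0.11)&(P[...,2]<0.128); m[250:]=0
r=cv2.minAreaRect((P[m][:,:2]*1000).astype(np.float32)); print('tab',m.sum(),r)
# head top
m=(H[...,1]<60)&(P[...,2]>0.075)&(P[...,2]<0.095); m[270:]=0
r=cv2.minAreaRect((P[m][:,:2]*1000).astype(np.float32)); print('head',m.sum(),r)
# cardboard
m=(H[...,0]>5)&(H[...,0]<20)&(H[...,1]>80)&(P[...,2]>0.055)&(P[...,2]<0.09); m[270:]=0; m[:,400:]=0
r=cv2.minAreaRect((P[m][:,:2]*1000).astype(np.float32)); print('spool',m.sum(),r, np.percentile(P[m][:,2],[5,50,95]))
# film
m=(H[...,0]>95)&(H[...,0]<110)&(H[...,1]>120)&(P[...,2]>0.05); m[:265]=0;m[:,:360]=0
print('film',m.sum(),cv2.minAreaRect((P[m][:,:2]*1000).astype(np.float32)))
# tray
m=((H[...,0]<5)|(H[...,0]>176))&(H[...,1]>170)&(H[...,2]>60);m[:264]=0;m[340:]=0
print('tray',m.sum(),cv2.minAreaRect((P[m][:,:2]*1000).astype(np.float32)),P[m].min(0),P[m].max(0))
E
```

```text
[[0.6028 0.4132 0.012 ]
 [0.6357 0.3389 0.012 ]
 [0.3534 0.2764 0.012 ]
 [0.3761 0.2243 0.012 ]]
0.28443264266005525 28.73527500786863
0.28381202769740604 23.807124341128322
teal 539 ((534.9375610351562, 335.02984619140625), (25.08102035522461, 44.92149353027344), 26.700820922851562)
tab 230 ((535.0633544921875, 335.05377197265625), (15.820097923278809, 28.79985809326172), 26.743621826171875)
head 2047 ((549.782958984375, 305.8009338378906), (345.8049011230469, 108.77951049804688), 3.660539150238037)
spool 2576 ((466.182373046875, 300.5943603515625), (114.54105377197266, 30.4810848236084), 26.196292877197266) [0.06641589 0.0725463  0.07596325]
film 698 ((579.4434814453125, 176.37417602539062), (75.70529174804688, 145.09825134277344), 46.62770462036133)
tray 5573 ((439.4469909667969, 194.078369140625), (144.1002655029297, 227.82395935058594), 1.5629245042800903) [0.37049667 0.07873423 0.00135373] [0.51356208 0.30965707 0.43599297]
```

>>> jog_arm:
  motion:
    - {"jaw": 0, "xyz": [0.0, 0.0, 0.0], "angular": [-0.154, 0, 0]}
    - {"jaw": 0, "xyz": [0.0, 0, 0], "angular": [-0.154, 0, 0]}
    - {"jaw": 0, "xyz": [0, 0, 0], "angular": [-0.154, 0, 0]}
    - {"jaw": 0, "xyz": [0.03, 0.033, 0.0365], "angular": [0, 0, 0]}
    - {"jaw": 0, "xyz": [0.03, 0.033, 0.0365], "angular": [0, 0, 0]}
    - {"jaw": 0, "xyz": [0.02, 0, 0], "angular": [0, 0, 0]}
    - {"jaw": 0, "xyz": [0, 0, 0], "angular": [0, 0, 0]}

```text
t: 1.92
tool_pos: [0.5351, 0.3298, 0.1772]
tcp_rot: [-0.363, 1.545, 0.361]
force: [0.2, -0.3, 0.7]
finger_gap: 0.998
```

```bash
cat >> h.py <<'E'
def delta(target,ang=None):
    o=ctrl.get_obs(); M=R.from_rotvec(o['tcp_rot']).as_matrix()
    print('tcp',o['tool_pos'].round(4) if hasattr(o['tool_pos'],'round') else o['tool_pos'],'yaw of tool z',np.degrees(np.arctan2(M[1,2],M[0,2])).round(2),'x axis',M[:,0].round(4))
    if target is not None:print('tool shift',(M.T@(np.array(target)-np.array(o['tool_pos']))).round(4))
E
python3 - <<'E'
from h import *
delta([0.535,0.335,0.105])
E
```

```text
tcp [0.5351 0.3298 0.1772] yaw of tool z 26.42 x axis [-0.0045 -0.0028 -1.    ]
tool shift [0.0721 0.0048 0.0026]
```

>>> jog_arm:
  motion:
    - {"jaw": 0, "xyz": [0.036, 0.0045, 0.002], "angular": [0, 0, 0]}
    - {"jaw": 0, "xyz": [0.034, 0, 0], "angular": [0, 0, 0]}
    - {"jaw": 0, "xyz": [0, 0, 0], "angular": [0, 0, 0]}
    - {"jaw": 0, "xyz": [0, 0, 0], "angular": [0, 0, 0]}

```text
t: 2.42
tool_pos: [0.537, 0.3362, 0.1115]
tcp_rot: [-0.361, 1.538, 0.362]
force: [0.1, -0.0, -0.6]
finger_gap: 1.002
```

```bash
python3 - <<'E'
from h import *
delta([0.535,0.335,0.105])
s=snap('wrist'); save(s,'w2.png')
E
```

```text
tcp [0.537  0.3362 0.1115] yaw of tool z 26.42 x axis [ 1.9e-03  8.0e-04 -1.0e+00]
tool shift [ 0.0065 -0.0002 -0.0023]
```

View pics/w2.png

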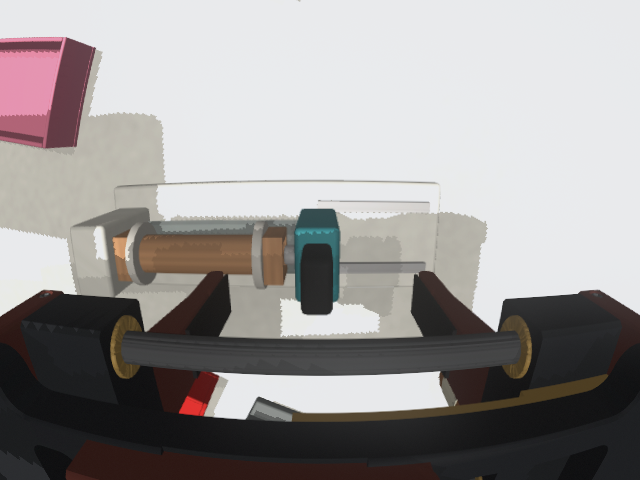

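>>> jog_arm:
  motion:
    - {"jaw": 0, "xyz": [0.005, 0, -0.0015], "angular": [0, 0, 0]}
    - {"jaw": 0.8, "xyz": [0, 0, 0], "angular": [0, 0, 0]}
    - {"jaw": 1, "xyz": [0, 0, 0], "angular": [0, 0, 0]}
    - {"jaw": 1, "xyz": [0, 0, 0], "angular": [0, 0, 0]}
    - {"jaw": 1, "xyz": [0, 0, 0], "angular": [0, 0, 0]}

```text
t: 3.1
tool_pos: [0.5343, 0.3359, 0.1048]
tcp_rot: [-0.362, 1.54, 0.362]
force: [-0.9, -0.1, -0.1]
finger_gap: 0.584
```

>>> jog_arm:
  motion:
    - {"jaw": 1, "xyz": [0, 0, 0.008], "angular": [0, 0, 0]}
    - {"jaw": 1, "xyz": [0, 0, 0.008], "angular": [0, 0, 0]}
    - {"jaw": 1, "xyz": [0, 0, 0.008], "angular": [0, 0, 0]}
    - {"jaw": 1, "xyz": [0, 0, 0.006], "angular": [0, 0, 0]}
    - {"jaw": 1, "xyz": [0, 0, 0], "angular": [0, 0, 0]}

```text
t: 3.72
tool_pos: [0.5623, 0.3497, 0.1046]
tcp_rot: [-0.362, 1.539, 0.362]
force: [1.1, 1.5, -2.3]
finger_gap: 0.167
```

>>> jog_arm:
  motion:
    - {"jaw": 1, "xyz": [0, 0, 0], "angular": [0, 0, 0]}
    - {"jaw": 1, "xyz": [0, 0, 0.004], "angular": [0, 0, 0]}
    - {"jaw": 1, "xyz": [0, 0, 0.004], "angular": [0, 0, 0]}
    - {"jaw": 1, "xyz": [0, 0, 0], "angular": [0, 0, 0]}

```text
t: 4.22
tool_pos: [0.5681, 0.3526, 0.1046]
tcp_rot: [-0.363, 1.541, 0.362]
force: [-2.7, -1.4, 0.1]
finger_gap: 0.172
```

```bash
python3 - <<'E'
from h import *
delta(None)
s=snap('wrist'); save(s,'w3.png')
E
```

```text
tcp [0.5681 0.3526 0.1046] yaw of tool z 26.47 x axis [-8.e-04 -5.e-04 -1.e+00]
```

View pics/w3.png

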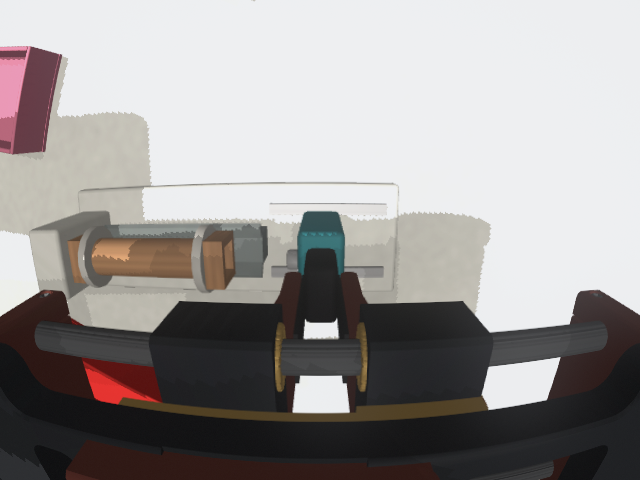

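>>> jog_arm:
  motion:
    - {"jaw": 1, "xyz": [0, 0, 0.003], "angular": [0, 0, 0]}
    - {"jaw": 1, "xyz": [0, 0, 0.002], "angular": [0, 0, 0]}
    - {"jaw": 1, "xyz": [0, 0, 0], "angular": [0, 0, 0]}

```text
t: 4.65
tool_pos: [0.5682, 0.3527, 0.1045]
tcp_rot: [-0.365, 1.55, 0.361]
force: [-12.2, -7.4, 9.6]
finger_gap: 0.164
```

>>> jog_arm:
  motion:
    - {"jaw": 1, "xyz": [0, 0, -0.004], "angular": [0, 0, 0]}
    - {"jaw": 0, "xyz": [0, 0, 0], "angular": [0, 0, 0]}
    - {"jaw": 0, "xyz": [0, 0, 0], "angular": [0, 0, 0]}
    - {"jaw": 0, "xyz": [0, 0, 0], "angular": [0, 0, 0]}
    - {"jaw": 0, "xyz": [-0.03, 0, 0], "angular": [0, 0, 0]}
    - {"jaw": 0, "xyz": [-0.06, 0, 0], "angular": [0, 0, 0]}
    - {"jaw": 0, "xyz": [-0.02, 0, 0], "angular": [0, 0, 0]}

```text
t: 5.52
tool_pos: [0.5717, 0.3546, 0.2192]
tcp_rot: [-0.36, 1.533, 0.363]
force: [-0.3, -0.1, -0.4]
finger_gap: 0.814
```

>>> jog_arm:
  motion:
    - {"jaw": 0, "xyz": [0, 0, -0.058], "angular": [0, 0, 0]}
    - {"jaw": 0, "xyz": [0, 0, -0.057], "angular": [0, 0, 0]}
    - {"jaw": 0, "xyz": [0, 0, 0], "angular": [0.1745, 0, 0]}
    - {"jaw": 0, "xyz": [0, 0, 0], "angular": [0.1745, 0, 0]}
    - {"jaw": 0, "xyz": [0, 0, 0], "angular": [0.1745, 0, 0]}
    - {"jaw": 0, "xyz": [0, 0, 0], "angular": [0.1745, 0, 0]}
    - {"jaw": 0, "xyz": [0, 0, 0], "angular": [0.1745, 0, 0]}
    - {"jaw": 0, "xyz": [0, 0, 0], "angular": [0.1745, 0, 0]}

```text
t: 6.52
tool_pos: [0.4667, 0.3023, 0.215]
tcp_rot: [0.463, 1.52, -0.462]
force: [0.3, 1.1, 0.1]
finger_gap: 0.997
```

>>> jog_arm:
  motion:
    - {"jaw": 0, "xyz": [0, 0, 0], "angular": [0.1745, 0, 0]}
    - {"jaw": 0, "xyz": [0, 0, 0], "angular": [0.1745, 0, 0]}
    - {"jaw": 0, "xyz": [0, 0, 0], "angular": [0.1745, 0, 0]}
    - {"jaw": 0, "xyz": [0, 0, 0], "angular": [0, 0, 0]}
    - {"jaw": 0, "xyz": [0, 0, 0], "angular": [0, 0, 0]}

```text
t: 7.15
tool_pos: [0.4665, 0.3022, 0.2149]
tcp_rot: [0.86, 1.394, -0.859]
force: [1.2, 0.3, -0.0]
finger_gap: 1.001
```

```bash
python3 - <<'E'
from h import *
delta([0.4652,0.3015,0.062]); print(ctrl.get_obs()['joints'])
s=snap('wrist'); save(s,'w4.png'); np.save('w4.npy',s,allow_pickle=True)
P=cloud(s);H=hsv(s)
m=(H[...,0]>5)&(H[...,0]<20)&(H[...,1]>80)&(P[...,2]>0.055)&(P[...,2]<0.09)
r=cv2.minAreaRect((P[m][:,:2]*1000).astype(np.float32)); print('spool',m.sum(),r)
s=snap('scene'); cv2.imwrite('pics/s2.png',cv2.resize(s['frame'][140:320,320:520],None,fx=4,fy=3.3)[:,:,::-1])
E
```

```text
tcp [0.4665 0.3022 0.2149] yaw of tool z -63.32 x axis [ 3.e-04  3.e-04 -1.e+00]
tool shift [ 0.1529 -0.0015  0.    ]
[4.50373841e-01 2.90542905e-01 1.60022077e+00 1.40494909e-04
 1.25044164e+00 1.55540781e+00]
spool 4955 ((561.7445678710938, 225.46688842773438), (202.85885620117188, 328.4104919433594), 79.24669647216797)
```

View pics/w4.png

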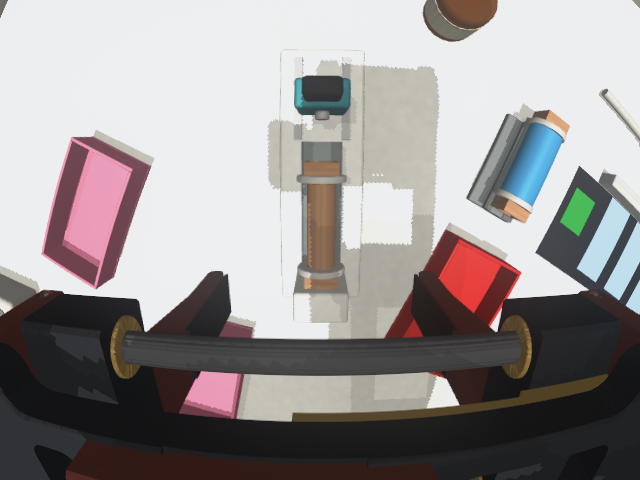

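View pics/s2.png

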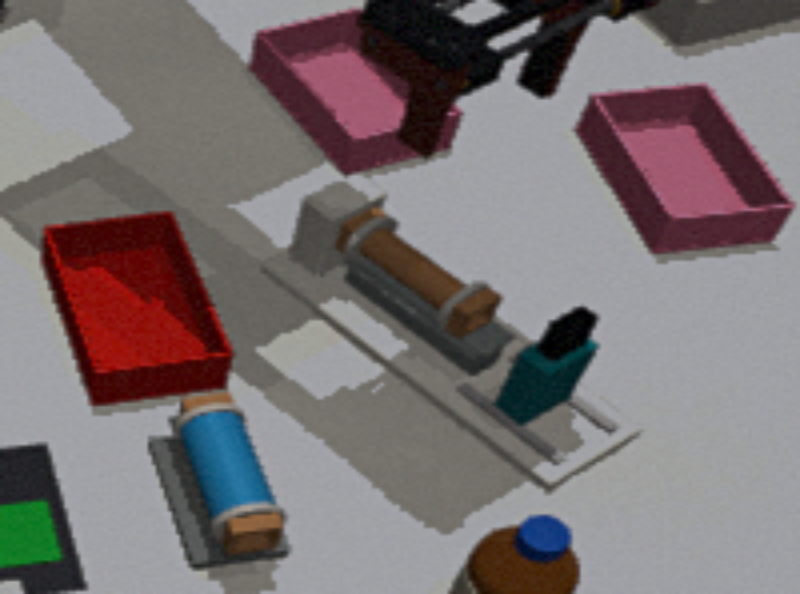

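```bash
python3 - <<'E'
from h import *
s=np.load('w4.npy',allow_pickle=True).item()
P=cloud(s);H=hsv(s)
def rect(m,box):
    u0,v0,u1,v1=box; k=np.zeros_like(m);k[v0:v1,u0:u1]=1; m=m&k
    return m.sum(),cv2.minAreaRect((P[m][:,:2]*1000).astype(np.float32)),np.percentile(P[m][:,2],[2,50,98]).round(4)
card=(H[...,0]>5)&(H[...,0]<20)&(H[...,1]>80)
print('core',rect(card&(P[...,2]>0.06),(290,150,350,290)))
print('mid',rect(card&(P[...,2]>0.06),(290,190,350,260)))
print('tab',rect((H[...,2]<70)&(P[...,2]>0.11)&(P[...,2]<.125),(290,70,360,110)))
print('roll',rect((H[...,0]>95)&(H[...,0]<110)&(H[...,1]>120)&(P[...,2]>0.05),(470,100,570,230)))
print('rollcore',rect(card&(P[...,2]>0.045),(480,100,580,230)))
print('tray red',rect(((H[...,0]<5)|(H[...,0]>176))&(H[...,1]>170)&(P[...,2]<.055),(380,220,530,380)))
s=snap('scene');P=cloud(s);H=hsv(s);card=(H[...,0]>5)&(H[...,0]<20)&(H[...,1]>80)
red=((H[...,0]<5)|(H[...,0]>176))&(H[...,1]>150)
print('tray',rect(red&(P[...,2]>.03)&(P[...,2]<.055),(325,190,390,265)))
print('trayall',rect(red&(P[...,2]<.055),(325,190,390,265)))
print('rollcore',rect(card&(P[...,2]>0.045),(355,255,400,315)))
E
```

```text
core (np.int64(3133), ((470.29766845703125, 303.6689758300781), (127.2548828125, 29.709768295288086), 26.204683303833008), array([0.0645, 0.0725, 0.0764]))
mid (np.int64(1935), ((482.5757751464844, 309.22723388671875), (100.31420135498047, 24.725574493408203), 26.237524032592773), array([0.064 , 0.0717, 0.0742]))
tab (np.int64(854), ((568.4300537109375, 351.505859375), (15.485679626464844, 29.00313377380371), 26.281545639038086), array([0.1132, 0.1191, 0.1208]))
roll (np.int64(2503), ((594.9012451171875, 229.21621704101562), (81.20294189453125, 231.7767791748047), 14.050945281982422), array([0.0534, 0.067 , 0.0705]))
rollcore (np.int64(535), ((602.4157104492188, 228.22802734375), (115.92892456054688, 227.9796142578125), 8.974778175354004), array([0.0612, 0.0652, 0.0668]))
tray red (np.int64(3227), ((439.9288330078125, 123.17137145996094), (148.43777465820312, 89.9349365234375), 1.2537935972213745), array([0.0029, 0.0046, 0.0459]))
tray (np.int64(502), ((441.273681640625, 120.4068603515625), (153.0883026123047, 90.47876739501953), 1.5403122901916504), array([0.0308, 0.0415, 0.0483]))
trayall (np.int64(1910), ((440.93377685546875, 120.39772033691406), (153.76829528808594, 90.47876739501953), 1.54031240940094), array([0.0012, 0.0082, 0.0468]))
rollcore (np.int64(143), ((856.9730834960938, 43.07749938964844), (69.10896301269531, 627.7684326171875), 68.8259506225586), array([0.0479, 0.065 , 0.069 ]))
```

>>> jog_arm:
  motion:
    - {"jaw": 0, "xyz": [0.05, -0.001, 0], "angular": [0, 0, 0]}
    - {"jaw": 0, "xyz": [0.05, 0, 0], "angular": [0, 0, 0]}
    - {"jaw": 0, "xyz": [0.03, 0, 0], "angular": [0, 0, 0]}
    - {"jaw": 0, "xyz": [0.022, 0, 0], "angular": [0, 0, 0]}
    - {"jaw": 0.5, "xyz": [0, 0, 0], "angular": [0, 0, 0]}
    - {"jaw": 0.5, "xyz": [0, 0, 0], "angular": [0, 0, 0]}
    - {"jaw": 0.5, "xyz": [0, 0, 0], "angular": [0, 0, 0]}
    - {"jaw": 0.5, "xyz": [0, 0, 0], "angular": [0, 0, 0]}

```text
t: 8.3
tool_pos: [0.466, 0.3019, 0.0637]
tcp_rot: [0.863, 1.392, -0.861]
force: [0.3, -0.3, 1.1]
finger_gap: 0.585
```

```bash
python3 - <<'E'
from h import *
delta([0.4655,0.3015,0.062]); 
s=snap('wrist'); save(s,'w5.png')
E
```

```text
tcp [0.466  0.3019 0.0637] yaw of tool z -63.5 x axis [ 1.5e-03  8.0e-04 -1.0e+00]
tool shift [ 0.0017 -0.0006  0.0001]
```

View pics/w5.png

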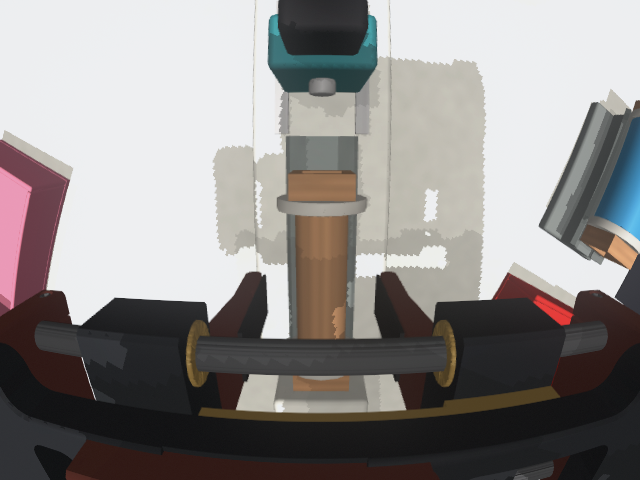

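>>> jog_arm:
  motion:
    - {"jaw": 1, "xyz": [0.001, 0, 0], "angular": [0, 0, 0]}
    - {"jaw": 1, "xyz": [0, 0, 0], "angular": [0, 0, 0]}
    - {"jaw": 1, "xyz": [0, 0, 0], "angular": [0, 0, 0]}
    - {"jaw": 1, "xyz": [0, 0, 0], "angular": [0, 0, 0]}
    - {"jaw": 1, "xyz": [0, 0, 0], "angular": [0, 0, 0]}
    - {"jaw": 1, "xyz": [0, 0, 0], "angular": [0, 0, 0]}
    - {"jaw": 1, "xyz": [0, 0, 0], "angular": [0, 0, 0]}

```text
t: 9.22
tool_pos: [0.4654, 0.3015, 0.0617]
tcp_rot: [0.862, 1.393, -0.862]
force: [-0.5, -0.2, 0.2]
finger_gap: 0.005
```

>>> jog_arm:
  motion:
    - {"jaw": 1, "xyz": [0, 0.005, 0], "angular": [0, 0, 0]}
    - {"jaw": 1, "xyz": [0, 0.007, 0], "angular": [0, 0, 0]}
    - {"jaw": 1, "xyz": [0, 0.007, 0], "angular": [0, 0, 0]}
    - {"jaw": 1, "xyz": [0, 0.002, 0], "angular": [0, 0, 0]}
    - {"jaw": 1, "xyz": [0, 0, 0], "angular": [0, 0, 0]}

```text
t: 9.85
tool_pos: [0.4843, 0.311, 0.0617]
tcp_rot: [0.862, 1.393, -0.862]
force: [0.8, 0.2, -0.6]
finger_gap: 0.006
```

```bash
python3 - <<'E'
from h import *
delta([0.4655,0.3015,0.062]); 
s=snap('wrist'); save(s,'w6.png')
E
```

```text
tcp [0.4843 0.311  0.0617] yaw of tool z -63.51 x axis [-2.e-04 -1.e-04 -1.e+00]
tool shift [-0.0003 -0.021   0.0001]
```

View pics/w6.png

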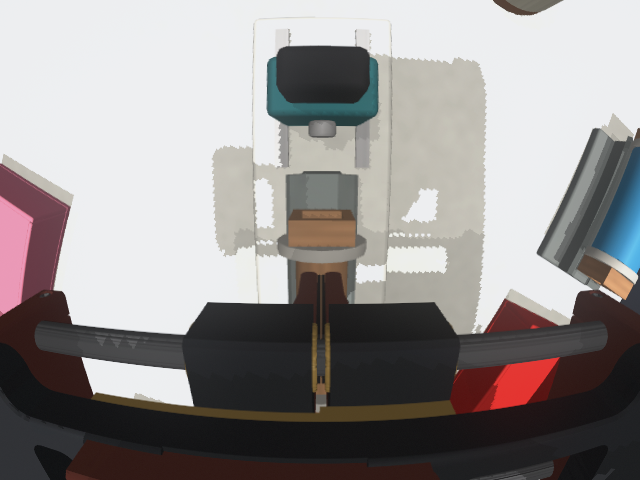

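```bash
python3 - <<'E'
from h import *
s=snap('scene'); cv2.imwrite('pics/s3.png',cv2.resize(s['frame'][150:290,360:500],None,fx=4.2,fy=4.2,interpolation=2)[:,:,::-1])
s=snap('side'); cv2.imwrite('pics/d3.png',cv2.resize(s['frame'][130:260,200:350],None,fx=4.2,fy=4.2,interpolation=2)[:,:,::-1])
E
```

```text
(no output)
```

View pics/s3.png

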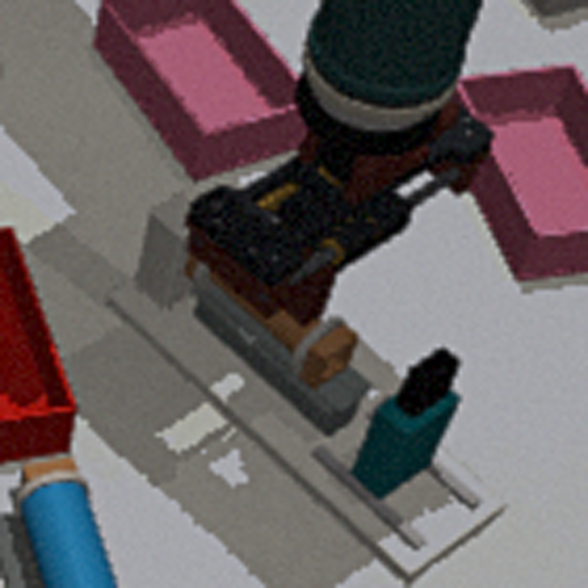

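View pics/d3.png

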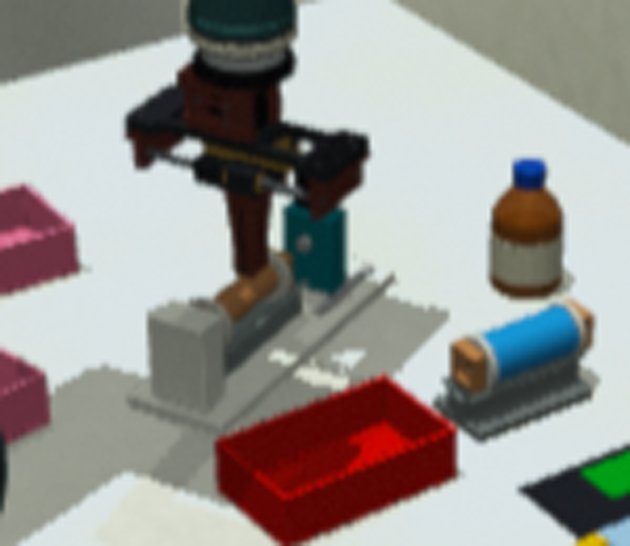

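```bash
python3 - <<'E'
from h import *
for n in ['side','scene']:
    s=snap(n);P=cloud(s);H=hsv(s)
    b=(np.hypot(P[...,0]-.4843,P[...,1]-.311)<0.03)&(P[...,2]>0.04)&(P[...,2]<0.14)
    v,u=np.nonzero(b)
    o=np.argsort(v)
    for vv in np.unique(v):
        k=v==vv; print(n,vv,u[k].min(),u[k].max(), P[vv,u[k]][:,2].mean().round(3), H[vv,u[k]].mean(0).round(0), s['frame'][vv,u[k]].mean(0).round())
E
```

```text
side 177 254 264 0.139 [ 7. 87. 69.] [69. 55. 51.]
side 178 254 264 0.137 [  6. 127.  52.] [52. 35. 31.]
side 179 254 264 0.135 [  6. 135.  51.] [51. 33. 29.]
side 180 254 264 0.133 [  7. 125.  53.] [53. 37. 33.]
side 181 254 263 0.128 [  6. 133.  48.] [48. 31. 27.]
side 182 254 263 0.125 [  7. 129.  51.] [51. 35. 31.]
side 183 255 263 0.121 [  6. 138.  42.] [42. 25. 21.]
side 184 255 263 0.118 [  6. 136.  45.] [45. 28. 24.]
side 185 255 263 0.113 [  7. 131.  48.] [48. 31. 27.]
side 186 255 263 0.109 [  8. 130.  48.] [48. 32. 28.]
side 187 255 263 0.107 [  8. 124.  49.] [49. 34. 30.]
side 188 255 263 0.101 [  6. 125.  50.] [50. 34. 31.]
side 189 255 263 0.098 [  7. 128.  50.] [50. 35. 30.]
side 190 255 265 0.091 [ 10. 112.  62.] [62. 48. 43.]
side 191 255 266 0.088 [ 11. 108.  64.] [64. 50. 45.]
side 192 255 268 0.083 [ 12. 100.  66.] [66. 53. 47.]
side 193 256 268 0.08 [ 12. 108.  63.] [63. 49. 41.]
side 194 256 268 0.077 [ 15. 112.  70.] [70. 54. 43.]
side 195 256 268 0.073 [ 17. 115.  82.] [82. 64. 47.]
side 196 256 268 0.069 [ 17. 119.  91.] [91. 70. 50.]
side 197 255 269 0.067 [
[... 1400 characters left out ...]
9. 74.] [73. 59. 46.]
scene 228 418 442 0.069 [ 19. 101.  79.] [79. 62. 48.]
scene 229 418 441 0.067 [30. 87. 78.] [77. 63. 51.]
scene 230 418 440 0.066 [35. 87. 81.] [80. 67. 54.]
scene 231 419 437 0.063 [26. 72. 76.] [75. 65. 54.]
scene 232 420 433 0.059 [30. 69. 67.] [66. 59. 51.]
scene 233 421 433 0.052 [44. 37. 58.] [56. 54. 51.]
scene 234 423 425 0.045 [61. 13. 57.] [57. 55. 54.]
scene 235 423 439 0.052 [53. 40. 65.] [63. 60. 56.]
scene 236 424 438 0.043 [82. 36. 60.] [57. 56. 52.]
scene 237 426 432 0.049 [45. 35. 60.] [58. 56. 54.]
scene 238 427 428 0.047 [42. 12. 55.] [52. 55. 54.]
scene 239 428 431 0.044 [33. 43. 60.] [58. 55. 51.]
scene 240 431 431 0.043 [20. 44. 52.] [52. 49. 43.]
```

>>> jog_arm:
  motion:
    - {"jaw": 1, "xyz": [-0.05, 0, 0], "angular": [0, 0, 0]}
    - {"jaw": 0.2, "xyz": [0, 0, 0], "angular": [0, 0, 0]}
    - {"jaw": 0.2, "xyz": [0, 0, 0], "angular": [0, 0, 0]}
    - {"jaw": 0.2, "xyz": [0, 0, 0], "angular": [0, 0, 0]}

```text
t: 10.6
tool_pos: [0.4832, 0.3104, 0.1107]
tcp_rot: [0.861, 1.394, -0.864]
force: [-1.0, -1.0, 0.1]
finger_gap: 0.304
```

```bash
python3 - <<'E'
from h import *
delta(None)
s=snap('wrist'); save(s,'w7.png')
P=cloud(s);H=hsv(s)
M=R.from_rotvec(s['obs']['tcp_rot']).as_matrix(); Q=(P-s['obs']['tool_pos'])@M
m=(H[...,0]<12)&(H[...,1]>90)&(H[...,2]<110)&(abs(Q[...,1])<0.03)&(abs(Q[...,2])<.07)
print(m.sum(), np.percentile(Q[m],[1,50,99],axis=0).round(4), Q[m][np.argsort(-Q[m][:,0])[:8]].round(4))
s=snap('side');cv2.imwrite('pics/d4.png',cv2.resize(s['frame'][130:260,200:350],None,fx=4.2,fy=4.2,interpolation=2)[:,:,::-1])
P=cloud(s);H=hsv(s);Q=(P-s['obs']['tool_pos'])@M
m=(H[...,0]<12)&(H[...,1]>90)&(H[...,2]<110)&(abs(Q[...,1])<0.03)&(abs(Q[...,2])<.07)&(Q[...,0]<.03)
print(m.sum(), np.percentile(Q[m],[1,50,99],axis=0).round(4))
E
```

```text
tcp [0.4832 0.3104 0.1107] yaw of tool z -63.51 x axis [-2.e-03 -9.e-04 -1.e+00]
2071 [[-0.1354 -0.0092 -0.0233]
 [-0.0783  0.0113  0.0158]
 [-0.0441  0.0222  0.0235]] [[-0.0395  0.0116  0.0164]
 [-0.0412  0.0119  0.017 ]
 [-0.0413  0.0115  0.0189]
 [-0.0416  0.0117  0.0161]
 [-0.0417  0.0117  0.0165]
 [-0.0417  0.0121  0.0193]
 [-0.0423  0.0119  0.0172]
 [-0.0425  0.012   0.0168]]
352 [[-0.1847 -0.0293 -0.0511]
 [-0.1426 -0.0174 -0.003 ]
 [-0.0219  0.0159  0.0334]]
```

View pics/d4.png

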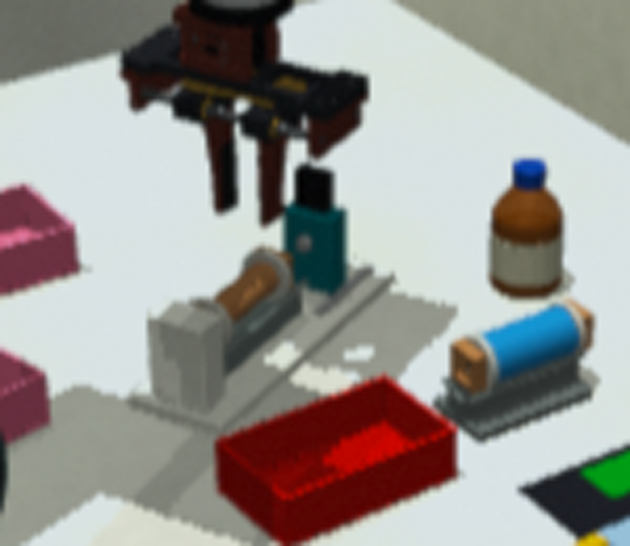

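View pics/w7.png

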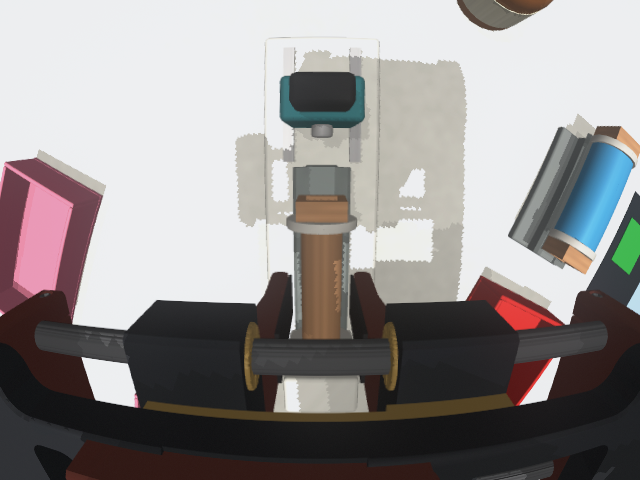

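```bash
python3 - <<'E'
from h import *
s=snap('side');P=cloud(s);H=hsv(s);o=s['obs'];M=R.from_rotvec(o['tcp_rot']).as_matrix();Q=(P-o['tool_pos'])@M
for v in range(172,188):
    print(v,[ (u,tuple((Q[v,u]*1000).round().astype(int).tolist()),int(s['frame'][v,u].max())) for u in range(259,269,2)])
# projected tip where finger should be: tool(0.014,0,+-gap/2+)
T=np.array(s['extrinsics']);f=f_of(s)
for q in [(.014,0,.014),(.014,0,-.014),(0,0,.014),(-.04,0,.014),(-.04,0,-.014),(.014,0,.027)]:
    p=M@np.array(q)+o['tool_pos']; c=T[:3,:3]@p+T[:3,3]; print(q,s['cx']+f*c[0]/-c[2], s['cy']-f*c[1]/-c[2])
E
```

```text
172 [(259, (107, 241, -155), 227), (261, (109, 248, -151), 215), (263, (-54, -8, 21), 39), (265, (-59, -13, 31), 35), (267, (-53, -1, 31), 71)]
173 [(259, (118, 251, -162), 227), (261, (111, 243, -148), 215), (263, (-52, -11, 22), 40), (265, (-52, -9, 28), 36), (267, (-48, 2, 29), 76)]
174 [(259, (108, 228, -147), 227), (261, (108, 232, -141), 215), (263, (-49, -13, 23), 39), (265, (-47, -5, 26), 37), (267, (-45, 1, 29), 83)]
175 [(259, (108, 222, -143), 227), (261, (113, 235, -142), 215), (263, (-45, -10, 22), 41), (265, (-44, -6, 27), 36), (267, (-39, 4, 27), 79)]
176 [(259, (113, 223, -144), 227), (261, (114, 229, -139), 215), (263, (-42, -11, 22), 45), (265, (-40, -5, 26), 35), (267, (-34, 7, 25), 70)]
177 [(259, (113, 216, -140), 227), (261, (110, 216, -131), 216), (263, (-41, -17, 26), 45), (265, (-40, -12, 30), 36), (267, (-29, 10, 24), 68)]
178 [(259, (109, 205, -132), 227), (261, (109, 208, -126), 216), (263, (-39, -19, 27), 43), (265, (-32, -5, 25), 35), (267, (-26, 9, 24), 56)]
179 [(259, (111, 201, -130), 227), (261, (113, 207, -125), 216), (263, (-34, -17, 25), 45), (265
[... 856 characters left out ...]
0, -94), 223), (265, (106, 167, -83), 226), (267, (47, 81, -21), 143)]
186 [(259, (111, 157, -103), 227), (261, (111, 160, -96), 227), (263, (111, 164, -90), 227), (265, (109, 164, -82), 226), (267, (112, 173, -79), 142)]
187 [(259, (110, 150, -98), 227), (261, (108, 149, -89), 223), (263, (108, 154, -84), 223), (265, (111, 162, -81), 226), (267, (113, 168, -76), 141)]
(0.014, 0, 0.014) 263.1195710062948 189.28307893496589
(0.014, 0, -0.014) 255.67984235833086 187.1447526110978
(0, 0, 0.014) 262.9978588944007 185.45004704447047
(-0.04, 0, 0.014) 262.64424372200466 174.3137828579085
(-0.04, 0, -0.014) 255.08237407312342 172.22334916537594
(0.014, 0, 0.027) 266.60179201384665 190.2839386703559
```

>>> jog_arm:
  motion:
    - {"jaw": 0, "xyz": [0, -0.01, 0], "angular": [0, 0, 0]}
    - {"jaw": 0, "xyz": [0, -0.009, 0], "angular": [0, 0, 0]}
    - {"jaw": 0, "xyz": [0, 0, 0], "angular": [0, 0, 0]}
    - {"jaw": 0, "xyz": [0, 0, 0], "angular": [0, 0, 0]}
    - {"jaw": 0, "xyz": [0.035, 0, 0], "angular": [0, 0, 0]}
    - {"jaw": 0, "xyz": [0.015, 0, 0], "angular": [0, 0, 0]}
    - {"jaw": 0, "xyz": [0.01, 0, 0], "angular": [0, 0, 0]}
    - {"jaw": 0, "xyz": [0.01, 0, 0], "angular": [0, 0, 0]}

```text
t: 11.75
tool_pos: [0.4677, 0.3027, 0.0416]
tcp_rot: [0.863, 1.393, -0.862]
force: [0.2, 0.0, 0.3]
finger_gap: 0.999
```

>>> jog_arm:
  motion:
    - {"jaw": 0.4, "xyz": [0, 0, 0], "angular": [0, 0, 0]}
    - {"jaw": 0.4, "xyz": [0, 0, 0], "angular": [0, 0, 0]}
    - {"jaw": 0.5, "xyz": [0, 0, 0], "angular": [0, 0, 0]}
    - {"jaw": 0.6, "xyz": [0, 0, 0], "angular": [0, 0, 0]}
    - {"jaw": 0.8, "xyz": [0, 0, 0], "angular": [0, 0, 0]}
    - {"jaw": 0.8, "xyz": [0, 0, 0], "angular": [0, 0, 0]}

```text
t: 12.5
tool_pos: [0.4672, 0.3025, 0.0418]
tcp_rot: [0.862, 1.393, -0.862]
force: [0.2, 0.3, 0.3]
finger_gap: 0.357
```

```bash
python3 - <<'E'
from h import *
delta([0.4655,0.3015,0.062]); 
s=snap('wrist'); save(s,'w8.png')
s=snap('side');cv2.imwrite('pics/d5.png',cv2.resize(s['frame'][130:260,200:350],None,fx=4.2,fy=4.2,interpolation=2)[:,:,::-1])
E
```

```text
tcp [0.4672 0.3025 0.0418] yaw of tool z -63.51 x axis [-0.e+00  1.e-04 -1.e+00]
tool shift [-0.0202 -0.002   0.0001]
```

View pics/d5.png

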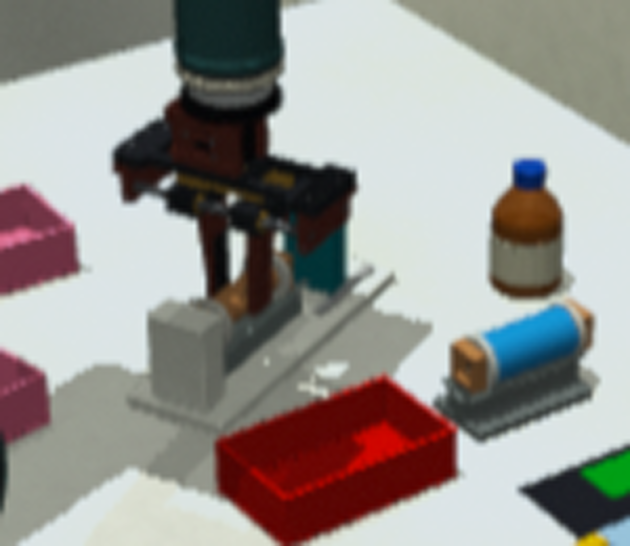

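>>> jog_arm:
  motion:
    - {"jaw": 0.8, "xyz": [0, 0, 0], "angular": [0, 0, 0]}
    - {"jaw": 0.8, "xyz": [0, 0, 0], "angular": [0, 0, 0]}
    - {"jaw": 0.8, "xyz": [0, 0, 0], "angular": [0, 0, 0]}
    - {"jaw": 0.8, "xyz": [0, 0, 0], "angular": [0, 0, 0]}

```text
t: 13.1
tool_pos: [0.4673, 0.3024, 0.0418]
tcp_rot: [0.862, 1.393, -0.862]
force: [-0.1, -2.0, 1.5]
finger_gap: 0.289
```

>>> jog_arm:
  motion:
    - {"jaw": 1, "xyz": [0, 0, 0], "angular": [0, 0, 0]}
    - {"jaw": 1, "xyz": [0, 0, 0], "angular": [0, 0, 0]}
    - {"jaw": 1, "xyz": [0, 0.005, 0], "angular": [0, 0, 0]}
    - {"jaw": 1, "xyz": [0, 0.007, 0], "angular": [0, 0, 0]}
    - {"jaw": 1, "xyz": [0, 0.006, 0], "angular": [0, 0, 0]}
    - {"jaw": 1, "xyz": [0, 0.002, 0], "angular": [0, 0, 0]}
    - {"jaw": 1, "xyz": [0, 0, 0], "angular": [0, 0, 0]}

```text
t: 13.98
tool_pos: [0.4844, 0.3108, 0.0417]
tcp_rot: [0.861, 1.394, -0.864]
force: [-1.2, -3.4, 5.1]
finger_gap: 0.288
```

```bash
python3 - <<'E'
from h import *
delta(None); 
s=snap('wrist'); save(s,'w9.png')
E
```

```text
tcp [0.4844 0.3108 0.0417] yaw of tool z -63.5 x axis [-0.0016 -0.0011 -1.    ]
```

View pics/w9.png

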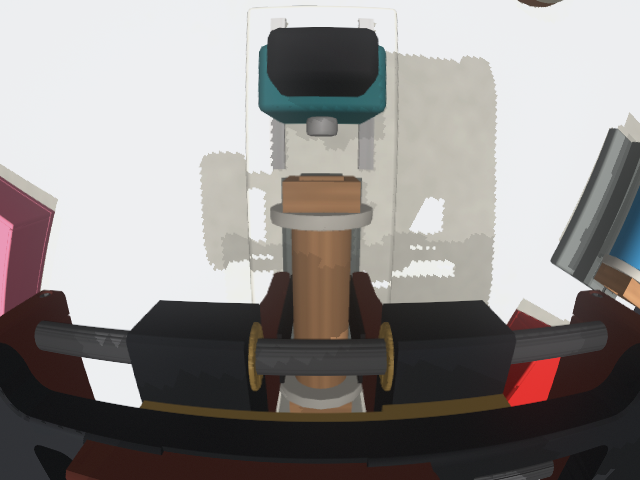

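>>> jog_arm:
  motion:
    - {"jaw": 1, "xyz": [-0.01, 0, 0], "angular": [0, 0, 0]}
    - {"jaw": 1, "xyz": [-0.03, 0, 0], "angular": [0, 0, 0]}
    - {"jaw": 1, "xyz": [-0.03, 0, 0], "angular": [0, 0, 0]}
    - {"jaw": 1, "xyz": [-0.03, 0, 0], "angular": [0, 0, 0]}
    - {"jaw": 1, "xyz": [0, 0, 0], "angular": [0.146, 0, 0]}
    - {"jaw": 1, "xyz": [0, 0, 0], "angular": [0.146, 0, 0]}
    - {"jaw": 1, "xyz": [0, 0, 0], "angular": [0.146, 0, 0]}

```text
t: 14.9
tool_pos: [0.4853, 0.3121, 0.1424]
tcp_rot: [1.196, 1.219, -1.194]
force: [0.5, 0.4, -0.4]
finger_gap: 0.286
```

```bash
python3 - <<'E'
from h import *
delta([0.440,0.122,0.13]); print(ctrl.get_obs()['finger_gap'])
E
```

```text
tcp [0.4853 0.3121 0.1424] yaw of tool z -88.88 x axis [ 8.0e-04  1.4e-03 -1.0e+00]
tool shift [ 0.0121 -0.049   0.1892]
0.2863448281130751
```

>>> jog_arm:
  motion:
    - {"jaw": 1, "xyz": [0, -0.0125, 0.047], "angular": [0, 0, 0]}
    - {"jaw": 1, "xyz": [0, -0.0125, 0.047], "angular": [0, 0, 0]}
    - {"jaw": 1, "xyz": [0, -0.012, 0.047], "angular": [0, 0, 0]}
    - {"jaw": 1, "xyz": [0, -0.012, 0.047], "angular": [0, 0, 0]}
    - {"jaw": 1, "xyz": [0, 0, 0], "angular": [0, 0, 0]}

```text
t: 15.52
tool_pos: [0.4399, 0.1203, 0.1421]
tcp_rot: [1.194, 1.219, -1.194]
force: [0.4, 0.8, -0.7]
finger_gap: 0.288
```

```bash
python3 - <<'E'
from h import *
delta([0.440,0.122,0.04]); print(ctrl.get_obs()['finger_gap'])
s=snap('wrist'); save(s,'w10.png')
E
```

```text
tcp [0.4399 0.1203 0.1421] yaw of tool z -88.82 x axis [-3.e-04  1.e-04 -1.e+00]
tool shift [ 0.1021  0.0002 -0.0017]
0.28787248147564304
```

View pics/w10.png

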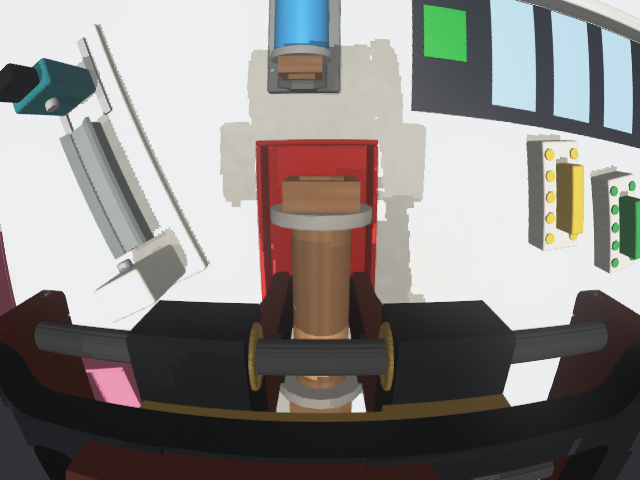

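>>> jog_arm:
  motion:
    - {"jaw": 1, "xyz": [0.05, 0, -0.0015], "angular": [0, 0, 0]}
    - {"jaw": 1, "xyz": [0.04, 0, 0], "angular": [0, 0, 0]}
    - {"jaw": 1, "xyz": [0.025, 0, 0], "angular": [0, 0, 0]}
    - {"jaw": 1, "xyz": [0.012, 0, 0], "angular": [0, 0, 0]}
    - {"jaw": 1, "xyz": [0.003, 0, 0], "angular": [0, 0, 0]}
    - {"jaw": 1, "xyz": [0, 0, 0], "angular": [0, 0, 0]}

```text
t: 16.32
tool_pos: [0.4415, 0.1242, 0.0123]
tcp_rot: [1.192, 1.22, -1.19]
force: [-0.1, -0.5, -0.4]
finger_gap: 0.287
```

>>> jog_arm:
  motion:
    - {"jaw": 0.55, "xyz": [0, 0, 0], "angular": [0, 0, 0]}
    - {"jaw": 0.55, "xyz": [0, 0, 0], "angular": [0, 0, 0]}
    - {"jaw": 0.55, "xyz": [0, 0, 0], "angular": [0, 0, 0]}
    - {"jaw": 0.55, "xyz": [-0.02, 0, 0], "angular": [0, 0, 0]}
    - {"jaw": 0.55, "xyz": [-0.04, 0, 0], "angular": [0, 0, 0]}
    - {"jaw": 0.3, "xyz": [-0.06, 0, 0], "angular": [0, 0, 0]}
    - {"jaw": 0, "xyz": [-0.06, 0, 0], "angular": [0, 0, 0]}
    - {"jaw": 0, "xyz": [-0.02, 0, 0], "angular": [0, 0, 0]}

```text
t: 17.32
tool_pos: [0.4427, 0.124, 0.2158]
tcp_rot: [1.195, 1.216, -1.186]
force: [-0.4, -0.1, -0.8]
finger_gap: 0.756
```

```bash
python3 - <<'E'
from h import *
delta([0.617,0.132,0.2]); print(ctrl.get_obs()['finger_gap'])
s=snap('wrist'); save(s,'w11.png'); np.save('w11.npy',s,allow_pickle=True)
E
```

```text
tcp [0.4427 0.124  0.2158] yaw of tool z -88.61 x axis [ 6.7e-03  9.0e-04 -1.0e+00]
tool shift [ 0.017   0.1743 -0.0038]
0.7564129042618916
```

View pics/w11.png

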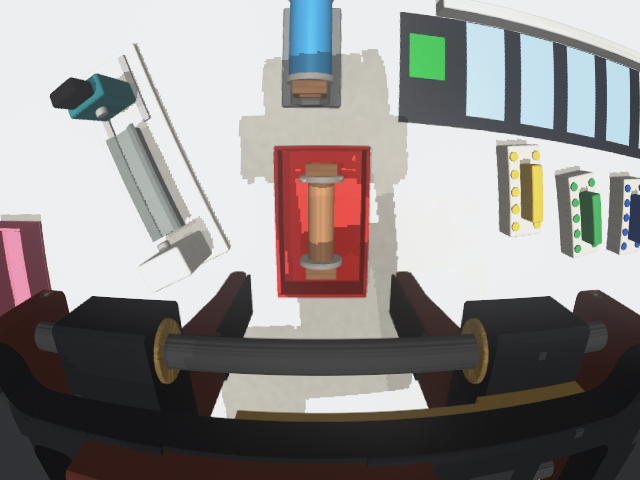

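>>> jog_arm:
  motion:
    - {"jaw": 0, "xyz": [0, 0.05, 0], "angular": [0, 0, 0]}
    - {"jaw": 0, "xyz": [0, 0.05, -0.002], "angular": [0, 0, 0]}
    - {"jaw": 0, "xyz": [0, 0.05, -0.002], "angular": [0, 0, 0]}
    - {"jaw": 0, "xyz": [0, 0, 0], "angular": [0, 0, 0]}
    - {"jaw": 0, "xyz": [0, 0, 0], "angular": [0, 0, 0]}

```text
t: 18.0
tool_pos: [0.5889, 0.1312, 0.2104]
tcp_rot: [1.19, 1.223, -1.194]
force: [-1.1, 0.3, 0.2]
finger_gap: 1.003
```

```bash
cat >> h.py <<'E'
def rect(P,m,box):
    u0,v0,u1,v1=box; k=np.zeros_like(m);k[v0:v1,u0:u1]=1; m=m&k
    r=cv2.minAreaRect((P[m][:,:2]*1000).astype(np.float32))
    return int(m.sum()),np.round(r[0],1).tolist(),np.round(r[1],1).tolist(),round(r[2],2),'z',np.percentile(P[m][:,2],[2,50,98]).round(4).tolist()
E
python3 - <<'E'
from h import *
s=snap('wrist'); save(s,'w12.png'); np.save('w12.npy',s,allow_pickle=True)
delta([0.617,0.132,0.2]);
E
```

```text
tcp [0.5886 0.1312 0.2108] yaw of tool z -88.61 x axis [-2.9e-03 -2.0e-04 -1.0e+00]
tool shift [ 0.0107  0.0284 -0.0001]
```

View pics/w12.png

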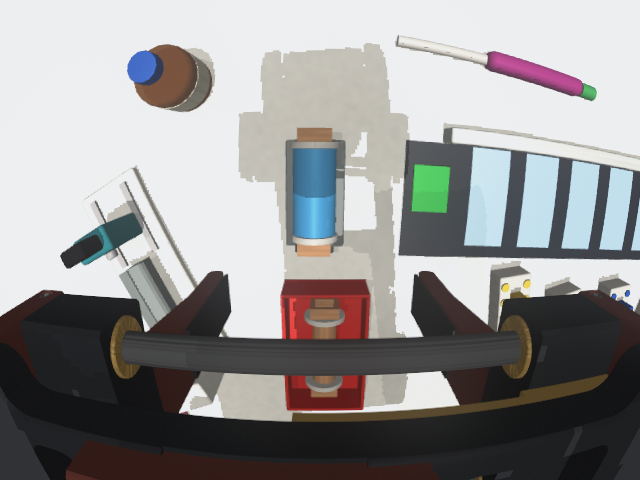

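```bash
python3 - <<'E'
from h import *
s=np.load('w12.npy',allow_pickle=True).item();P=cloud(s);H=hsv(s)
print('film',rect(P,(H[...,0]>95)&(H[...,0]<115)&(H[...,1]>100)&(P[...,2]>.05),(285,140,345,245)))
print('core',rect(P,(H[...,0]>5)&(H[...,0]<20)&(H[...,1]>70)&(P[...,2]>.045),(285,120,345,262)))
print('greenmark',rect(P,(H[...,0]>50)&(H[...,0]<75)&(H[...,1]>100)&(P[...,2]<.01),(400,150,460,230)))
print('bartop',rect(P,(H[...,1]<40)&(P[...,2]>.022)&(P[...,2]<.036),(430,110,640,200)))
for b in blobs(s,90,115,25,100,-.01,.01,amin=300): print(b)
E
```

```text
film (3737, [617.7, 137.3], [79.6, 37.8], 0.53, 'z', [0.0557, 0.0674, 0.0707])
core (823, [616.8, 137.6], [113.0, 29.7], 1.16, 'z', [0.0637, 0.0653, 0.0668])
greenmark (1681, [618.3, 14.1], [50.8, 41.7], 0.21, 'z', [0.0006, 0.0023, 0.0039])
bartop (2794, [675.2, -134.8], [279.3, 16.9], 89.58, 'z', [0.027, 0.0301, 0.0318])
(np.int32(3785), [487.3, 196.7], [0.6127, -0.055, 0.0016], [0.0, 0.003], [611.7, -55.8], [51.2, 112.1], 89.2)
(np.int32(3068), [537.7, 201.1], [0.612, -0.1248, 0.0016], [0.0, 0.003], [611.2, -125.7], [111.9, 51.5], 0.1)
(np.int32(2431), [580.5, 205.2], [0.6115, -0.1948, 0.0015], [0.0, 0.003], [610.5, -195.4], [52.0, 112.2], 89.6)
(np.int32(1891), [616.4, 209.0], [0.611, -0.2648, 0.0015], [0.0, 0.003], [610.4, -265.9], [52.5, 111.6], 89.2)
```

>>> jog_arm:
  motion:
    - {"jaw": 0, "xyz": [0.03, 0.0285, -0.0055], "angular": [0.01, 0, 0]}
    - {"jaw": 0, "xyz": [0.05, 0, 0], "angular": [0, 0, 0]}
    - {"jaw": 0, "xyz": [0.05, 0, 0], "angular": [0, 0, 0]}
    - {"jaw": 0, "xyz": [0.03, 0, 0], "angular": [0, 0, 0]}
    - {"jaw": 0, "xyz": [0.015, 0, 0], "angular": [0, 0, 0]}
    - {"jaw": 0.3, "xyz": [0.005, 0, 0], "angular": [0, 0, 0]}
    - {"jaw": 0.3, "xyz": [0, 0, 0], "angular": [0, 0, 0]}

```text
t: 18.92
tool_pos: [0.6194, 0.1377, 0.0327]
tcp_rot: [1.199, 1.215, -1.198]
force: [0.2, -0.1, 0.1]
finger_gap: 0.812
```

```bash
python3 - <<'E'
from h import *
delta([0.617,0.1374,0.030]);
s=snap('wrist'); save(s,'w13.png')
E
```

```text
tcp [0.6194 0.1377 0.0327] yaw of tool z -89.18 x axis [ 1.3e-03  2.0e-04 -1.0e+00]
tool shift [ 0.0027 -0.0024  0.0003]
```

View pics/w13.png

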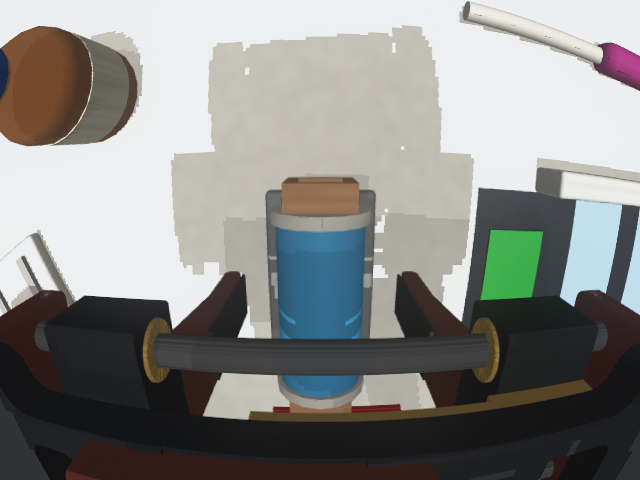

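Centred between the fingers (roll at columns 278–362). Close and lift.

>>> jog_arm:
  motion:
    - {"jaw": 1, "xyz": [0.002, -0.002, 0], "angular": [0, 0, 0]}
    - {"jaw": 1, "xyz": [0, 0, 0], "angular": [0, 0, 0]}
    - {"jaw": 1, "xyz": [0, 0, 0], "angular": [0, 0, 0]}
    - {"jaw": 1, "xyz": [0, 0, 0], "angular": [0, 0, 0]}
    - {"jaw": 1, "xyz": [0, 0, 0], "angular": [0, 0, 0]}
    - {"jaw": 1, "xyz": [0, 0, 0], "angular": [0, 0, 0]}

```text
t: 19.73
tool_pos: [0.617, 0.1378, 0.03]
tcp_rot: [1.199, 1.216, -1.198]
force: [-2.1, 1.6, 5.1]
finger_gap: 0.438
```

>>> jog_arm:
  motion:
    - {"jaw": 1, "xyz": [0, 0, 0], "angular": [0, 0, 0]}
    - {"jaw": 1, "xyz": [-0.005, 0, 0], "angular": [0, 0, 0]}
    - {"jaw": 1, "xyz": [-0.015, 0, 0], "angular": [0, 0, 0]}
    - {"jaw": 1, "xyz": [-0.03, 0, 0], "angular": [0, 0, 0]}
    - {"jaw": 1, "xyz": [-0.04, 0, 0], "angular": [0, 0, 0]}
    - {"jaw": 1, "xyz": [-0.04, 0, 0], "angular": [0, 0, 0]}
    - {"jaw": 1, "xyz": [-0.02, 0, 0], "angular": [0, 0, 0]}

```text
t: 20.6
tool_pos: [0.6181, 0.1374, 0.1831]
tcp_rot: [1.201, 1.213, -1.196]
force: [0.3, -0.5, -2.7]
finger_gap: 0.438
```

```bash
python3 - <<'E'
from h import *
delta([0.4830,0.3102,0.16]);
s=snap('wrist'); save(s,'w14.png')
E
```

```text
tcp [0.6181 0.1374 0.1831] yaw of tool z -89.18 x axis [ 3.9e-03  1.0e-04 -1.0e+00]
tool shift [ 0.0226 -0.1327 -0.1747]
```

View pics/w14.png

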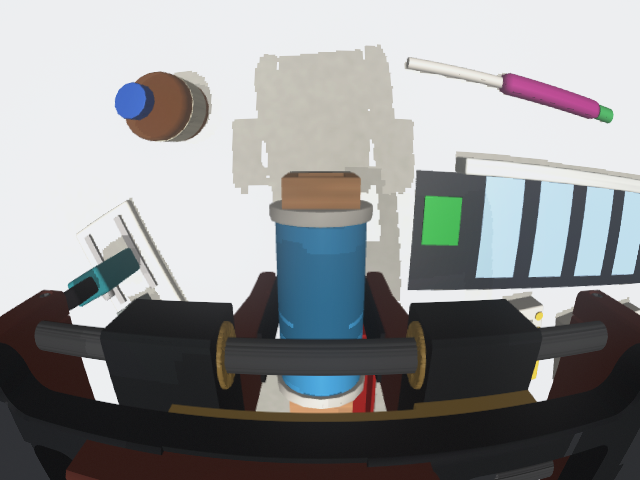

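>>> jog_arm:
  motion:
    - {"jaw": 1, "xyz": [0, -0.044, -0.045], "angular": [0, 0, 0]}
    - {"jaw": 1, "xyz": [0, -0.044, -0.044], "angular": [0, 0, 0]}
    - {"jaw": 1, "xyz": [0, -0.044, -0.043], "angular": [0, 0, 0]}
    - {"jaw": 1, "xyz": [0, 0, -0.043], "angular": [0, 0, 0]}
    - {"jaw": 1, "xyz": [0, 0, 0], "angular": [-0.149, 0, 0]}
    - {"jaw": 1, "xyz": [0, 0, 0], "angular": [-0.149, 0, 0]}
    - {"jaw": 1, "xyz": [0, 0, 0], "angular": [-0.15, 0, 0]}
    - {"jaw": 1, "xyz": [0, 0, 0], "angular": [0, 0, 0]}

```text
t: 21.65
tool_pos: [0.4824, 0.31, 0.1796]
tcp_rot: [0.863, 1.393, -0.864]
force: [-0.1, -0.9, -1.5]
finger_gap: 0.436
```

```bash
python3 - <<'E'
from h import *
delta([0.4852,0.3113,0.04]);
s=snap('wrist'); save(s,'w15.png')
E
```

```text
tcp [0.4824 0.31   0.1796] yaw of tool z -63.59 x axis [-5.e-04 -4.e-04 -1.e+00]
tool shift [1.396e-01 3.200e-03 1.000e-04]
```

View pics/w15.png

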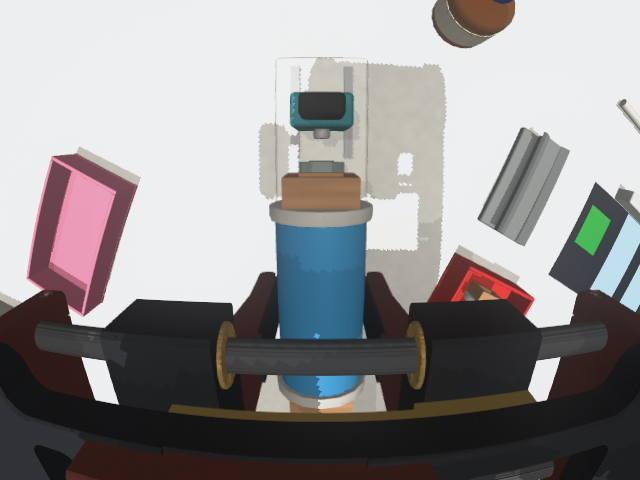

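>>> jog_arm:
  motion:
    - {"jaw": 1, "xyz": [0.04, 0.003, 0], "angular": [0, 0, 0]}
    - {"jaw": 1, "xyz": [0.04, 0, 0], "angular": [0, 0, 0]}
    - {"jaw": 1, "xyz": [0.03, 0, 0], "angular": [0, 0, 0]}
    - {"jaw": 1, "xyz": [0.015, 0, 0], "angular": [0, 0, 0]}
    - {"jaw": 1, "xyz": [0.008, 0, 0], "angular": [0, 0, 0]}
    - {"jaw": 1, "xyz": [0.004, 0, 0], "angular": [0, 0, 0]}
    - {"jaw": 1, "xyz": [0, 0, 0], "angular": [0, 0, 0]}

```text
t: 22.58
tool_pos: [0.4859, 0.3119, 0.0434]
tcp_rot: [0.863, 1.392, -0.862]
force: [-0.4, -0.1, -1.6]
finger_gap: 0.439
```

```bash
python3 - <<'E'
from h import *
delta([0.4852,0.3113,0.04]);
s=snap('wrist'); save(s,'w16.png')
E
```

```text
tcp [0.4859 0.3119 0.0434] yaw of tool z -63.53 x axis [ 1.e-03  5.e-04 -1.e+00]
tool shift [ 0.0034 -0.0009  0.0003]
```

View pics/w16.png

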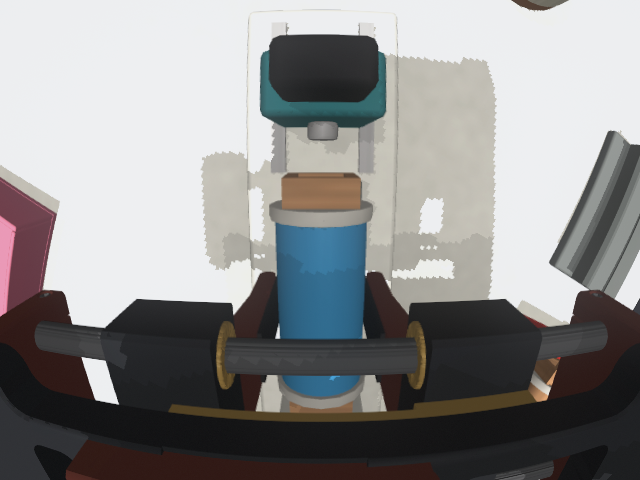

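>>> jog_arm:
  motion:
    - {"jaw": 1, "xyz": [0.002, 0, 0], "angular": [0, 0, 0]}
    - {"jaw": 1, "xyz": [0.0015, 0, 0], "angular": [0, 0, 0]}
    - {"jaw": 1, "xyz": [0, 0, 0], "angular": [0, 0, 0]}

```text
t: 23.0
tool_pos: [0.4859, 0.3117, 0.0402]
tcp_rot: [0.863, 1.392, -0.861]
force: [-1.3, -1.3, 4.9]
finger_gap: 0.435
```

>>> jog_arm:
  motion:
    - {"jaw": 0.3, "xyz": [0, 0, 0], "angular": [0, 0, 0]}
    - {"jaw": 0.2, "xyz": [0, 0, 0], "angular": [0, 0, 0]}
    - {"jaw": 0.2, "xyz": [0, 0, 0], "angular": [0, 0, 0]}
    - {"jaw": 0.1, "xyz": [-0.02, 0, 0], "angular": [0, 0, 0]}
    - {"jaw": 0, "xyz": [-0.05, 0, 0], "angular": [0, 0, 0]}
    - {"jaw": 0, "xyz": [-0.06, 0, 0], "angular": [0, 0, 0]}
    - {"jaw": 0, "xyz": [-0.02, 0, 0], "angular": [0, 0, 0]}
    - {"jaw": 0, "xyz": [0, 0, 0], "angular": [-0.1745, 0, 0]}

```text
t: 24.0
tool_pos: [0.4869, 0.3125, 0.1919]
tcp_rot: [0.728, 1.443, -0.722]
force: [-0.4, 0.6, -0.1]
finger_gap: 0.999
```

>>> jog_arm:
  motion:
    - {"jaw": 0, "xyz": [0, 0, 0], "angular": [-0.1745, 0, 0]}
    - {"jaw": 0, "xyz": [0, 0, 0], "angular": [-0.1745, 0, 0]}
    - {"jaw": 0, "xyz": [0, 0, 0], "angular": [-0.1745, 0, 0]}
    - {"jaw": 0, "xyz": [0, 0, 0], "angular": [-0.1745, 0, 0]}
    - {"jaw": 0, "xyz": [0, 0, 0], "angular": [-0.1745, 0, 0]}
    - {"jaw": 0, "xyz": [0, 0, 0], "angular": [-0.1745, 0, 0]}
    - {"jaw": 0, "xyz": [0, 0, 0], "angular": [-0.1745, 0, 0]}
    - {"jaw": 0, "xyz": [0, 0, 0], "angular": [-0.1745, 0, 0]}

```text
t: 25.0
tool_pos: [0.4852, 0.3116, 0.1891]
tcp_rot: [-0.367, 1.54, 0.367]
force: [0.2, 0.1, -0.2]
finger_gap: 1.005
```

```bash
python3 - <<'E'
from h import *
delta([0.5682,0.3527,0.082]);
s=snap('wrist'); save(s,'w17.png')
P=cloud(s);H=hsv(s)
print('film',rect(P,(H[...,0]>95)&(H[...,0]<115)&(H[...,1]>100)&(P[...,2]>.06),(100,100,420,290)))
print('tab',rect(P,(H[...,2]<70)&(P[...,2]>0.11)&(P[...,2]<.125),(290,70,460,290)))
E
```

```text
tcp [0.4852 0.3116 0.1891] yaw of tool z 26.8 x axis [-4.e-04 -1.e-04 -1.e+00]
tool shift [ 0.107  -0.0008  0.0926]
film (4373, [474.8, 333.1], [77.9, 85.6], 26.45, 'z', [0.0643, 0.0774, 0.0807])
tab (898, [567.7, 351.9], [15.8, 29.8], 28.11, 'z', [0.1108, 0.1188, 0.1205])
```

View pics/w17.png

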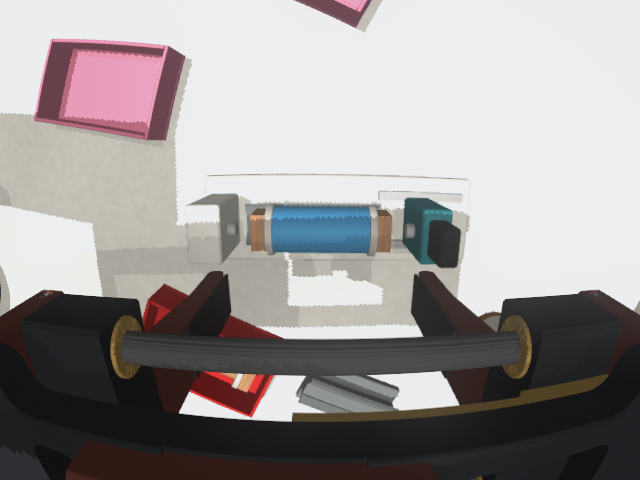

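>>> jog_arm:
  motion:
    - {"jaw": 0.3, "xyz": [0, -0.0005, 0.046], "angular": [0.005, 0, 0]}
    - {"jaw": 0.4, "xyz": [0, 0, 0.046], "angular": [0, 0, 0]}
    - {"jaw": 0.4, "xyz": [0.03, 0, 0], "angular": [0, 0, 0]}
    - {"jaw": 0.4, "xyz": [0.04, 0, 0], "angular": [0, 0, 0]}
    - {"jaw": 0.4, "xyz": [0.03, 0, 0], "angular": [0, 0, 0]}
    - {"jaw": 0.4, "xyz": [0.006, 0, 0], "angular": [0, 0, 0]}
    - {"jaw": 0.4, "xyz": [0, 0, 0], "angular": [0, 0, 0]}

```text
t: 25.92
tool_pos: [0.5682, 0.3521, 0.0835]
tcp_rot: [-0.357, 1.541, 0.358]
force: [0.8, -0.9, 0.7]
finger_gap: 0.599
```

>>> jog_arm:
  motion:
    - {"jaw": 1, "xyz": [0, 0, 0], "angular": [0, 0, 0]}
    - {"jaw": 1, "xyz": [0, 0, 0], "angular": [0, 0, 0]}
    - {"jaw": 1, "xyz": [0, 0, 0], "angular": [0, 0, 0]}
    - {"jaw": 1, "xyz": [0, 0, 0], "angular": [0, 0, 0]}
    - {"jaw": 1, "xyz": [0, 0, 0], "angular": [0, 0, 0]}
    - {"jaw": 1, "xyz": [0, 0, 0], "angular": [0, 0, 0]}

```text
t: 26.68
tool_pos: [0.5682, 0.3521, 0.0836]
tcp_rot: [-0.358, 1.541, 0.359]
force: [-0.4, -0.1, 3.4]
finger_gap: 0.179
```

```bash
python3 - <<'E'
from h import *
delta(None);
s=snap('wrist'); save(s,'w18.png')
E
```

```text
tcp [0.5682 0.3521 0.0836] yaw of tool z 26.19 x axis [ 4.e-04  2.e-04 -1.e+00]
```

View pics/w18.png

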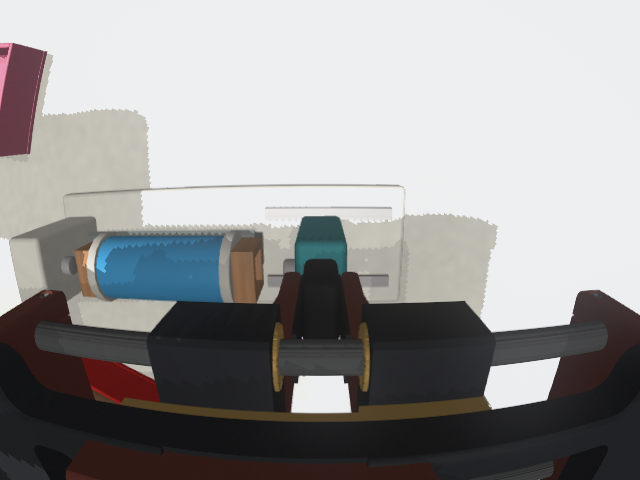

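>>> jog_arm:
  motion:
    - {"jaw": 1, "xyz": [0, 0, -0.006], "angular": [0, 0, 0]}
    - {"jaw": 1, "xyz": [0, 0, -0.006], "angular": [0, 0, 0]}
    - {"jaw": 1, "xyz": [0, 0, -0.006], "angular": [0, 0, 0]}
    - {"jaw": 1, "xyz": [0, 0, -0.005], "angular": [0, 0, 0]}
    - {"jaw": 1, "xyz": [0, 0, -0.005], "angular": [0, 0, 0]}
    - {"jaw": 1, "xyz": [0, 0, 0], "angular": [0, 0, 0]}

```text
t: 27.48
tool_pos: [0.5428, 0.3396, 0.0836]
tcp_rot: [-0.358, 1.541, 0.358]
force: [1.4, 0.7, 4.8]
finger_gap: 0.178
```

>>> jog_arm:
  motion:
    - {"jaw": 1, "xyz": [0, 0, -0.005], "angular": [0, 0, 0]}
    - {"jaw": 1, "xyz": [0, 0, -0.004], "angular": [0, 0, 0]}
    - {"jaw": 1, "xyz": [0, 0, -0.003], "angular": [0, 0, 0]}
    - {"jaw": 1, "xyz": [0, 0, 0], "angular": [0, 0, 0]}

```text
t: 27.98
tool_pos: [0.532, 0.3342, 0.0836]
tcp_rot: [-0.358, 1.541, 0.358]
force: [2.8, 1.4, 6.8]
finger_gap: 0.181
```

```bash
python3 - <<'E'
from h import *
delta(None);o=ctrl.get_obs(); print(o['force'],(np.array(o['tool_pos'])[:2]-[.4652,.3015])@[.895,.446])
s=snap('wrist'); save(s,'w19.png')
E
```

```text
tcp [0.532  0.3342 0.0836] yaw of tool z 26.19 x axis [ 1.e-04 -0.e+00 -1.e+00]
[2.81156054 1.41858623 6.79116835] 0.07436758750733725
```

View pics/w19.png

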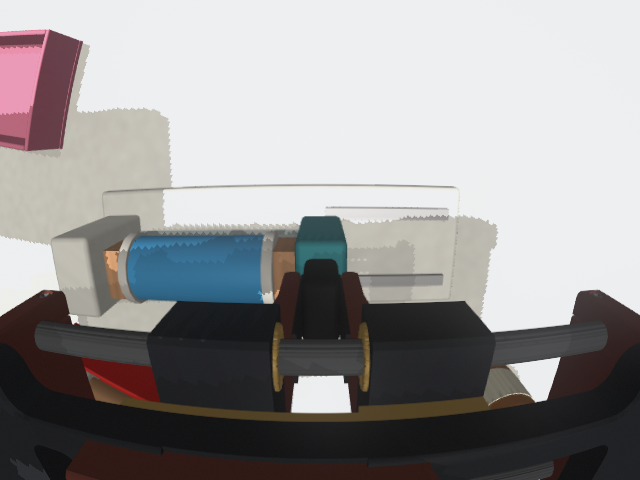

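>>> jog_arm:
  motion:
    - {"jaw": 1, "xyz": [0, 0, -0.002], "angular": [0, 0, 0]}
    - {"jaw": 1, "xyz": [0, 0, -0.0015], "angular": [0, 0, 0]}
    - {"jaw": 1, "xyz": [0, 0, -0.001], "angular": [0, 0, 0]}
    - {"jaw": 1, "xyz": [0, 0, 0], "angular": [0, 0, 0]}

```text
t: 28.52
tool_pos: [0.5283, 0.3324, 0.0836]
tcp_rot: [-0.358, 1.54, 0.358]
force: [4.2, 1.5, 5.5]
finger_gap: 0.176
```

>>> jog_arm:
  motion:
    - {"jaw": 1, "xyz": [0, 0, -0.001], "angular": [0, 0, 0]}
    - {"jaw": 1, "xyz": [0, 0, -0.001], "angular": [0, 0, 0]}
    - {"jaw": 1, "xyz": [0, 0, 0], "angular": [0, 0, 0]}

```text
t: 28.9
tool_pos: [0.528, 0.3323, 0.0836]
tcp_rot: [-0.357, 1.537, 0.359]
force: [8.0, 3.8, 1.8]
finger_gap: 0.183
```

>>> jog_arm:
  motion:
    - {"jaw": 1, "xyz": [0, 0, -0.0015], "angular": [0, 0, 0]}
    - {"jaw": 1, "xyz": [0, 0, -0.0015], "angular": [0, 0, 0]}
    - {"jaw": 1, "xyz": [0, 0, 0], "angular": [0, 0, 0]}

```text
t: 29.28
tool_pos: [0.5281, 0.3323, 0.0836]
tcp_rot: [-0.356, 1.532, 0.359]
force: [14.7, 7.6, -5.7]
finger_gap: 0.177
```

>>> jog_arm:
  motion:
    - {"jaw": 0.4, "xyz": [0, 0, 0], "angular": [0, 0, 0]}
    - {"jaw": 0.4, "xyz": [0, 0, 0.003], "angular": [0, 0, 0]}
    - {"jaw": 0.4, "xyz": [0, 0, 0.002], "angular": [0, 0, 0]}
    - {"jaw": 0.4, "xyz": [-0.03, 0, 0], "angular": [0, 0, 0]}
    - {"jaw": 0.4, "xyz": [-0.05, 0, 0], "angular": [0, 0, 0]}
    - {"jaw": 0.4, "xyz": [-0.04, 0, 0], "angular": [0, 0, 0]}
    - {"jaw": 0, "xyz": [0, 0, 0], "angular": [0, 0, 0]}

```text
t: 30.15
tool_pos: [0.5293, 0.3331, 0.2064]
tcp_rot: [-0.357, 1.536, 0.359]
force: [-0.3, -0.5, -1.2]
finger_gap: 0.681
```

```bash
python3 - <<'E'
from h import *
delta(None)
s=snap('wrist'); save(s,'w20.png')
P=cloud(s);H=hsv(s)
print('film',rect(P,(H[...,0]>98)&(H[...,0]<115)&(H[...,1]>100)&(P[...,2]>.06),(100,200,300,300)))
print('tab',rect(P,(H[...,2]<70)&(P[...,2]>0.11)&(P[...,2]<.125),(290,100,360,330)))
E
```

```text
tcp [0.5293 0.3331 0.2064] yaw of tool z 26.19 x axis [ 0.0041  0.0021 -1.    ]
film (3672, [480.6, 321.3], [133.7, 62.4], 50.2, 'z', [0.0644, 0.0773, 0.0806])
tab (841, [528.1, 332.3], [15.4, 29.7], 26.48, 'z', [0.1138, 0.119, 0.1205])
```

View pics/w20.png

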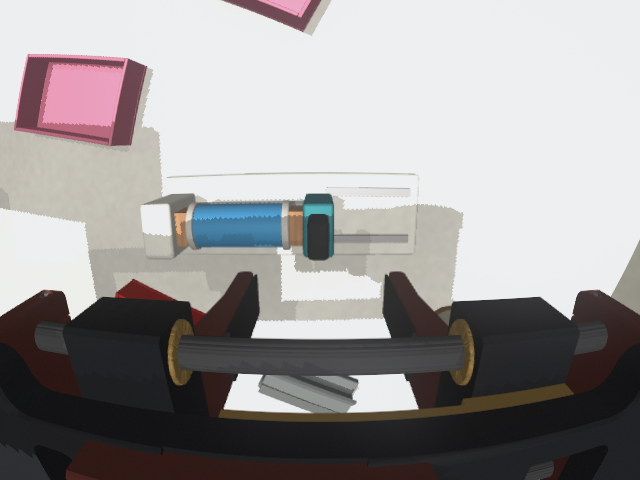

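>>> jog_arm:
  motion:
    - {"jaw": 0, "xyz": [0, 0, 0], "angular": [0.18, 0, 0]}
    - {"jaw": 0, "xyz": [0, 0, 0], "angular": [0.18, 0, 0]}
    - {"jaw": 0, "xyz": [0, 0, 0], "angular": [0.18, 0, 0]}
    - {"jaw": 0, "xyz": [0, 0, 0], "angular": [0.18, 0, 0]}
    - {"jaw": 0, "xyz": [0, 0, 0], "angular": [0.18, 0, 0]}
    - {"jaw": 0, "xyz": [0, 0, 0], "angular": [0.18, 0, 0]}
    - {"jaw": 0, "xyz": [0, 0, 0], "angular": [0.18, 0, 0]}
    - {"jaw": 0, "xyz": [0, 0, 0], "angular": [0.18, 0, 0]}

```text
t: 31.2
tool_pos: [0.5262, 0.3315, 0.2006]
tcp_rot: [0.768, 1.433, -0.775]
force: [0.6, -1.3, -0.2]
finger_gap: 0.996
```

>>> jog_arm:
  motion:
    - {"jaw": 0, "xyz": [0, 0, 0], "angular": [0.18, 0, 0]}
    - {"jaw": 0, "xyz": [0, 0, 0], "angular": [0.18, 0, 0]}
    - {"jaw": 0, "xyz": [0, 0, 0], "angular": [0.18, 0, 0]}
    - {"jaw": 0, "xyz": [0, 0, 0], "angular": [0.048, 0, 0]}
    - {"jaw": 0, "xyz": [0, -0.03, 0.05], "angular": [0, 0, 0]}
    - {"jaw": 0, "xyz": [0, -0.03, 0.05], "angular": [0, 0, 0]}
    - {"jaw": 0, "xyz": [0, -0.03, 0.05], "angular": [0, 0, 0]}
    - {"jaw": 0, "xyz": [0, -0.03, 0.05], "angular": [0, 0, 0]}

```text
t: 32.2
tool_pos: [0.4049, 0.1307, 0.2013]
tcp_rot: [1.206, 1.212, -1.213]
force: [0.3, -1.0, 0.2]
finger_gap: 1.0
```

>>> jog_arm:
  motion:
    - {"jaw": 0, "xyz": [0, 0, 0.055], "angular": [0, 0, 0]}
    - {"jaw": 0, "xyz": [0, 0, 0.055], "angular": [0, 0, 0]}
    - {"jaw": 0, "xyz": [0, 0, 0.055], "angular": [0, 0, 0]}
    - {"jaw": 0, "xyz": [0, 0, 0.055], "angular": [0, 0, 0]}
    - {"jaw": 0, "xyz": [0, 0, 0.055], "angular": [0, 0, 0]}
    - {"jaw": 0, "xyz": [0, 0, 0.055], "angular": [0, 0, 0]}
    - {"jaw": 0, "xyz": [0, 0, 0], "angular": [0, 0, 0]}
    - {"jaw": 0, "xyz": [0, 0, 0], "angular": [0, 0, 0]}

```text
t: 33.2
tool_pos: [0.4064, -0.1964, 0.2017]
tcp_rot: [1.211, 1.213, -1.211]
force: [-0.3, 0.3, 0.6]
finger_gap: 0.998
```

```bash
python3 - <<'E'
from h import *
delta([0.4,-.2,.21]); print(ctrl.get_obs()['joints'])
s=snap('wrist'); save(s,'w21.png'); np.save('w21.npy',s,allow_pickle=True)
E
```

```text
tcp [ 0.4064 -0.1964  0.2017] yaw of tool z -90.07 x axis [-0.0034  0.0029 -1.    ]
tool shift [-0.0083 -0.0065  0.0036]
[-6.03664579e-01  1.54192102e-01  1.82288464e+00  4.50793268e-04
  1.16894861e+00  9.68252261e-01]
```

View pics/w21.png

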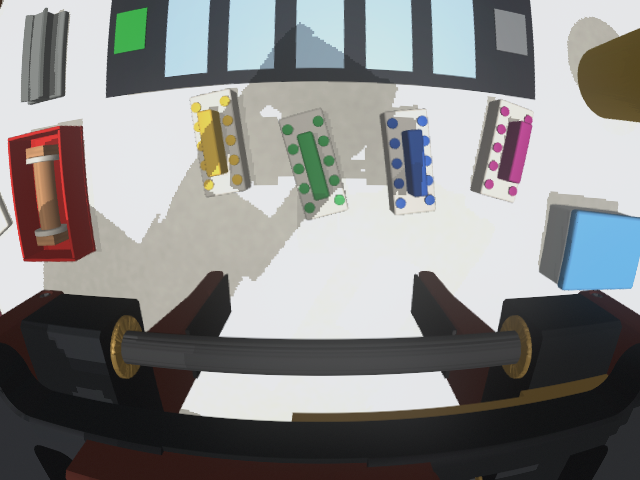

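```bash
cat >> h.py <<'E'
def ribs(s):
    P=cloud(s);H=hsv(s); out={}
    rng={'yellow':(15,35,120),'green':(50,80,90),'blue':(105,125,120),'purple':(140,170,100)}
    for k,(a,b,c) in rng.items():
        m=(H[...,0]>=a)&(H[...,0]<=b)&(H[...,1]>=c)&(H[...,2]>40)&(P[...,2]>.0515)&(P[...,2]<.062)&(np.abs(P[...,0]-.55)<.16)&(P[...,1]>-.46)&(P[...,1]<0.03)
        n,L,S,C=cv2.connectedComponentsWithStats(m.astype(np.uint8))
        if n<2: continue
        i=1+np.argmax(S[1:,4]); m=L==i
        q=P[m][:,:2]; c0=q.mean(0); r=cv2.minAreaRect((q*1000).astype(np.float32))
        w,h=r[1]; a=r[2] if w>h else r[2]+90
        a=(a+90)%180-90
        out[k]=(np.array(r[0])/1000,a,np.round(sorted(r[1]),1).tolist(),int(m.sum()),P[m][:,2].mean().round(4)); print(k,np.round(r[0],1),'ang',round(a,1),out[k][2:])
    return out
E
python3 - <<'E'
from h import *
s=np.load('w21.npy',allow_pickle=True).item(); ribs(s)
P=cloud(s);H=hsv(s)
print('green',rect(P,(H[...,0]>50)&(H[...,0]<75)&(H[...,1]>100)&(P[...,2]<.01),(110,0,150,60)))
print('grey',rect(P,(H[...,2]>90)&(H[...,2]<150)&(H[...,1]<30)&(abs(P[...,2])<.01),(492,5,530,60)))
s=snap('scene'); ribs(s); P=cloud(s);H=hsv(s)
save(s,'s4.png')
for b in blobs(s,90,115,20,120,-.008,.01,amin=200)[:5]: print(b)
print('bar',rect(P,(H[...,1]<40)&(P[...,2]>.022)&(P[...,2]<.036)&(P[...,0]>.65)&(P[...,0]<.70),(130,310,340,355)))
E
```

```text
yellow [481.2 -97.8] ang 8.6 ([14.8, 59.7], 1016, np.float64(0.0561))
green [ 458.7 -189.7] ang 15.5 ([13.3, 58.6], 1019, np.float64(0.0562))
blue [ 461.9 -281.9] ang 8.1 ([14.2, 58.6], 928, np.float64(0.0562))
purple [ 478.6 -384.7] ang -11.7 ([13.9, 59.8], 728, np.float64(0.0561))
green (1267, [618.7, 14.8], [42.8, 51.6], 89.88, 'z', [0.0006, 0.0025, 0.0042])
grey (1272, [615.5, -406.1], [41.8, 51.6], 89.91, 'z', [0.0005, 0.0022, 0.0039])
yellow [483.1 -99. ] ang 7.8 ([13.3, 60.7], 113, np.float64(0.0568))
green [ 460.3 -190.9] ang 14.6 ([13.5, 62.2], 110, np.float64(0.0567))
blue [ 463.2 -282.5] ang 7.6 ([13.2, 59.7], 107, np.float64(0.0567))
purple [ 479.3 -386.1] ang -11.1 ([14.3, 59.3], 136, np.float64(0.0564))
(np.int32(752), [176.2, 319.3], [0.6054, -0.3372, 0.0024], [-0.001, 0.005], [603.9, -337.9], [98.5, 47.4], 0.3)
(np.int32(743), [206.7, 314.9], [0.6061, -0.267, 0.0025], [-0.0, 0.005], [604.1, -266.7], [98.0, 47.0], 0.0)
(np.int32(694), [295.4, 301.8], [0.6073, -0.0569, 0.0022], [-0.001, 0.005], [605.8, -56.8], [47.2, 98.6], 89.7)
(np.int32(687), [266.5, 306.6], [0.6084, -0.1265, 0.0022], [-0.001, 0.005], [605.5, -127.0], [47.0, 98.1], 89.4)
(np.int32(496), [236.2, 315.9], [0.6209, -0.1993, 0.0023], [-0.0, 0.005], [613.8, -197.3], [81.4, 47.2], 0.5)
bar (1442, [675.7, -197.2], [399.1, 19.5], 89.66, 'z', [0.0229, 0.0304, 0.0341])
```

View pics/s4.png

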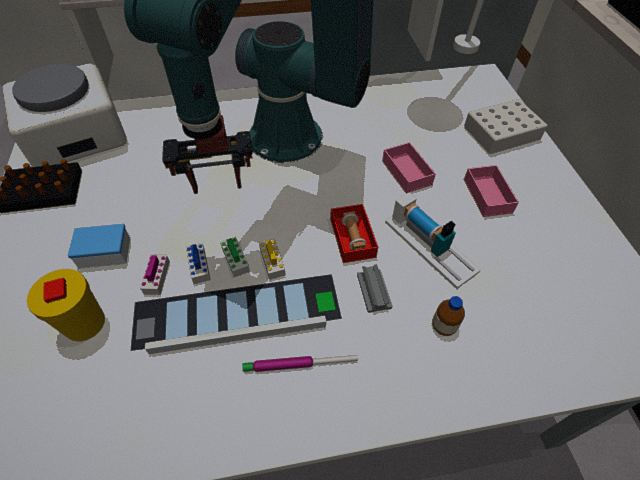

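>>> jog_arm:
  motion:
    - {"jaw": 0.4, "xyz": [0, 0.038, -0.049], "angular": [0, 0, 0]}
    - {"jaw": 0.4, "xyz": [0, 0.038, -0.049], "angular": [0, 0, 0]}
    - {"jaw": 0.4, "xyz": [0.04, 0, 0], "angular": [-0.147, 0, 0]}
    - {"jaw": 0.4, "xyz": [0.05, 0, 0], "angular": [0, 0, 0]}
    - {"jaw": 0.4, "xyz": [0, 0, 0], "angular": [0, 0, 0]}
    - {"jaw": 0.4, "xyz": [0, 0, 0], "angular": [0, 0, 0]}

```text
t: 34.05
tool_pos: [0.4845, -0.0991, 0.1143]
tcp_rot: [1.1, 1.275, -1.099]
force: [0.7, 0.1, -0.7]
finger_gap: 0.601
```

```bash
python3 - <<'E'
from h import *
delta([0.482,-.098,.028])
s=snap('wrist'); save(s,'w22.png'); ribs(s)
E
```

```text
tcp [ 0.4845 -0.0991  0.1143] yaw of tool z -81.54 x axis [ 6.e-04 -1.e-04 -1.e+00]
tool shift [ 0.0863 -0.0023 -0.0015]
yellow [481.9 -97.5] ang 8.0 ([13.0, 58.4], 1707, np.float64(0.0562))
green [ 467.1 -186.8] ang 14.1 ([13.8, 43.2], 860, np.float64(0.0559))
blue [ 476.6 -279.1] ang 5.3 ([14.6, 31.9], 473, np.float64(0.0559))
purple [ 490.3 -386.8] ang -12.8 ([15.1, 35.2], 381, np.float64(0.0553))
```

View pics/w22.png

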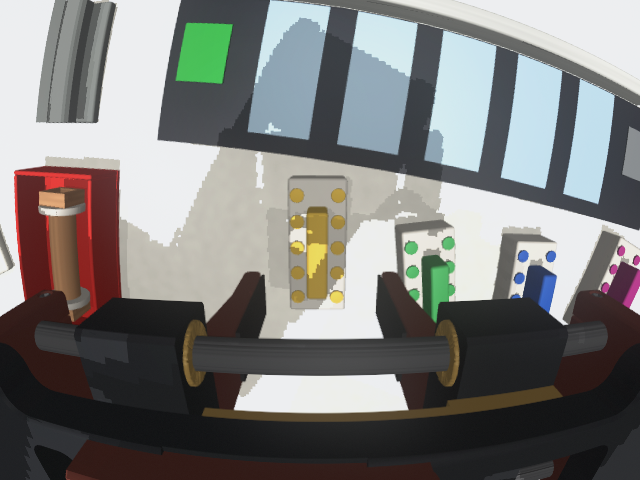

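>>> jog_arm:
  motion:
    - {"jaw": 0.5, "xyz": [0.04, -0.0025, -0.0018], "angular": [0, 0, 0]}
    - {"jaw": 0.5, "xyz": [0.03, 0, 0], "angular": [0, 0, 0]}
    - {"jaw": 0.5, "xyz": [0.016, 0, 0], "angular": [0, 0, 0]}
    - {"jaw": 0.5, "xyz": [0, 0, 0], "angular": [0, 0, 0]}
    - {"jaw": 0.5, "xyz": [0, 0, 0], "angular": [0, 0, 0]}

```text
t: 34.72
tool_pos: [0.4827, -0.0988, 0.0288]
tcp_rot: [1.101, 1.272, -1.099]
force: [0.2, 0.7, 0.4]
finger_gap: 0.5
```

>>> jog_arm:
  motion:
    - {"jaw": 1, "xyz": [0, 0, 0], "angular": [0, 0, 0]}
    - {"jaw": 1, "xyz": [0, 0, 0], "angular": [0, 0, 0]}
    - {"jaw": 1, "xyz": [0, 0, 0], "angular": [0, 0, 0]}
    - {"jaw": 1, "xyz": [0, 0, 0], "angular": [0, 0, 0]}
    - {"jaw": 1, "xyz": [0, 0, 0], "angular": [0, 0, 0]}

```text
t: 35.35
tool_pos: [0.4812, -0.0981, 0.0272]
tcp_rot: [1.1, 1.275, -1.101]
force: [-0.6, 1.7, 1.2]
finger_gap: 0.156
```

```bash
python3 - <<'E'
from h import *
delta([0.608,-.0553,.028])
s=snap('wrist'); save(s,'w23.png')
E
```

```text
tcp [ 0.4812 -0.0981  0.0272] yaw of tool z -81.59 x axis [-3.e-04  2.e-04 -1.e+00]
tool shift [-0.0008  0.1317 -0.0238]
```

View pics/w23.png

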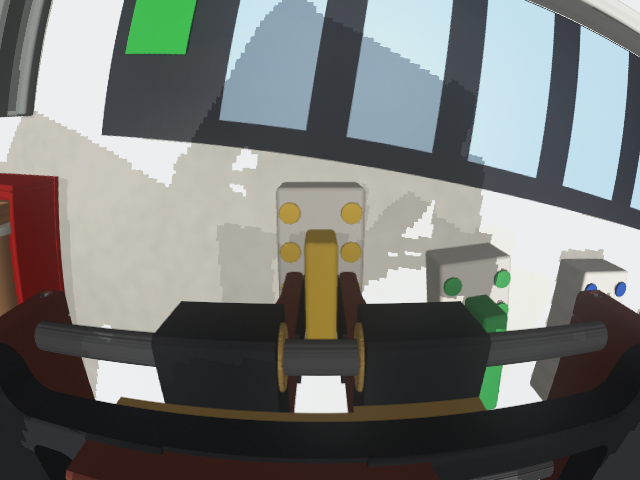

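>>> jog_arm:
  motion:
    - {"jaw": 1, "xyz": [0, 0, 0], "angular": [0.077, 0, 0]}
    - {"jaw": 1, "xyz": [0, 0, 0], "angular": [0.077, 0, 0]}
    - {"jaw": 1, "xyz": [0, 0.006, -0.003], "angular": [0, 0, 0]}
    - {"jaw": 1, "xyz": [0, 0.012, -0.005], "angular": [0, 0, 0]}
    - {"jaw": 1, "xyz": [0, 0.014, -0.007], "angular": [0, 0, 0]}
    - {"jaw": 1, "xyz": [0, 0.016, -0.007], "angular": [0, 0, 0]}
    - {"jaw": 1, "xyz": [0, 0.016, -0.007], "angular": [0, 0, 0]}
    - {"jaw": 1, "xyz": [0, 0.016, -0.007], "angular": [0, 0, 0]}

```text
t: 36.4
tool_pos: [0.5628, -0.0621, 0.0271]
tcp_rot: [1.214, 1.206, -1.214]
force: [-2.1, -0.1, -0.6]
finger_gap: 0.155
```

>>> jog_arm:
  motion:
    - {"jaw": 1, "xyz": [0, 0.016, -0.006], "angular": [0, 0, 0]}
    - {"jaw": 1, "xyz": [0, 0.014, 0], "angular": [0, 0, 0]}
    - {"jaw": 1, "xyz": [0, 0.01, 0], "angular": [0, 0, 0]}
    - {"jaw": 1, "xyz": [0, 0, 0], "angular": [0, 0, 0]}

```text
t: 36.9
tool_pos: [0.6028, -0.0574, 0.0272]
tcp_rot: [1.215, 1.205, -1.214]
force: [0.7, 0.0, 0.1]
finger_gap: 0.157
```

```bash
python3 - <<'E'
from h import *
delta([0.618,-.0554,.027])
s=snap('wrist'); save(s,'w24.png')
E
```

```text
tcp [ 0.6028 -0.0574  0.0272] yaw of tool z -90.42 x axis [ 1.1e-03 -2.0e-04 -1.0e+00]
tool shift [ 0.0002  0.0152 -0.0021]
```

View pics/w24.png

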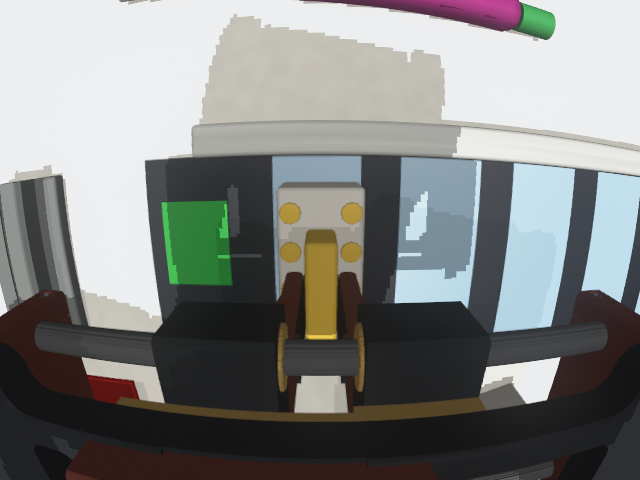

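```bash
cat >> h.py <<'E'
def laneedges(s,row,u0,u1):
    # gradient edges on row in the blue-ish lane
    f=s['frame'].astype(int)[row,u0:u1].sum(-1); g=np.diff(cv2.GaussianBlur(f.astype(np.float32)[None],(3,1),0)[0])
    return [(u0+i,int(g[i])) for i in range(1,len(g)-1) if abs(g[i])>40 and abs(g[i])>=abs(g[i-1]) and abs(g[i])>abs(g[i+1])]
E
python3 - <<'E'
from h import *
s=snap('wrist')
for row in (165,172,178):
    e=laneedges(s,row,230,500); print(row,[(u,g,onplane(s,u+.5,row,0.0)[:2].round(4).tolist()) for u,g in e])
for row in (190,205,225):
    e=laneedges(s,row,260,380); print(row,[(u,g,onplane(s,u+.5,row,0.03)[:2].round(4).tolist()) for u,g in e])
P=cloud(s); H=hsv(s)
for u in (290,320,350):
    print([ (v,(P[v,u]*1000).round(1).tolist()) for v in (140,150,154,156,158,160,165,184,188,192)])
E
```

```text
165 [(271, 111, [0.6611, -0.0316]), (360, -115, [0.6607, -0.08]), (400, 112, [0.661, -0.1023]), (476, 100, [0.6626, -0.1479]), (481, -173, [0.6628, -0.1512])]
172 [(272, 113, [0.6573, -0.0321]), (360, -132, [0.6569, -0.0801]), (400, 126, [0.6571, -0.1023]), (475, 85, [0.6585, -0.1475]), (480, -192, [0.6587, -0.1507])]
178 [(272, 120, [0.654, -0.032]), (360, -130, [0.6536, -0.0801]), (400, 137, [0.6538, -0.1024]), (475, 94, [0.6551, -0.1476]), (480, -170, [0.6552, -0.1509])]
190 [(272, 112, [0.6507, -0.0358]), (364, -103, [0.6504, -0.0788])]
205 [(272, 125, [0.6436, -0.0355]), (281, -46, [0.6435, -0.0398]), (297, 42, [0.6434, -0.0474]), (343, -50, [0.6433, -0.069]), (359, 45, [0.6432, -0.0765]), (364, -112, [0.6433, -0.0789])]
225 [(272, 117, [0.6339, -0.0352]), (363, -91, [0.6336, -0.0786])]
[(140, [673.9, -44.4, 30.5]), (150, [669.3, -44.4, 30.9]), (154, [666.9, -41.9, 0.5]), (156, [665.9, -42.1, 3.5]), (158, [664.8, -41.9, 1.6]), (160, [663.7, -41.9, 1.3]), (165, [661.0, -41.9, 1.7]), (184, [652.1, -42.9, 16.4]), (188, [651.4, -44.0, 29.4]), (192, [649.7, -44.0, 30.3])]
[(140, [673.7, -58.2, 30.9]), (150, [669.1, -58.1, 30.0]), (154, [666.7, -58.1, 0.9]), (156, [665.6, -58.1, 1.6]), (158, [664.6, -58.0, 3.1]), (160, [663.5, -58.0, 1.1]), (165, [660.7, -58.0, 1.2]), (184, [651.8, -58.0, 15.9]), (188, [651.3, -58.0, 29.8]), (192, [649.4, -58.0, 29.2])]
[(140, [673.7, -71.9, 30.6]), (150, [669.0, -72.0, 29.3]), (154, [666.7, -74.3, 0.1]), (156, [665.6, -74.1, 2.4]), (158, [664.5, -74.1, 1.9]), (160, [663.4, -74.2, 1.1]), (165, [660.8, -74.1, 3.0]), (184, [651.8, -73.1, 16.0]), (188, [651.3, -72.0, 29.8]), (192, [649.4, -72.0, 30.2])]
```

>>> jog_arm:
  motion:
    - {"jaw": 1, "xyz": [0, 0.005, -0.0015], "angular": [0, 0, 0]}
    - {"jaw": 1, "xyz": [0, 0.004, 0], "angular": [0, 0, 0]}
    - {"jaw": 1, "xyz": [0, 0.003, 0], "angular": [0, 0, 0]}
    - {"jaw": 1, "xyz": [0, 0.002, 0], "angular": [0, 0, 0]}
    - {"jaw": 1, "xyz": [0, 0.001, 0], "angular": [0, 0, 0]}
    - {"jaw": 1, "xyz": [0, 0.0005, 0], "angular": [0, 0, 0]}
    - {"jaw": 1, "xyz": [0, 0, 0], "angular": [0, 0, 0]}

```text
t: 37.88
tool_pos: [0.6171, -0.0557, 0.0272]
tcp_rot: [1.215, 1.206, -1.214]
force: [-0.4, 0.5, -1.7]
finger_gap: 0.158
```

>>> jog_arm:
  motion:
    - {"jaw": 1, "xyz": [0, 0.001, 0], "angular": [0, 0, 0]}
    - {"jaw": 1, "xyz": [0, 0.001, 0], "angular": [0, 0, 0]}
    - {"jaw": 1, "xyz": [0, 0, 0], "angular": [0, 0, 0]}

```text
t: 38.25
tool_pos: [0.618, -0.0556, 0.0272]
tcp_rot: [1.213, 1.207, -1.216]
force: [-5.2, -0.4, 2.6]
finger_gap: 0.158
```

>>> jog_arm:
  motion:
    - {"jaw": 1, "xyz": [0, 0.0008, 0], "angular": [0, 0, 0]}
    - {"jaw": 1, "xyz": [0, 0, 0], "angular": [0, 0, 0]}
    - {"jaw": 0.6, "xyz": [0, 0, 0], "angular": [0, 0, 0]}
    - {"jaw": 0.6, "xyz": [0, 0, 0], "angular": [0, 0, 0]}
    - {"jaw": 0.6, "xyz": [-0.015, 0, 0], "angular": [0, 0, 0]}
    - {"jaw": 0.6, "xyz": [-0.04, 0, 0], "angular": [0, 0, 0]}
    - {"jaw": 0.4, "xyz": [-0.04, 0, 0], "angular": [0, 0, 0]}
    - {"jaw": 0.4, "xyz": [0, 0, 0], "angular": [0, 0, 0]}

```text
t: 39.25
tool_pos: [0.6234, -0.0563, 0.1269]
tcp_rot: [1.217, 1.198, -1.209]
force: [-0.3, 0.2, -0.6]
finger_gap: 0.58
```

```bash
python3 - <<'E'
from h import *
delta([0.459,-.19,.12])
s=snap('wrist'); save(s,'w25.png'); ribs(s)
s2=snap('scene'); ribs(s2)
for row in (180,200,220):
    e=laneedges(s,row,250,400); print(row,[(u,g,onplane(s,u+.5,row,0.03)[:2].round(4).tolist(),onplane(s,u+.5,row,0.0)[:2].round(4).tolist()) for u,g in e])
E
```

```text
tcp [ 0.6234 -0.0563  0.1269] yaw of tool z -90.41 x axis [ 0.0085 -0.0016 -1.    ]
tool shift [ 0.0057 -0.1635  0.1349]
yellow [618. -56.] ang -0.1 ([13.5, 59.5], 1575, np.float64(0.0562))
blue [ 489.6 -274.8] ang -36.2 ([3.9, 6.7], 13, np.float64(0.0561))
yellow [619.4 -57.2] ang 0.4 ([13.6, 60.4], 137, np.float64(0.0566))
green [ 460.9 -190.4] ang 14.7 ([14.1, 61.5], 110, np.float64(0.0568))
blue [ 463.8 -282.3] ang 6.8 ([13.2, 60.1], 112, np.float64(0.0566))
purple [ 479.9 -386.1] ang -11.9 ([14.3, 61.1], 133, np.float64(0.0566))
180 [(252, -101, [0.6692, -0.0068], [0.667, -0.0013]), (389, 86, [0.6685, -0.1083], [0.6662, -0.114])]
200 [(289, 108, [0.6538, -0.0341], [0.6498, -0.0316]), (306, 69, [0.6536, -0.0467], [0.6496, -0.0456]), (332, -68, [0.6535, -0.0659], [0.6495, -0.0669]), (348, -82, [0.6535, -0.0778], [0.6494, -0.0801]), (375, 94, [0.6535, -0.098], [0.6495, -0.1025]), (384, 41, [0.6535, -0.1048], [0.6495, -0.1101]), (391, -57, [0.6535, -0.1102], [0.6495, -0.116])]
220 [(258, -76, [0.639, -0.0103], [0.6333, -0.0051]), (289, 159, [0.6387, -0.0338], [0.633, -0.0312]), (306, 42, [0.6386, -0.0465], [0.6329, -0.0453]), (308, -56, [0.6385, -0.048], [0.6329, -0.047]), (329, 44, [0.6384, -0.0637], [0.6328, -0.0644]), (332, -43, [0.6384, -0.0659], [0.6327, -0.0669]), (347, -76, [0.6384, -0.0772], [0.6327, -0.0794]), (370, 48, [0.6383, -0.0945], [0.6326, -0.0986]), (374, 174, [0.6383, -0.0976], [0.6326, -0.102])]
```

View pics/w25.png

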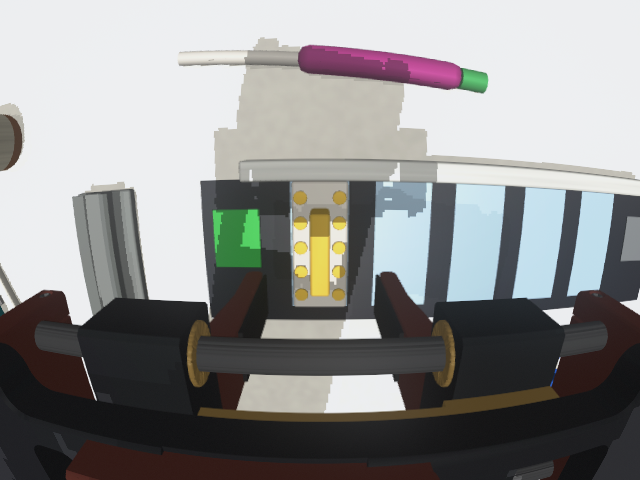

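>>> jog_arm:
  motion:
    - {"jaw": 0.4, "xyz": [0, -0.054, 0.0445], "angular": [0, 0, 0]}
    - {"jaw": 0.4, "xyz": [0, -0.054, 0.0445], "angular": [0, 0, 0]}
    - {"jaw": 0.4, "xyz": [0, -0.055, 0.0445], "angular": [0, 0, 0]}
    - {"jaw": 0.4, "xyz": [0, 0, 0], "angular": [-0.135, 0, 0]}
    - {"jaw": 0.4, "xyz": [0.01, 0, 0], "angular": [-0.134, 0, 0]}
    - {"jaw": 0.4, "xyz": [0, 0, 0], "angular": [0, 0, 0]}
    - {"jaw": 0.4, "xyz": [0, 0, 0], "angular": [0, 0, 0]}

```text
t: 40.22
tool_pos: [0.4736, -0.1731, 0.1117]
tcp_rot: [1.016, 1.322, -1.016]
force: [-1.0, 0.6, -0.2]
finger_gap: 0.6
```

```bash
python3 - <<'E'
from h import *
s=snap('wrist'); save(s,'w26.png'); r=ribs(s)
c=r['green'][0]; delta([c[0],c[1],.0275])
E
```

```text
yellow [604.4 -56.3] ang -0.5 ([14.4, 34.0], 948, np.float64(0.0559))
green [ 458.6 -189.7] ang 15.3 ([13.3, 59.4], 1690, np.float64(0.0561))
blue [ 478.1 -279.4] ang 6.6 ([14.1, 27.8], 619, np.float64(0.056))
purple [ 486.3 -386.2] ang -11.6 ([15.0, 43.4], 531, np.float64(0.0553))
tcp [ 0.4739 -0.1732  0.112 ] yaw of tool z -75.1 x axis [-7.e-04  4.e-04 -1.e+00]
tool shift [ 0.0845 -0.019   0.012 ]
```

View pics/w26.png

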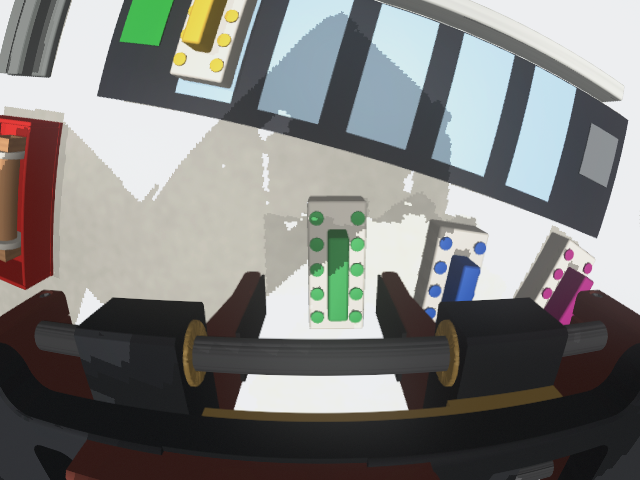

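>>> jog_arm:
  motion:
    - {"jaw": 0.5, "xyz": [0, -0.019, 0.012], "angular": [0, 0, 0]}
    - {"jaw": 0.5, "xyz": [0.04, 0, 0], "angular": [0, 0, 0]}
    - {"jaw": 0.5, "xyz": [0.03, 0, 0], "angular": [0, 0, 0]}
    - {"jaw": 0.5, "xyz": [0.0145, 0, 0], "angular": [0, 0, 0]}
    - {"jaw": 0.5, "xyz": [0, 0, 0], "angular": [0, 0, 0]}
    - {"jaw": 0.5, "xyz": [0, 0, 0], "angular": [0, 0, 0]}

```text
t: 41.02
tool_pos: [0.4596, -0.1903, 0.0286]
tcp_rot: [1.014, 1.32, -1.014]
force: [0.4, -0.5, -0.2]
finger_gap: 0.498
```

```bash
python3 - <<'E'
from h import *
s=snap('wrist'); delta([.4590,-.1897,.0275]); save(s,'w27.png')
E
```

```text
tcp [ 0.4597 -0.1904  0.0287] yaw of tool z -75.0 x axis [ 0.0016 -0.001  -1.    ]
tool shift [ 0.0012 -0.0005 -0.0008]
```

View pics/w27.png

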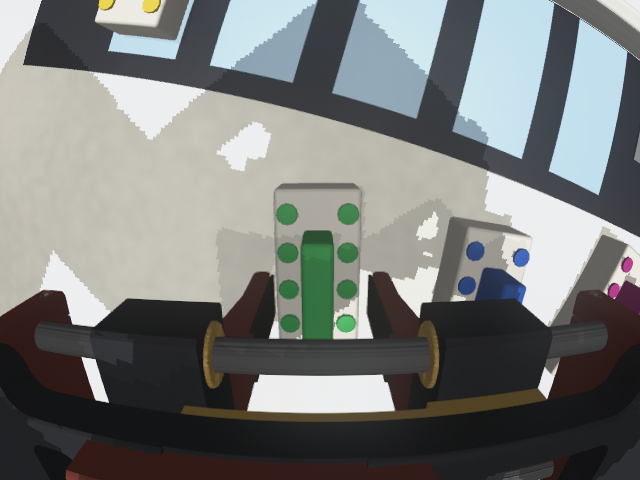

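>>> jog_arm:
  motion:
    - {"jaw": 1, "xyz": [0, -0.0005, -0.0008], "angular": [0, 0, 0]}
    - {"jaw": 1, "xyz": [0, 0, 0], "angular": [0, 0, 0]}
    - {"jaw": 1, "xyz": [0, 0, 0], "angular": [0, 0, 0]}
    - {"jaw": 1, "xyz": [0, 0, 0], "angular": [0, 0, 0]}
    - {"jaw": 1, "xyz": [0, 0, 0], "angular": [0, 0, 0]}
    - {"jaw": 1, "xyz": [0, 0, 0], "angular": [0, 0, 0]}

```text
t: 41.82
tool_pos: [0.4581, -0.1893, 0.0279]
tcp_rot: [1.014, 1.322, -1.014]
force: [-1.1, 0.7, 3.5]
finger_gap: 0.157
```

>>> jog_arm:
  motion:
    - {"jaw": 1, "xyz": [0, 0, 0], "angular": [0.09, 0, 0]}
    - {"jaw": 1, "xyz": [0, 0, 0], "angular": [0.09, 0, 0]}
    - {"jaw": 1, "xyz": [0, 0, 0], "angular": [0.089, 0, 0]}
    - {"jaw": 1, "xyz": [0, 0.008, -0.004], "angular": [0, 0, 0]}
    - {"jaw": 1, "xyz": [0, 0.014, -0.0064], "angular": [0, 0, 0]}
    - {"jaw": 1, "xyz": [0, 0.016, -0.007], "angular": [0, 0, 0]}
    - {"jaw": 1, "xyz": [0, 0.016, -0.007], "angular": [0, 0, 0]}
    - {"jaw": 1, "xyz": [0, 0.016, -0.007], "angular": [0, 0, 0]}

```text
t: 42.82
tool_pos: [0.5277, -0.1583, 0.0279]
tcp_rot: [1.212, 1.208, -1.215]
force: [-3.5, -0.5, 5.4]
finger_gap: 0.156
```

>>> jog_arm:
  motion:
    - {"jaw": 1, "xyz": [0, 0.016, -0.008], "angular": [0, 0, 0]}
    - {"jaw": 1, "xyz": [0, 0.016, -0.008], "angular": [0, 0, 0]}
    - {"jaw": 1, "xyz": [0, 0.016, -0.008], "angular": [0, 0, 0]}
    - {"jaw": 1, "xyz": [0, 0.016, -0.006], "angular": [0, 0, 0]}
    - {"jaw": 1, "xyz": [0, 0.01, -0.003], "angular": [0, 0, 0]}
    - {"jaw": 1, "xyz": [0, 0, 0], "angular": [0, 0, 0]}
    - {"jaw": 1, "xyz": [0, 0, 0], "angular": [0, 0, 0]}

```text
t: 43.7
tool_pos: [0.6034, -0.1259, 0.0279]
tcp_rot: [1.215, 1.205, -1.213]
force: [2.6, 0.6, 3.0]
finger_gap: 0.159
```

```bash
python3 - <<'E'
from h import *
s=snap('wrist'); delta([.618,-.1263,.0275]); save(s,'w28.png')
for row in (172,178):
    e=laneedges(s,row,230,430); print(row,[(u,g,onplane(s,u+.5,row,0.0)[:2].round(4).tolist()) for u,g in e])
E
```

```text
tcp [ 0.6032 -0.126   0.0279] yaw of tool z -90.41 x axis [ 0.0015 -0.     -1.    ]
tool shift [0.0004 0.0148 0.0002]
172 [(235, -106, [0.659, -0.0796]), (274, 112, [0.6584, -0.1015]), (363, -126, [0.658, -0.1503]), (402, 118, [0.6583, -0.1721])]
178 [(231, 42, [0.6558, -0.0772]), (235, -110, [0.6557, -0.0795]), (275, 123, [0.6551, -0.102]), (363, -122, [0.6547, -0.1503]), (402, 138, [0.655, -0.1722])]
```

View pics/w28.png

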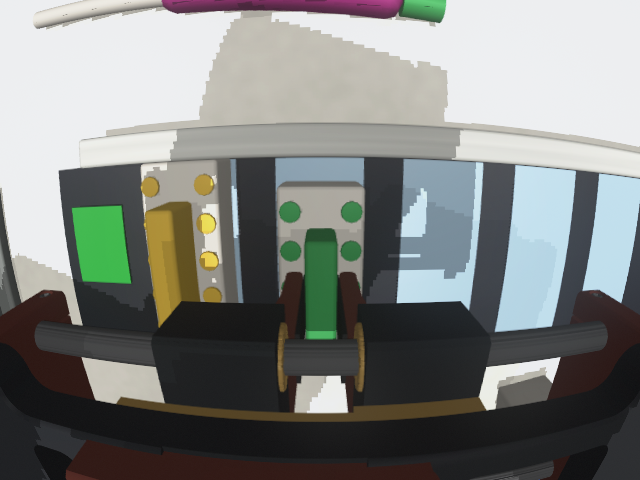

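>>> jog_arm:
  motion:
    - {"jaw": 1, "xyz": [0, 0.005, 0], "angular": [0, 0, 0]}
    - {"jaw": 1, "xyz": [0, 0.004, 0], "angular": [0, 0, 0]}
    - {"jaw": 1, "xyz": [0, 0.003, 0], "angular": [0, 0, 0]}
    - {"jaw": 1, "xyz": [0, 0.0015, 0], "angular": [0, 0, 0]}
    - {"jaw": 1, "xyz": [0, 0.001, 0], "angular": [0, 0, 0]}
    - {"jaw": 1, "xyz": [0, 0.0005, 0], "angular": [0, 0, 0]}
    - {"jaw": 1, "xyz": [0, 0, 0], "angular": [0, 0, 0]}

```text
t: 44.62
tool_pos: [0.6144, -0.126, 0.0279]
tcp_rot: [1.212, 1.21, -1.218]
force: [-6.4, 0.3, 11.1]
finger_gap: 0.158
```

>>> jog_arm:
  motion:
    - {"jaw": 1, "xyz": [0, 0.001, 0], "angular": [0, 0, 0]}
    - {"jaw": 1, "xyz": [0, 0, 0], "angular": [0, 0, 0]}

```text
t: 44.88
tool_pos: [0.6155, -0.1261, 0.0279]
tcp_rot: [1.212, 1.21, -1.218]
force: [-6.9, 0.6, 10.4]
finger_gap: 0.16
```

>>> jog_arm:
  motion:
    - {"jaw": 1, "xyz": [-0.0005, 0, 0], "angular": [0, 0, 0]}
    - {"jaw": 1, "xyz": [0, 0.001, 0], "angular": [0, 0, 0]}
    - {"jaw": 1, "xyz": [0, 0, 0], "angular": [0, 0, 0]}

```text
t: 45.25
tool_pos: [0.6171, -0.1261, 0.0279]
tcp_rot: [1.213, 1.209, -1.217]
force: [-5.8, -0.5, 6.5]
finger_gap: 0.156
```

```bash
python3 - <<'E'
from h import *
s=snap('wrist'); delta(None); save(s,'w29.png');P=cloud(s)
for u in (290,320,350): print([(v,(P[v,u]*1000).round(1).tolist()) for v in range(150,200,4)])
E
```

```text
tcp [ 0.6171 -0.1261  0.0279] yaw of tool z -90.4 x axis [-4.4e-03  3.0e-04 -1.0e+00]
[(150, [683.9, -110.6, 1.3]), (154, [682.4, -113.0, 30.3]), (158, [680.5, -113.1, 31.7]), (162, [678.7, -113.0, 31.3]), (166, [676.8, -112.9, 30.0]), (170, [674.9, -112.9, 30.5]), (174, [673.0, -112.8, 30.4]), (178, [671.2, -112.8, 30.6]), (182, [669.2, -112.7, 29.5]), (186, [667.3, -112.6, 29.2]), (190, [665.5, -112.7, 29.9]), (194, [663.6, -112.7, 30.4]), (198, [661.7, -112.6, 29.9])]
[(150, [683.7, -126.8, 0.8]), (154, [682.2, -126.8, 29.2]), (158, [680.3, -126.8, 30.0]), (162, [678.5, -126.8, 30.4]), (166, [676.6, -126.8, 29.9]), (170, [674.7, -126.8, 29.9]), (174, [672.9, -126.8, 31.0]), (178, [671.0, -126.8, 30.5]), (182, [669.2, -126.7, 31.2]), (186, [667.1, -126.7, 29.4]), (190, [686.0, -127.3, 202.9]), (194, [663.5, -126.7, 30.2]), (198, [661.6, -126.7, 30.3])]
[(150, [686.0, -127.3, 202.9]), (154, [682.2, -140.7, 30.5]), (158, [680.3, -140.7, 29.8]), (162, [678.4, -140.7, 30.2]), (166, [676.6, -140.7, 30.3]), (170, [674.7, -140.6, 30.8]), (174, [672.9, -140.7, 30.6]), (178, [671.0, -140.7, 30.3]), (182, [669.1, -140.7, 30.9]), (186, [667.0, -140.9, 28.6]), (190, [665.2, -140.8, 29.4]), (194, [663.4, -140.8, 30.2]), (198, [661.8, -140.6, 31.9])]
```

View pics/w29.png

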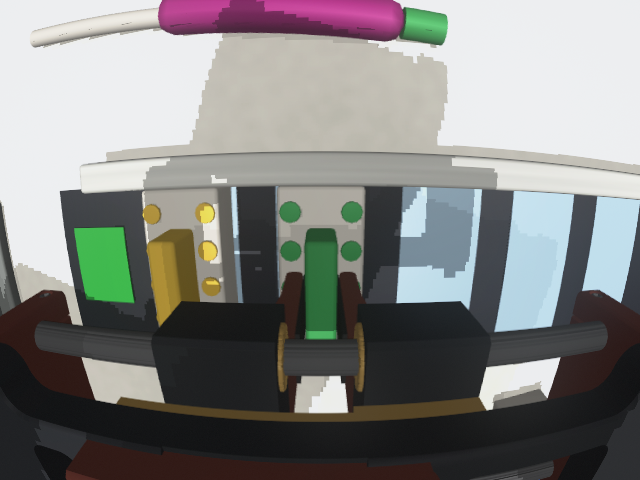

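>>> jog_arm:
  motion:
    - {"jaw": 1, "xyz": [0, 0.001, 0], "angular": [0, 0, 0]}
    - {"jaw": 1, "xyz": [0, 0.001, 0], "angular": [0, 0, 0]}
    - {"jaw": 1, "xyz": [0, 0, 0], "angular": [0, 0, 0]}

```text
t: 45.68
tool_pos: [0.6171, -0.1261, 0.0279]
tcp_rot: [1.211, 1.212, -1.22]
force: [-11.5, -2.0, 11.3]
finger_gap: 0.157
```

Firm contact. Release and move to blue.

>>> jog_arm:
  motion:
    - {"jaw": 0.6, "xyz": [0, 0, 0], "angular": [0, 0, 0]}
    - {"jaw": 0.6, "xyz": [0, 0, 0], "angular": [0, 0, 0]}
    - {"jaw": 0.6, "xyz": [-0.015, 0, 0], "angular": [0, 0, 0]}
    - {"jaw": 0.6, "xyz": [-0.04, 0, 0], "angular": [0, 0, 0]}
    - {"jaw": 0.4, "xyz": [-0.04, 0, 0], "angular": [0, 0, 0]}
    - {"jaw": 0.4, "xyz": [0, 0, 0], "angular": [0, 0, 0]}

```text
t: 46.42
tool_pos: [0.6249, -0.127, 0.1279]
tcp_rot: [1.216, 1.198, -1.21]
force: [0.7, 0.8, -0.5]
finger_gap: 0.582
```

```bash
python3 - <<'E'
from h import *
s=snap('wrist'); save(s,'w30.png'); ribs(s)
s2=snap('scene'); ribs(s2)
delta([.4623,-.2812,.11])
E
```

```text
yellow [617.9 -56.5] ang -1.1 ([14.8, 59.5], 1529, np.float64(0.0561))
green [ 618.1 -126.5] ang -0.5 ([12.9, 59.0], 1535, np.float64(0.0563))
yellow [620.4 -57.6] ang 0.1 ([13.2, 59.4], 133, np.float64(0.0565))
green [ 618.7 -127.9] ang -0.7 ([12.8, 59.6], 136, np.float64(0.0565))
blue [ 463.2 -282.7] ang 7.5 ([13.5, 62.0], 110, np.float64(0.0571))
purple [ 480.  -386.1] ang -10.0 ([14.6, 62.4], 134, np.float64(0.0565))
tcp [ 0.622  -0.1262  0.1241] yaw of tool z -90.41 x axis [ 1.5e-03 -5.0e-04 -1.0e+00]
tool shift [ 0.014  -0.1586  0.1562]
```

View pics/w30.png

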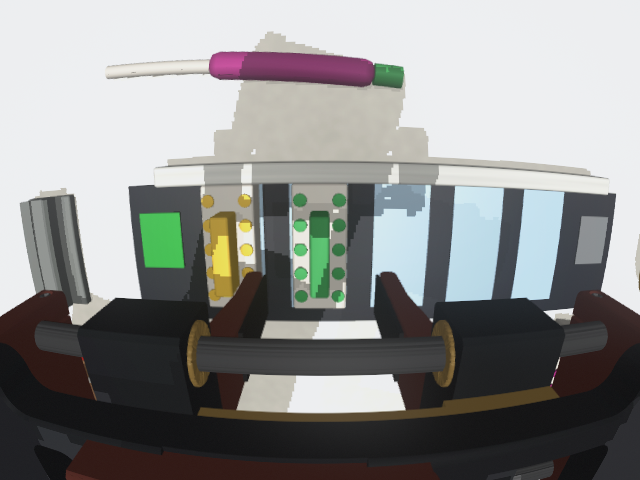

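>>> jog_arm:
  motion:
    - {"jaw": 0.4, "xyz": [0, -0.0396, 0.039], "angular": [0, 0, 0]}
    - {"jaw": 0.4, "xyz": [0, -0.0396, 0.039], "angular": [0, 0, 0]}
    - {"jaw": 0.4, "xyz": [0, -0.0397, 0.039], "angular": [0, 0, 0]}
    - {"jaw": 0.4, "xyz": [0, -0.0397, 0.039], "angular": [0, 0, 0]}
    - {"jaw": 0.4, "xyz": [0, 0, 0], "angular": [-0.145, 0, 0]}
    - {"jaw": 0.4, "xyz": [0, 0, 0], "angular": [0, 0, 0]}
    - {"jaw": 0.4, "xyz": [0, 0, 0], "angular": [0, 0, 0]}

```text
t: 47.4
tool_pos: [0.4618, -0.2803, 0.1226]
tcp_rot: [1.109, 1.272, -1.109]
force: [0.6, -0.1, 0.7]
finger_gap: 0.599
```

```bash
python3 - <<'E'
from h import *
s=snap('wrist'); save(s,'w31.png'); r=ribs(s)
c=r['blue'][0]; delta([c[0],c[1],.029])
E
```

```text
yellow [611.1 -56.9] ang -2.0 ([16.4, 47.9], 846, np.float64(0.0557))
green [ 607.2 -127.1] ang 0.3 ([15.2, 40.9], 936, np.float64(0.0559))
blue [ 462.8 -281.9] ang 7.5 ([12.8, 59.0], 1616, np.float64(0.0563))
purple [ 478.1 -385. ] ang -11.3 ([14.0, 59.6], 1388, np.float64(0.0561))
tcp [ 0.462  -0.2803  0.1227] yaw of tool z -82.17 x axis [-8.e-04  7.e-04 -1.e+00]
tool shift [0.0937 0.0006 0.0018]
```

View pics/w31.png

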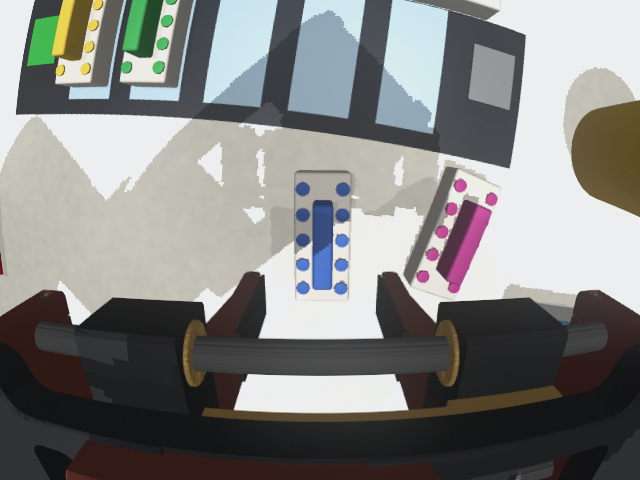

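>>> jog_arm:
  motion:
    - {"jaw": 0.5, "xyz": [0.045, 0.0006, 0.0018], "angular": [0, 0, 0]}
    - {"jaw": 0.5, "xyz": [0.035, 0, 0], "angular": [0, 0, 0]}
    - {"jaw": 0.5, "xyz": [0.0135, 0, 0], "angular": [0, 0, 0]}
    - {"jaw": 0.5, "xyz": [0, 0, 0], "angular": [0, 0, 0]}
    - {"jaw": 0.5, "xyz": [0, 0, 0], "angular": [0, 0, 0]}

```text
t: 48.08
tool_pos: [0.4636, -0.2832, 0.0308]
tcp_rot: [1.107, 1.269, -1.107]
force: [-0.0, 0.5, 0.4]
finger_gap: 0.5
```

>>> jog_arm:
  motion:
    - {"jaw": 1, "xyz": [0, 0, 0], "angular": [0, 0, 0]}
    - {"jaw": 1, "xyz": [0, 0, 0], "angular": [0, 0, 0]}
    - {"jaw": 1, "xyz": [0, 0, 0], "angular": [0, 0, 0]}
    - {"jaw": 1, "xyz": [0, 0, 0], "angular": [0, 0, 0]}
    - {"jaw": 1, "xyz": [0, 0, 0], "angular": [0, 0, 0]}
    - {"jaw": 1, "xyz": [0, 0, 0], "angular": [0, 0, 0]}

```text
t: 48.82
tool_pos: [0.4625, -0.2825, 0.0298]
tcp_rot: [1.107, 1.272, -1.107]
force: [-0.3, 1.3, 3.2]
finger_gap: 0.157
```

>>> jog_arm:
  motion:
    - {"jaw": 1, "xyz": [0, 0, 0], "angular": [0.072, 0, 0]}
    - {"jaw": 1, "xyz": [0, 0, 0], "angular": [0.072, 0, 0]}
    - {"jaw": 1, "xyz": [0, 0.008, -0.006], "angular": [0, 0, 0]}
    - {"jaw": 1, "xyz": [0, 0.013, -0.0104], "angular": [0, 0, 0]}
    - {"jaw": 1, "xyz": [0, 0.015, -0.011], "angular": [0, 0, 0]}
    - {"jaw": 1, "xyz": [0, 0.015, -0.011], "angular": [0, 0, 0]}
    - {"jaw": 1, "xyz": [0, 0.015, -0.011], "angular": [0, 0, 0]}
    - {"jaw": 1, "xyz": [0, 0.015, -0.011], "angular": [0, 0, 0]}

```text
t: 49.82
tool_pos: [0.5451, -0.2219, 0.0298]
tcp_rot: [1.213, 1.207, -1.214]
force: [-2.4, -1.6, 3.5]
finger_gap: 0.157
```

>>> jog_arm:
  motion:
    - {"jaw": 1, "xyz": [0, 0.015, -0.011], "angular": [0, 0, 0]}
    - {"jaw": 1, "xyz": [0, 0.015, -0.009], "angular": [0, 0, 0]}
    - {"jaw": 1, "xyz": [0, 0.015, -0.007], "angular": [0, 0, 0]}
    - {"jaw": 1, "xyz": [0, 0.01, 0], "angular": [0, 0, 0]}
    - {"jaw": 1, "xyz": [0, 0.004, 0], "angular": [0, 0, 0]}
    - {"jaw": 1, "xyz": [0, 0, 0], "angular": [0, 0, 0]}

```text
t: 50.58
tool_pos: [0.6036, -0.1954, 0.0297]
tcp_rot: [1.215, 1.207, -1.214]
force: [-1.3, 1.5, 4.6]
finger_gap: 0.156
```

```bash
python3 - <<'E'
from h import *
s=snap('wrist'); delta([.618,-.1961,.0298]); save(s,'w32.png')
for row in (172,178):
    e=laneedges(s,row,230,430); print(row,[(u,g,onplane(s,u+.5,row,0.0)[:2].round(4).tolist()) for u,g in e])
E
```

```text
tcp [ 0.6036 -0.1954  0.0297] yaw of tool z -90.37 x axis [-2.e-04  1.e-03 -1.e+00]
tool shift [-0.0001  0.0144  0.0006]
172 [(233, 52, [0.6591, -0.1475]), (237, -95, [0.659, -0.1498]), (276, 134, [0.6584, -0.1719]), (363, -121, [0.6581, -0.22]), (403, 122, [0.6584, -0.2426])]
178 [(233, 62, [0.6557, -0.1474]), (237, -109, [0.6556, -0.1497]), (276, 142, [0.6551, -0.1718]), (363, -114, [0.6548, -0.22]), (402, 101, [0.655, -0.2421])]
```

View pics/w32.png

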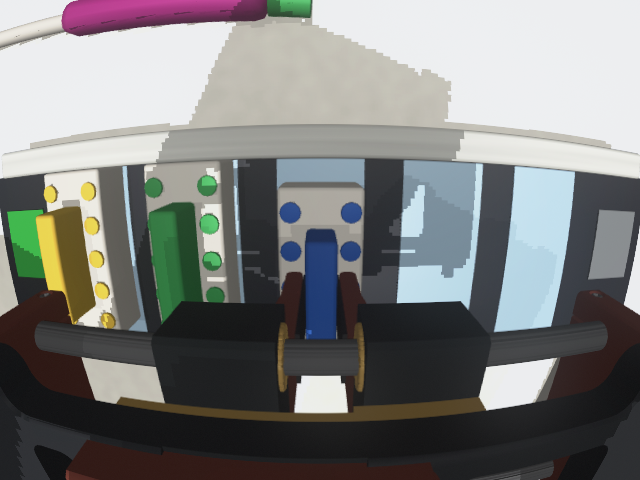

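>>> jog_arm:
  motion:
    - {"jaw": 1, "xyz": [0, 0.005, 0.0005], "angular": [0, 0, 0]}
    - {"jaw": 1, "xyz": [0, 0.004, 0], "angular": [0, 0, 0]}
    - {"jaw": 1, "xyz": [0, 0.003, 0], "angular": [0, 0, 0]}
    - {"jaw": 1, "xyz": [0, 0.0015, 0], "angular": [0, 0, 0]}
    - {"jaw": 1, "xyz": [0, 0.001, 0], "angular": [0, 0, 0]}
    - {"jaw": 1, "xyz": [0, 0.001, 0], "angular": [0, 0, 0]}
    - {"jaw": 1, "xyz": [0, 0, 0], "angular": [0, 0, 0]}

```text
t: 51.5
tool_pos: [0.6172, -0.1962, 0.0297]
tcp_rot: [1.213, 1.209, -1.216]
force: [-6.6, 0.2, 7.6]
finger_gap: 0.163
```

>>> jog_arm:
  motion:
    - {"jaw": 1, "xyz": [0, 0.001, 0], "angular": [0, 0, 0]}
    - {"jaw": 1, "xyz": [0, 0.001, 0], "angular": [0, 0, 0]}
    - {"jaw": 1, "xyz": [0, 0, 0], "angular": [0, 0, 0]}

```text
t: 51.88
tool_pos: [0.6173, -0.1961, 0.0296]
tcp_rot: [1.212, 1.212, -1.218]
force: [-11.8, -0.7, 12.0]
finger_gap: 0.156
```

Firm contact. Release, go to purple.

>>> jog_arm:
  motion:
    - {"jaw": 0.6, "xyz": [0, 0, 0], "angular": [0, 0, 0]}
    - {"jaw": 0.6, "xyz": [0, 0, 0], "angular": [0, 0, 0]}
    - {"jaw": 0.6, "xyz": [-0.015, 0, 0], "angular": [0, 0, 0]}
    - {"jaw": 0.6, "xyz": [-0.04, 0, 0], "angular": [0, 0, 0]}
    - {"jaw": 0.4, "xyz": [-0.04, 0, 0], "angular": [0, 0, 0]}
    - {"jaw": 0.4, "xyz": [0, 0, 0], "angular": [0, 0, 0]}
    - {"jaw": 0.4, "xyz": [0, 0, 0], "angular": [0, 0, 0]}

```text
t: 52.75
tool_pos: [0.6207, -0.1966, 0.125]
tcp_rot: [1.214, 1.206, -1.213]
force: [-1.1, 0.1, 0.3]
finger_gap: 0.595
```

```bash
python3 - <<'E'
from h import *
s=snap('wrist'); save(s,'w33.png'); ribs(s)
s2=snap('scene'); ribs(s2)
delta([.4783,-.3850,.122])
E
```

```text
yellow [618.1 -56.6] ang -0.4 ([14.8, 60.2], 1349, np.float64(0.0558))
green [ 617.6 -126.9] ang -0.9 ([15.0, 60.0], 1597, np.float64(0.056))
blue [ 617.2 -196.8] ang -0.7 ([12.6, 59.2], 1553, np.float64(0.0562))
yellow [619.4 -57.6] ang 0.2 ([13.0, 60.9], 135, np.float64(0.0565))
green [ 620.1 -127.4] ang 1.5 ([13.5, 60.9], 135, np.float64(0.0569))
blue [ 618.7 -197.4] ang 0.6 ([13.4, 59.2], 141, np.float64(0.0567))
purple [ 481.1 -386.3] ang -13.2 ([15.2, 60.6], 137, np.float64(0.0565))
tcp [ 0.6198 -0.1963  0.1236] yaw of tool z -90.36 x axis [-2.e-03  9.e-04 -1.e+00]
tool shift [ 0.0017 -0.1403  0.1896]
```

>>> jog_arm:
  motion:
    - {"jaw": 0.4, "xyz": [0, -0.035, 0.0474], "angular": [0, 0, 0]}
    - {"jaw": 0.4, "xyz": [0, -0.035, 0.0474], "angular": [0, 0, 0]}
    - {"jaw": 0.4, "xyz": [0, -0.035, 0.0474], "angular": [0, 0, 0]}
    - {"jaw": 0.4, "xyz": [0, -0.035, 0.0474], "angular": [0, 0, 0]}
    - {"jaw": 0.4, "xyz": [0, 0, 0], "angular": [0.1, 0, 0]}
    - {"jaw": 0.4, "xyz": [0, 0, 0], "angular": [0.099, 0, 0]}
    - {"jaw": 0.4, "xyz": [0, 0, 0], "angular": [0, 0, 0]}
    - {"jaw": 0.4, "xyz": [0, 0, 0], "angular": [0, 0, 0]}

```text
t: 53.85
tool_pos: [0.4792, -0.385, 0.124]
tcp_rot: [1.357, 1.108, -1.358]
force: [0.4, -0.9, 0.6]
finger_gap: 0.599
```

```bash
python3 - <<'E'
from h import *
s=snap('wrist'); save(s,'w34.png'); r=ribs(s)
c=r['purple'][0]; delta([c[0],c[1],.029])
E
```

```text
green [ 616.2 -129.8] ang -1.3 ([15.7, 59.6], 559, np.float64(0.0553))
blue [ 616.3 -197.6] ang -0.4 ([15.4, 59.6], 1092, np.float64(0.0558))
purple [ 478.9 -385.9] ang -12.0 ([13.0, 59.3], 1619, np.float64(0.0562))
tcp [ 0.4794 -0.385   0.1242] yaw of tool z -101.65 x axis [-8.e-04  8.e-04 -1.e+00]
tool shift [ 0.0952 -0.0002  0.001 ]
```

View pics/w34.png

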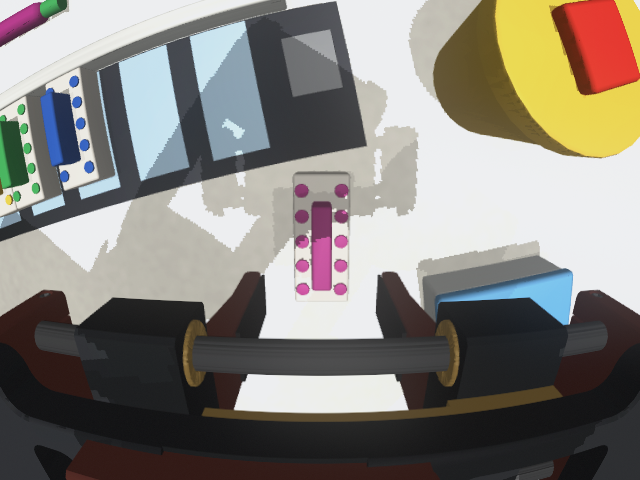

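>>> jog_arm:
  motion:
    - {"jaw": 0.5, "xyz": [0.045, 0, 0.0005], "angular": [0, 0, 0]}
    - {"jaw": 0.5, "xyz": [0.035, 0, 0], "angular": [0, 0, 0]}
    - {"jaw": 0.5, "xyz": [0.0135, 0, 0], "angular": [0, 0, 0]}
    - {"jaw": 0.5, "xyz": [0, 0, 0], "angular": [0, 0, 0]}
    - {"jaw": 0.5, "xyz": [0, 0, 0], "angular": [0, 0, 0]}

```text
t: 54.52
tool_pos: [0.4803, -0.3868, 0.0326]
tcp_rot: [1.358, 1.103, -1.358]
force: [0.4, 0.1, -0.1]
finger_gap: 0.502
```

>>> jog_arm:
  motion:
    - {"jaw": 1, "xyz": [0, 0, 0], "angular": [0, 0, 0]}
    - {"jaw": 1, "xyz": [0, 0, 0], "angular": [0, 0, 0]}
    - {"jaw": 1, "xyz": [0, 0, 0], "angular": [0, 0, 0]}
    - {"jaw": 1, "xyz": [0, 0, 0], "angular": [0, 0, 0]}
    - {"jaw": 1, "xyz": [0, 0, 0], "angular": [0, 0, 0]}
    - {"jaw": 1, "xyz": [0, 0, 0], "angular": [0, 0, 0]}

```text
t: 55.28
tool_pos: [0.4795, -0.3859, 0.0315]
tcp_rot: [1.359, 1.105, -1.359]
force: [-0.2, 1.4, 4.2]
finger_gap: 0.153
```

```bash
python3 - <<'E'
from h import *
delta(None); o=ctrl.get_obs()['tool_pos']; d=np.array([.603,-.2659])-np.array(o)[:2]; print('xhat',d@[1,-.007],'yhat',d@[.007,1])
E
```

```text
tcp [ 0.4795 -0.3859  0.0315] yaw of tool z -101.75 x axis [ 1.e-04  0.e+00 -1.e+00]
xhat 0.12264003767049127 yhat 0.12086181830241684
```

>>> jog_arm:
  motion:
    - {"jaw": 1, "xyz": [0, 0, 0], "angular": [-0.066, 0, 0]}
    - {"jaw": 1, "xyz": [0, 0, 0], "angular": [-0.066, 0, 0]}
    - {"jaw": 1, "xyz": [0, 0, 0], "angular": [-0.066, 0, 0]}
    - {"jaw": 1, "xyz": [0, 0.006, -0.007], "angular": [0, 0, 0]}
    - {"jaw": 1, "xyz": [0, 0.01, -0.013], "angular": [0, 0, 0]}
    - {"jaw": 1, "xyz": [0, 0.012, -0.014], "angular": [0, 0, 0]}
    - {"jaw": 1, "xyz": [0, 0.012, -0.014], "angular": [0, 0, 0]}
    - {"jaw": 1, "xyz": [0, 0.012, -0.014], "angular": [0, 0, 0]}

```text
t: 56.28
tool_pos: [0.5329, -0.3231, 0.0314]
tcp_rot: [1.214, 1.206, -1.214]
force: [-1.9, -1.6, 4.3]
finger_gap: 0.155
```

>>> jog_arm:
  motion:
    - {"jaw": 1, "xyz": [0, 0.012, -0.014], "angular": [0, 0, 0]}
    - {"jaw": 1, "xyz": [0, 0.012, -0.014], "angular": [0, 0, 0]}
    - {"jaw": 1, "xyz": [0, 0.013, -0.014], "angular": [0, 0, 0]}
    - {"jaw": 1, "xyz": [0, 0.013, -0.012], "angular": [0, 0, 0]}
    - {"jaw": 1, "xyz": [0, 0.012, -0.005], "angular": [0, 0, 0]}
    - {"jaw": 1, "xyz": [0, 0.008, 0], "angular": [0, 0, 0]}
    - {"jaw": 1, "xyz": [0, 0, 0], "angular": [0, 0, 0]}
    - {"jaw": 1, "xyz": [0, 0, 0], "angular": [0, 0, 0]}

```text
t: 57.28
tool_pos: [0.6021, -0.2636, 0.0314]
tcp_rot: [1.216, 1.209, -1.214]
force: [-3.0, 1.7, 8.1]
finger_gap: 0.161
```

```bash
python3 - <<'E'
from h import *
s=snap('wrist'); delta([.618,-.2659,.0315]); save(s,'w35.png')
for row in (172,178):
    e=laneedges(s,row,230,430); print(row,[(u,g,onplane(s,u+.5,row,0.0)[:2].round(4).tolist()) for u,g in e])
E
```

```text
tcp [ 0.6021 -0.2636  0.0314] yaw of tool z -90.41 x axis [-0.0013  0.0024 -1.    ]
tool shift [-0.0001  0.0159  0.0022]
172 [(236, 52, [0.6574, -0.217]), (241, -101, [0.6574, -0.2199]), (279, 120, [0.6568, -0.2416]), (366, -120, [0.6565, -0.29]), (405, 135, [0.6568, -0.3122])]
178 [(237, 52, [0.654, -0.2175]), (241, -98, [0.6539, -0.2198]), (279, 126, [0.6534, -0.2415]), (367, -121, [0.6531, -0.2906]), (405, 124, [0.6534, -0.3123])]
```

View pics/w35.png

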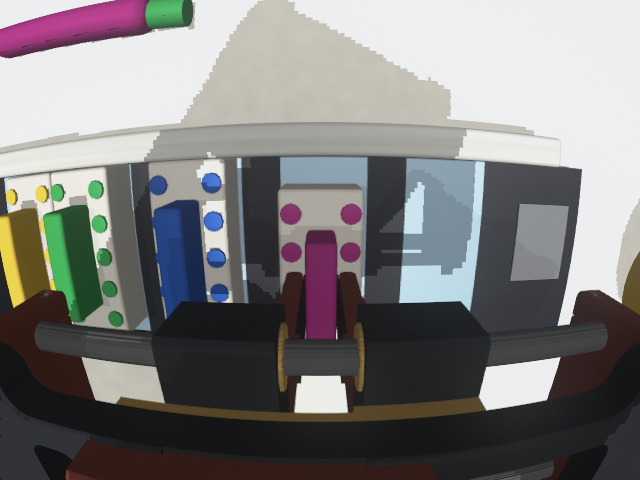

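Lane 4 spans y −0.2416 to −0.2903, centre −0.266; the rack is 2.3 mm too far to +y. Correct and push.

>>> jog_arm:
  motion:
    - {"jaw": 1, "xyz": [-0.0003, 0.005, 0.0015], "angular": [0, 0, 0]}
    - {"jaw": 1, "xyz": [0, 0.004, 0.0008], "angular": [0, 0, 0]}
    - {"jaw": 1, "xyz": [0, 0.003, 0], "angular": [0, 0, 0]}
    - {"jaw": 1, "xyz": [0, 0.002, 0], "angular": [0, 0, 0]}
    - {"jaw": 1, "xyz": [0, 0.001, 0], "angular": [0, 0, 0]}
    - {"jaw": 1, "xyz": [0, 0.001, 0], "angular": [0, 0, 0]}
    - {"jaw": 1, "xyz": [0, 0, 0], "angular": [0, 0, 0]}

```text
t: 58.2
tool_pos: [0.6167, -0.2661, 0.0314]
tcp_rot: [1.215, 1.211, -1.216]
force: [-5.6, 0.5, 8.7]
finger_gap: 0.159
```

>>> jog_arm:
  motion:
    - {"jaw": 1, "xyz": [0, 0.001, 0], "angular": [0, 0, 0]}
    - {"jaw": 1, "xyz": [0, 0.001, 0], "angular": [0, 0, 0]}
    - {"jaw": 1, "xyz": [0, 0, 0], "angular": [0, 0, 0]}

```text
t: 58.58
tool_pos: [0.6178, -0.2661, 0.0314]
tcp_rot: [1.214, 1.212, -1.217]
force: [-8.6, 0.3, 10.8]
finger_gap: 0.157
```

>>> jog_arm:
  motion:
    - {"jaw": 1, "xyz": [0, 0.001, 0], "angular": [0, 0, 0]}
    - {"jaw": 1, "xyz": [0, 0, 0], "angular": [0, 0, 0]}

```text
t: 58.82
tool_pos: [0.6178, -0.2661, 0.0314]
tcp_rot: [1.213, 1.213, -1.218]
force: [-10.5, -0.3, 13.0]
finger_gap: 0.156
```

>>> jog_arm:
  motion:
    - {"jaw": 0.6, "xyz": [0, 0, 0], "angular": [0, 0, 0]}
    - {"jaw": 0.6, "xyz": [0, 0, 0], "angular": [0, 0, 0]}
    - {"jaw": 0.6, "xyz": [-0.015, 0, 0], "angular": [0, 0, 0]}
    - {"jaw": 0.6, "xyz": [-0.04, 0, 0], "angular": [0, 0, 0]}
    - {"jaw": 0.4, "xyz": [-0.06, 0, 0], "angular": [0, 0, 0]}
    - {"jaw": 0, "xyz": [-0.05, -0.05, -0.03], "angular": [0, 0, 0]}
    - {"jaw": 0, "xyz": [0, 0, 0], "angular": [0, 0, 0]}

```text
t: 59.7
tool_pos: [0.5811, -0.2431, 0.1921]
tcp_rot: [1.215, 1.2, -1.211]
force: [0.0, -0.8, 0.8]
finger_gap: 0.701
```

```bash
python3 - <<'E'
from h import *
delta(None)
s=snap('wrist'); save(s,'w36.png'); ribs(s)
s2=snap('scene'); ribs(s2); save(s2,'s5.png')
P=cloud(s2);H=hsv(s2)
print('tab',rect(P,(H[...,2]<60)&(P[...,2]>.1)&(P[...,2]<.13)&(P[...,0]<.7),(430,215,470,250)))
E
```

```text
tcp [ 0.5811 -0.2431  0.1921] yaw of tool z -90.39 x axis [ 0.0054 -0.0025 -1.    ]
yellow [617.1 -86.9] ang -0.9 ([15.2, 58.8], 925, np.float64(0.0559))
green [ 617.1 -129. ] ang 0.1 ([14.2, 58.7], 1000, np.float64(0.0561))
blue [ 617.  -196.7] ang -0.4 ([14.8, 58.5], 1120, np.float64(0.0561))
purple [ 616.2 -266.6] ang -0.6 ([14.4, 58.3], 1088, np.float64(0.0562))
yellow [617.6 -87.6] ang -0.1 ([13.2, 60.3], 135, np.float64(0.0567))
green [ 619.1 -129.6] ang 0.8 ([13.4, 57.8], 139, np.float64(0.0566))
blue [ 618.9 -197.4] ang 1.0 ([13.0, 60.7], 144, np.float64(0.0568))
purple [ 617.9 -267.6] ang -1.2 ([13.9, 59.6], 157, np.float64(0.0567))
tab (99, [532.3, 328.5], [15.0, 30.6], 24.94, 'z', [0.1023, 0.1174, 0.1219])
```

View pics/w36.png

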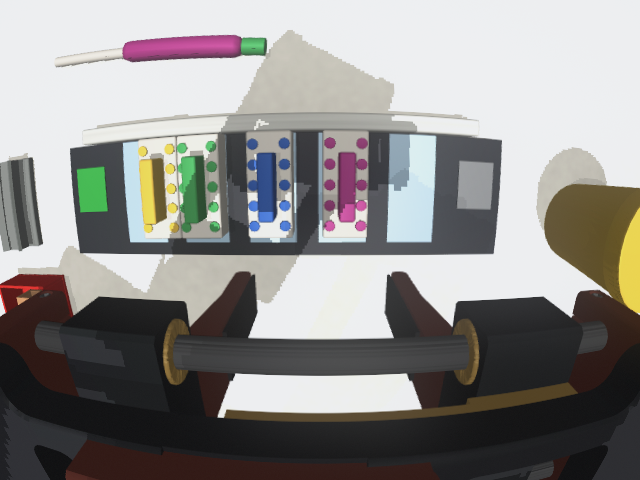

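View pics/s5.png

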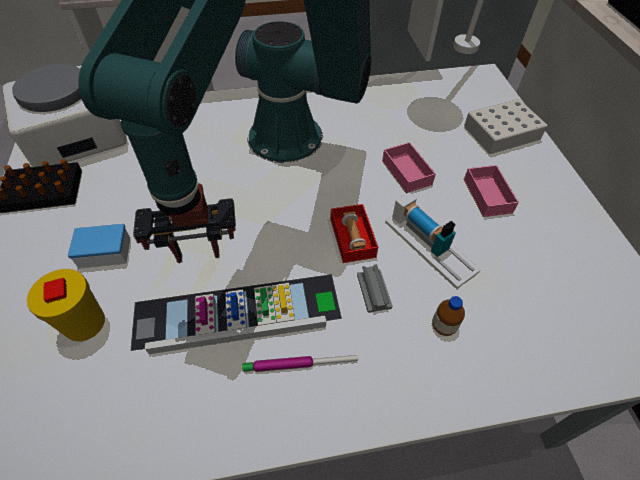

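>>> jog_arm:
  motion:
    - {"jaw": 0.5, "xyz": [0.01, 0.0117, -0.052], "angular": [0, 0, 0]}
    - {"jaw": 0.72, "xyz": [0.02, 0.0117, -0.052], "angular": [0, 0, 0]}
    - {"jaw": 0.72, "xyz": [0.02, 0.0117, -0.052], "angular": [0, 0, 0]}
    - {"jaw": 0.72, "xyz": [0.02, 0, 0], "angular": [0, 0, 0]}
    - {"jaw": 0.72, "xyz": [0, 0, 0], "angular": [0, 0, 0]}
    - {"jaw": 0.72, "xyz": [0, 0, 0], "angular": [0, 0, 0]}

```text
t: 60.55
tool_pos: [0.6173, -0.0885, 0.1168]
tcp_rot: [1.215, 1.206, -1.215]
force: [-0.7, -0.2, 1.0]
finger_gap: 0.282
```

```bash
python3 - <<'E'
from h import *
s=snap('wrist'); save(s,'w37.png'); r=ribs(s)
c=r['yellow'][0]; delta([c[0],c[1],.030])
E
```

```text
yellow [617.4 -86.1] ang -0.2 ([13.1, 60.1], 1740, np.float64(0.0562))
green [ 617.1 -128.5] ang 0.4 ([14.2, 59.4], 1705, np.float64(0.0561))
blue [ 617.2 -196.3] ang 0.3 ([15.0, 59.8], 1534, np.float64(0.0558))
purple [ 617.  -265.8] ang -0.6 ([14.9, 59.3], 1183, np.float64(0.0557))
tcp [ 0.6176 -0.0887  0.1174] yaw of tool z -90.47 x axis [ 4.e-04 -2.e-04 -1.e+00]
tool shift [ 0.0874 -0.0003 -0.0027]
```

View pics/w37.png

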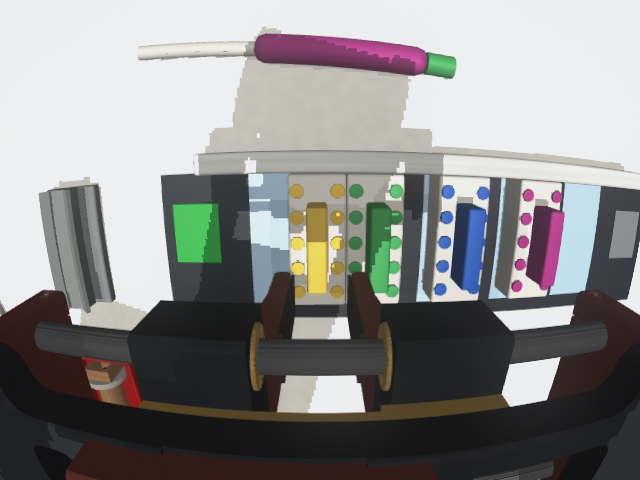

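>>> jog_arm:
  motion:
    - {"jaw": 0.72, "xyz": [0.03, -0.0003, -0.0028], "angular": [0, 0, 0]}
    - {"jaw": 0.72, "xyz": [0.03, 0, 0], "angular": [0, 0, 0]}
    - {"jaw": 0.72, "xyz": [0, 0, 0], "angular": [0, 0, 0]}
    - {"jaw": 0.72, "xyz": [0, 0, 0], "angular": [0, 0, 0]}

```text
t: 61.1
tool_pos: [0.6177, -0.0858, 0.0585]
tcp_rot: [1.216, 1.204, -1.214]
force: [-0.6, -0.2, 0.2]
finger_gap: 0.277
```

```bash
python3 - <<'E'
from h import *
s=snap('wrist'); save(s,'w38.png'); r=ribs(s)
c=r['yellow'][0]; delta([c[0],c[1],.030])
E
```

```text
yellow [617.3 -86.1] ang 0.2 ([13.3, 59.6], 2826, np.float64(0.0562))
green [ 626.3 -128.3] ang -0.3 ([14.5, 42.0], 2060, np.float64(0.056))
blue [ 617.2 -196.2] ang -0.7 ([14.9, 60.3], 2211, np.float64(0.0558))
purple [ 625.6 -265.7] ang 0.1 ([15.3, 42.3], 1072, np.float64(0.0556))
tcp [ 0.618  -0.0857  0.0588] yaw of tool z -90.45 x axis [ 2.5e-03 -6.0e-04 -1.0e+00]
tool shift [ 0.0288 -0.0008  0.0004]
```

View pics/w38.png

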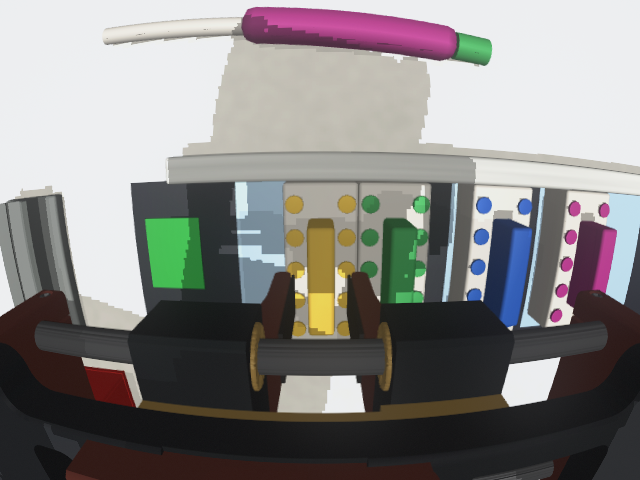

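>>> jog_arm:
  motion:
    - {"jaw": 0.72, "xyz": [0.02, 0, 0.0003], "angular": [0, 0, 0]}
    - {"jaw": 0.72, "xyz": [0.008, 0, 0], "angular": [0, 0, 0]}
    - {"jaw": 0.72, "xyz": [0, 0, 0], "angular": [0, 0, 0]}
    - {"jaw": 1, "xyz": [0, 0, 0], "angular": [0, 0, 0]}
    - {"jaw": 1, "xyz": [0, 0, 0], "angular": [0, 0, 0]}
    - {"jaw": 1, "xyz": [0, 0, 0], "angular": [0, 0, 0]}
    - {"jaw": 1, "xyz": [0, 0, 0], "angular": [0, 0, 0]}

```text
t: 62.02
tool_pos: [0.6173, -0.0856, 0.0299]
tcp_rot: [1.215, 1.205, -1.214]
force: [-0.7, -0.9, 4.8]
finger_gap: 0.157
```

```bash
python3 - <<'E'
from h import *
delta([.617,-.0561,.03]); print(ctrl.get_obs()['force'],ctrl.get_obs()['finger_gap'])
E
```

```text
tcp [ 0.6173 -0.0856  0.0299] yaw of tool z -90.41 x axis [ 1.2e-03 -5.0e-04 -1.0e+00]
tool shift [-0.0001 -0.0005 -0.0295]
[-0.7170414  -0.93650841  4.81941557] 0.1568375060339294
```

>>> jog_arm:
  motion:
    - {"jaw": 1, "xyz": [0, -0.001, -0.004], "angular": [0, 0, 0]}
    - {"jaw": 1, "xyz": [0, 0, -0.007], "angular": [0, 0, 0]}
    - {"jaw": 1, "xyz": [0, 0, -0.008], "angular": [0, 0, 0]}
    - {"jaw": 1, "xyz": [0, 0, -0.007], "angular": [0, 0, 0]}
    - {"jaw": 1, "xyz": [0, 0, -0.0035], "angular": [0, 0, 0]}
    - {"jaw": 1, "xyz": [0, 0, 0], "angular": [0, 0, 0]}
    - {"jaw": 1, "xyz": [0, 0.001, 0], "angular": [0, 0, 0]}
    - {"jaw": 1, "xyz": [0, 0.001, 0], "angular": [0, 0, 0]}

```text
t: 63.02
tool_pos: [0.6169, -0.0557, 0.0299]
tcp_rot: [1.213, 1.207, -1.216]
force: [-6.0, -3.9, 12.4]
finger_gap: 0.157
```

>>> jog_arm:
  motion:
    - {"jaw": 1, "xyz": [0, 0.001, 0], "angular": [0, 0, 0]}
    - {"jaw": 1, "xyz": [0, 0.001, 0], "angular": [0, 0, 0]}
    - {"jaw": 1, "xyz": [0, 0, 0], "angular": [0, 0, 0]}

```text
t: 63.4
tool_pos: [0.6168, -0.0558, 0.0299]
tcp_rot: [1.211, 1.21, -1.218]
force: [-8.1, -3.1, 16.5]
finger_gap: 0.16
```

```bash
python3 - <<'E'
from h import *
s=snap('wrist'); save(s,'w39.png'); delta([.617,-.0561,.03])
for row in (200,215):
    e=laneedges(s,row,230,430); print(row,[(u,g,onplane(s,u+.5,row,0.0)[:2].round(4).tolist(),onplane(s,u+.5,row,0.03)[:2].round(4).tolist()) for u,g in e])
E
```

```text
tcp [ 0.6169 -0.0557  0.0299] yaw of tool z -90.38 x axis [-5.2e-03 -1.0e-04 -1.0e+00]
tool shift [-0.0001  0.0001  0.0003]
200 [(276, 102, [0.6559, -0.0319], [0.6603, -0.0356]), (364, -105, [0.6555, -0.0811], [0.66, -0.0775]), (401, 105, [0.6557, -0.1022], [0.6601, -0.0956]), (411, -57, [0.6557, -0.1081], [0.6602, -0.1006]), (425, 56, [0.6558, -0.1164], [0.6602, -0.1077])]
215 [(276, 77, [0.6473, -0.0317], [0.653, -0.0354]), (300, 50, [0.6472, -0.0452], [0.6529, -0.0469]), (340, -55, [0.647, -0.0677], [0.6527, -0.0661]), (363, -92, [0.647, -0.0806], [0.6527, -0.0772]), (400, 105, [0.647, -0.102], [0.6527, -0.0954]), (408, 111, [0.6471, -0.1067], [0.6527, -0.0994]), (410, -152, [0.6471, -0.1079], [0.6527, -0.1004]), (424, 42, [0.6471, -0.1163], [0.6528, -0.1076])]
```

View pics/w39.png

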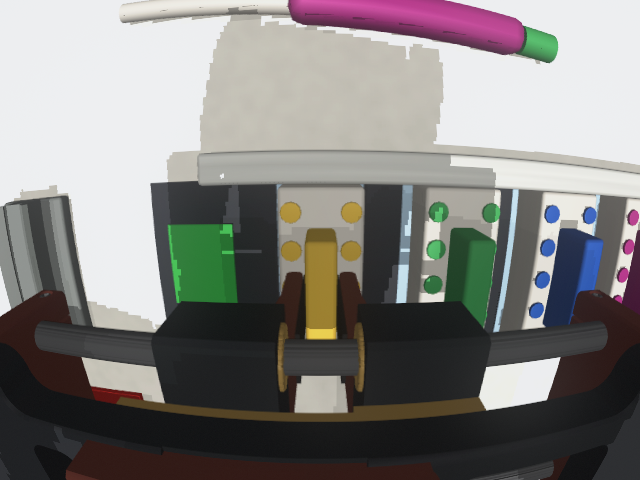

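>>> jog_arm:
  motion:
    - {"jaw": 0.6, "xyz": [0, 0, 0], "angular": [0, 0, 0]}
    - {"jaw": 0.6, "xyz": [0, 0, 0], "angular": [0, 0, 0]}
    - {"jaw": 0.6, "xyz": [-0.015, -0.003, 0], "angular": [0, 0, 0]}
    - {"jaw": 0.6, "xyz": [-0.04, 0, 0], "angular": [0, 0, 0]}
    - {"jaw": 0.6, "xyz": [0, 0, 0.037], "angular": [0, 0, 0]}
    - {"jaw": 0.6, "xyz": [0, 0, 0.037], "angular": [0, 0, 0]}
    - {"jaw": 0.6, "xyz": [0, 0, 0], "angular": [0, 0, 0]}

```text
t: 64.32
tool_pos: [0.6168, -0.1321, 0.0852]
tcp_rot: [1.216, 1.203, -1.216]
force: [-1.0, -0.2, -0.3]
finger_gap: 0.399
```

```bash
python3 - <<'E'
from h import *
s=snap('wrist'); save(s,'w40.png'); r=ribs(s)
c=r['green'][0]; delta([c[0],c[1],.030])
E
```

```text
yellow [620.3 -56.7] ang -0.3 ([14.3, 53.2], 1877, np.float64(0.056))
green [ 617.1 -128.5] ang -0.3 ([13.3, 59.8], 2217, np.float64(0.0562))
blue [ 619.4 -196.4] ang -0.6 ([14.7, 55.0], 2007, np.float64(0.0559))
purple [ 616.3 -266.1] ang 0.3 ([15.3, 60.4], 1712, np.float64(0.0557))
tcp [ 0.6164 -0.1306  0.0849] yaw of tool z -90.53 x axis [ 5.e-04  2.e-04 -1.e+00]
tool shift [ 0.0549  0.0006 -0.002 ]
```

View pics/w40.png

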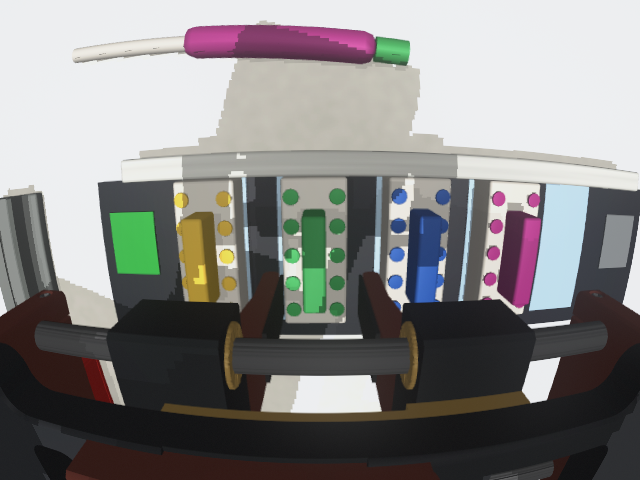

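>>> jog_arm:
  motion:
    - {"jaw": 0.6, "xyz": [0.02, 0.0006, -0.0015], "angular": [0, 0, 0]}
    - {"jaw": 0.6, "xyz": [0.025, 0, 0], "angular": [0, 0, 0]}
    - {"jaw": 0.6, "xyz": [0.0095, 0, 0], "angular": [0, 0, 0]}
    - {"jaw": 0.6, "xyz": [0, 0, 0], "angular": [0, 0, 0]}
    - {"jaw": 1, "xyz": [0, 0, 0], "angular": [0, 0, 0]}
    - {"jaw": 1, "xyz": [0, 0, 0], "angular": [0, 0, 0]}
    - {"jaw": 1, "xyz": [0, 0, 0], "angular": [0, 0, 0]}
    - {"jaw": 1, "xyz": [0, 0, 0], "angular": [0, 0, 0]}

```text
t: 65.38
tool_pos: [0.6175, -0.1284, 0.0304]
tcp_rot: [1.215, 1.205, -1.214]
force: [-0.7, 1.6, 4.8]
finger_gap: 0.153
```

```bash
python3 - <<'E'
from h import *
delta([.617,-.1261,.03]); print(ctrl.get_obs()['force'],ctrl.get_obs()['finger_gap'])
E
```

```text
tcp [ 0.6175 -0.1284  0.0304] yaw of tool z -90.42 x axis [ 1.1e-03 -1.0e-04 -1.0e+00]
tool shift [ 0.0004 -0.0005 -0.0023]
[-0.67047945  1.59098115  4.79409913] 0.1526524113517684
```

>>> jog_arm:
  motion:
    - {"jaw": 1, "xyz": [0, -0.001, 0], "angular": [0, 0, 0]}
    - {"jaw": 1, "xyz": [0, 0, -0.0012], "angular": [0, 0, 0]}
    - {"jaw": 1, "xyz": [0, 0, -0.0012], "angular": [0, 0, 0]}
    - {"jaw": 1, "xyz": [0, 0, 0], "angular": [0, 0, 0]}
    - {"jaw": 1, "xyz": [0, 0.0015, 0], "angular": [0, 0, 0]}
    - {"jaw": 1, "xyz": [0, 0.0015, 0], "angular": [0, 0, 0]}
    - {"jaw": 1, "xyz": [0, 0.001, 0], "angular": [0, 0, 0]}
    - {"jaw": 1, "xyz": [0, 0, 0], "angular": [0, 0, 0]}

```text
t: 66.38
tool_pos: [0.6173, -0.1267, 0.0303]
tcp_rot: [1.211, 1.209, -1.218]
force: [-7.4, -3.4, 13.7]
finger_gap: 0.157
```

>>> jog_arm:
  motion:
    - {"jaw": 1, "xyz": [0, 0, -0.0008], "angular": [0, 0, 0]}
    - {"jaw": 1, "xyz": [0, 0, 0], "angular": [0, 0, 0]}
    - {"jaw": 0.6, "xyz": [0, 0, 0], "angular": [0, 0, 0]}
    - {"jaw": 0.6, "xyz": [0, 0, 0], "angular": [0, 0, 0]}
    - {"jaw": 0.6, "xyz": [-0.015, -0.003, 0], "angular": [0, 0, 0]}
    - {"jaw": 0.6, "xyz": [-0.05, 0, 0], "angular": [0, 0, 0]}
    - {"jaw": 0.6, "xyz": [-0.06, -0.02, 0.01], "angular": [0, 0, 0]}
    - {"jaw": 0.3, "xyz": [-0.04, -0.03, 0.03], "angular": [0, 0, 0]}

```text
t: 67.38
tool_pos: [0.5681, -0.1642, 0.1968]
tcp_rot: [1.214, 1.204, -1.211]
force: [0.2, -1.0, 0.4]
finger_gap: 0.478
```

>>> jog_arm:
  motion:
    - {"jaw": 0, "xyz": [0, -0.02, 0.03], "angular": [0, 0, 0]}
    - {"jaw": 0, "xyz": [0, 0, 0], "angular": [0, 0, 0]}
    - {"jaw": 0, "xyz": [0, 0, 0], "angular": [0, 0, 0]}

```text
t: 67.75
tool_pos: [0.547, -0.1938, 0.1934]
tcp_rot: [1.215, 1.206, -1.215]
force: [-0.1, -0.3, -0.3]
finger_gap: 0.819
```

```bash
python3 - <<'E'
from h import *
delta(None)
s=snap('wrist'); save(s,'w41.png'); r=ribs(s)
P=cloud(s);H=hsv(s)
gm=rect(P,(H[...,0]>50)&(H[...,0]<75)&(H[...,1]>100)&(P[...,2]<.01)&(P[...,1]>-.02),(0,100,200,260));print('green mark',gm)
for b in blobs(s,90,115,20,120,-.008,.01,amin=300)[:3]: print(b)
s2=snap('scene'); r2=ribs(s2); save(s2,'s6.png')
P=cloud(s2);H=hsv(s2)
print('gm scene',rect(P,(H[...,0]>50)&(H[...,0]<75)&(H[...,1]>100)&(P[...,2]<.01),(300,280,350,320)))
for b in blobs(s2,90,115,20,120,-.008,.01,amin=200)[:3]: print(b)
E
```

```text
tcp [ 0.547  -0.1938  0.1934] yaw of tool z -90.44 x axis [-0.e+00  7.e-04 -1.e+00]
yellow [616.6 -56.9] ang -0.7 ([14.7, 59.2], 978, np.float64(0.056))
green [ 617.1 -127. ] ang -0.3 ([14.7, 58.4], 1110, np.float64(0.0561))
blue [ 616.7 -196.3] ang -0.3 ([12.6, 58.4], 1083, np.float64(0.0562))
purple [ 616.5 -266.1] ang -0.2 ([14.4, 58.6], 1086, np.float64(0.056))
green mark (1464, [618.2, 14.7], [50.9, 42.3], 0.09, 'z', [0.0008, 0.0024, 0.004])
(np.int32(4627), [457.3, 155.2], [0.6103, -0.3351, 0.0016], [0.0, 0.003], [609.7, -335.8], [50.4, 111.5], 89.2)
(np.int32(799), [379.2, 174.5], [0.5882, -0.2529, 0.0018], [0.0, 0.003], [609.7, -265.8], [49.2, 109.8], 89.2)
(np.int32(631), [312.1, 179.4], [0.5834, -0.1861, 0.0016], [0.0, 0.003], [610.4, -195.7], [49.1, 109.9], 89.4)
yellow [617.7 -57.7] ang -0.3 ([13.2, 61.6], 138, np.float64(0.0567))
green [ 619.1 -127.8] ang -0.9 ([13.0, 57.0], 136, np.float64(0.0568))
blue [ 617.3 -197.4] ang 0.0 ([13.4, 61.2], 146, np.float64(0.0568))
purple [ 618.1 -267.4] ang -1.1 ([13.8, 60.3], 161, np.float64(0.0567))
gm scene (331, [618.1, 13.0], [41.4, 53.8], 89.41, 'z', [-0.0013, 0.0028, 0.0062])
(np.int32(757), [176.2, 319.4], [0.6057, -0.3372, 0.0025], [-0.0, 0.005], [604.0, -337.9], [47.9, 97.2], 89.6)
```

View pics/w41.png

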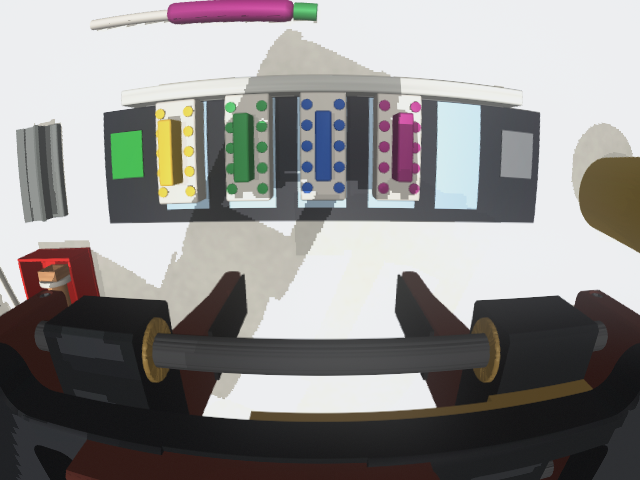

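View pics/s6.png

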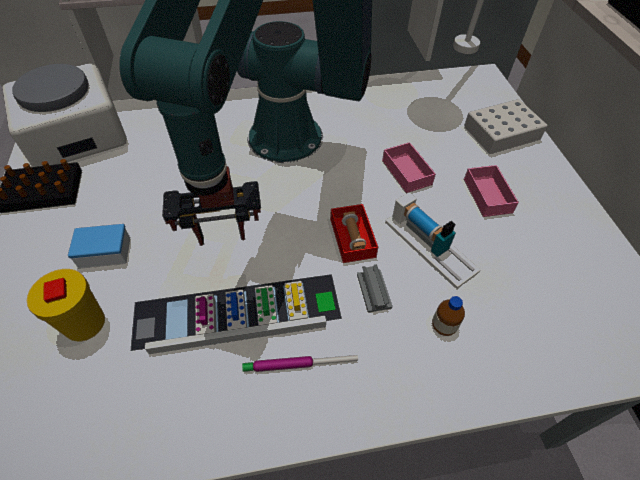

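>>> jog_arm:
  motion:
    - {"jaw": 0, "xyz": [0.02, 0.025, -0.018], "angular": [0, 0, 0]}
    - {"jaw": 0, "xyz": [0.02, 0.025, -0.018], "angular": [0, 0, 0]}
    - {"jaw": 0, "xyz": [0, 0.015, 0], "angular": [0, 0, 0]}
    - {"jaw": 0, "xyz": [0, 0, 0], "angular": [0, 0, 0]}
    - {"jaw": 0, "xyz": [0, 0, 0], "angular": [0, 0, 0]}

```text
t: 68.47
tool_pos: [0.6121, -0.1594, 0.1539]
tcp_rot: [1.214, 1.205, -1.215]
force: [-0.7, -0.4, 0.4]
finger_gap: 0.999
```

```bash
python3 - <<'E'
from h import *
delta(None)
s=snap('wrist'); ribs(s); P=cloud(s)
cv2.imwrite('pics/w42.png',cv2.resize(s['frame'][130:230,130:530],None,fx=2,fy=4,interpolation=cv2.INTER_CUBIC)[:,:,::-1])
for n,y in (('yellow',-.056),('green',-.126),('blue',-.196),('purple',-.266)):
  for dy in (-.014,0,.014):
    m=(abs(P[...,1]-y-dy)<.003)&(P[...,0]>.655)&(P[...,0]<.682)&(P[...,2]<.04)
    x=P[m][:,0];z=P[m][:,2]; lo=z<.024
    print(n,dy,'n',m.sum(),'low z count',lo.sum(), (x[lo].min().round(4),x[lo].max().round(4)) if lo.any() else '', 'biggest x gap',np.diff(np.sort(x)).max().round(4))
E
```

```text
tcp [ 0.6121 -0.1594  0.1539] yaw of tool z -90.42 x axis [ 2.e-04 -5.e-04 -1.e+00]
yellow [617.2 -56.7] ang -0.5 ([14.5, 59.5], 1243, np.float64(0.056))
green [ 617.6 -126.5] ang -0.2 ([14.1, 59.3], 1350, np.float64(0.0561))
blue [ 617.1 -196.6] ang -0.2 ([14.6, 58.9], 1368, np.float64(0.0561))
purple [ 616.9 -265.9] ang -1.3 ([14.4, 59.3], 1231, np.float64(0.0559))
yellow -0.014 n 228 low z count 7 (np.float64(0.6662), np.float64(0.6665)) biggest x gap 0.001
yellow 0 n 215 low z count 6 (np.float64(0.6662), np.float64(0.667)) biggest x gap 0.0007
yellow 0.014 n 214 low z count 6 (np.float64(0.6667), np.float64(0.667)) biggest x gap 0.001
green -0.014 n 243 low z count 7 (np.float64(0.6667), np.float64(0.6668)) biggest x gap 0.0011
green 0 n 245 low z count 7 (np.float64(0.667), np.float64(0.6671)) biggest x gap 0.0011
green 0.014 n 249 low z count 7 (np.float64(0.6673), np.float64(0.6675)) biggest x gap 0.0009
blue -0.014 n 248 low z count 0  biggest x gap 0.0008
blue 0 n 233 low z count 0  biggest x gap 0.0008
blue 0.014 n 250 low z count 0  biggest x gap 0.0008
purple -0.014 n 217 low z count 0  biggest x gap 0.0007
purple 0 n 217 low z count 0  biggest x gap 0.0007
purple 0.014 n 224 low z count 0  biggest x gap 0.0008
```

View pics/w42.png

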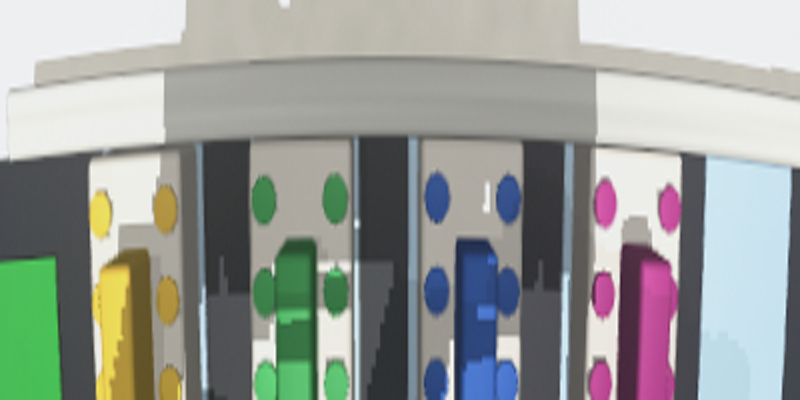

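>>> jog_arm:
  motion:
    - {"jaw": 1, "xyz": [0, -0.04, -0.0165], "angular": [0, 0, 0]}
    - {"jaw": 1, "xyz": [0, -0.04, -0.0165], "angular": [0, 0, 0]}
    - {"jaw": 1, "xyz": [0.05, 0, 0], "angular": [0, 0, 0]}
    - {"jaw": 1, "xyz": [0.05, 0, 0], "angular": [0, 0, 0]}
    - {"jaw": 1, "xyz": [0.035, 0, 0], "angular": [0, 0, 0]}
    - {"jaw": 1, "xyz": [0.01, 0, 0], "angular": [0, 0, 0]}
    - {"jaw": 1, "xyz": [0, 0, 0], "angular": [0, 0, 0]}
    - {"jaw": 1, "xyz": [0, 0, 0], "angular": [0, 0, 0]}

```text
t: 69.53
tool_pos: [0.5337, -0.1259, 0.0098]
tcp_rot: [1.215, 1.203, -1.213]
force: [0.6, 0.3, 0.1]
finger_gap: 0.131
```

```bash
python3 - <<'E'
from h import *
delta([.55,-.1263,.008])
s=snap('wrist'); save(s,'w43.png')
E
```

```text
tcp [ 0.5337 -0.1259  0.0098] yaw of tool z -90.42 x axis [ 0.0025 -0.001  -1.    ]
tool shift [0.0019 0.0163 0.0003]
```

View pics/w43.png

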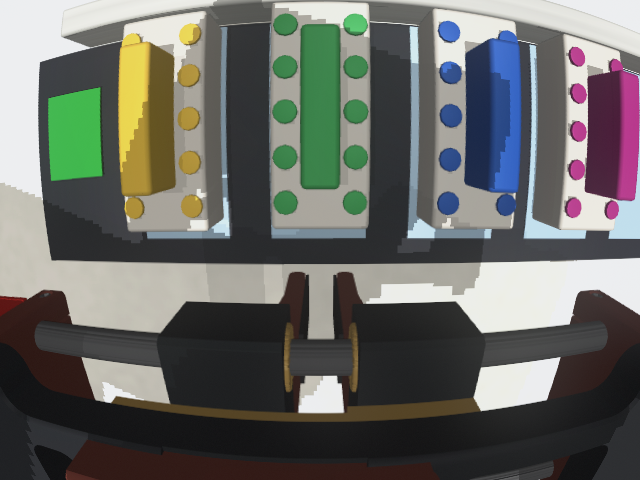

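Approach and push gently.

>>> jog_arm:
  motion:
    - {"jaw": 1, "xyz": [0, 0.01, 0], "angular": [0, 0, 0]}
    - {"jaw": 1, "xyz": [0, 0.008, 0], "angular": [0, 0, 0]}
    - {"jaw": 1, "xyz": [0, 0.003, 0], "angular": [0, 0, 0]}
    - {"jaw": 1, "xyz": [0, 0.002, 0], "angular": [0, 0, 0]}
    - {"jaw": 1, "xyz": [0, 0, 0], "angular": [0, 0, 0]}

```text
t: 70.2
tool_pos: [0.5553, -0.1253, 0.0081]
tcp_rot: [1.214, 1.206, -1.215]
force: [-0.1, 0.1, 0.9]
finger_gap: 0.007
```

>>> jog_arm:
  motion:
    - {"jaw": 1, "xyz": [0, 0.001, 0], "angular": [0, 0, 0]}
    - {"jaw": 1, "xyz": [0, 0.001, 0], "angular": [0, 0, 0]}
    - {"jaw": 1, "xyz": [0, 0, 0], "angular": [0, 0, 0]}

```text
t: 70.58
tool_pos: [0.5554, -0.1253, 0.008]
tcp_rot: [1.213, 1.209, -1.217]
force: [-4.8, -1.4, 3.8]
finger_gap: 0.01
```

>>> jog_arm:
  motion:
    - {"jaw": 1, "xyz": [0, 0.0015, 0], "angular": [0, 0, 0]}
    - {"jaw": 1, "xyz": [0, 0, 0], "angular": [0, 0, 0]}

```text
t: 70.82
tool_pos: [0.5554, -0.1251, 0.0079]
tcp_rot: [1.212, 1.211, -1.218]
force: [-9.0, -0.6, 5.9]
finger_gap: 0.003
```

>>> jog_arm:
  motion:
    - {"jaw": 1, "xyz": [0, -0.01, 0], "angular": [0, 0, 0]}
    - {"jaw": 1, "xyz": [0, -0.02, 0], "angular": [0, 0, 0]}
    - {"jaw": 1, "xyz": [0, 0, -0.035], "angular": [0, 0, 0]}
    - {"jaw": 1, "xyz": [0, 0, -0.035], "angular": [0, 0, 0]}
    - {"jaw": 1, "xyz": [0, 0.005, 0], "angular": [0, 0, 0]}
    - {"jaw": 1, "xyz": [0, 0, 0], "angular": [0, 0, 0]}

```text
t: 71.58
tool_pos: [0.5357, -0.0558, 0.0085]
tcp_rot: [1.214, 1.204, -1.213]
force: [0.2, 0.1, -0.3]
finger_gap: 0.005
```

>>> jog_arm:
  motion:
    - {"jaw": 1, "xyz": [0, 0.01, 0.0004], "angular": [0, 0, 0]}
    - {"jaw": 1, "xyz": [0, 0.006, 0], "angular": [0, 0, 0]}
    - {"jaw": 1, "xyz": [0, 0.003, 0], "angular": [0, 0, 0]}
    - {"jaw": 1, "xyz": [0, 0.002, 0], "angular": [0, 0, 0]}
    - {"jaw": 1, "xyz": [0, 0.001, 0], "angular": [0, 0, 0]}
    - {"jaw": 1, "xyz": [0, 0.001, 0], "angular": [0, 0, 0]}
    - {"jaw": 1, "xyz": [0, 0, 0], "angular": [0, 0, 0]}

```text
t: 72.45
tool_pos: [0.5558, -0.0557, 0.0081]
tcp_rot: [1.213, 1.208, -1.216]
force: [-4.9, -1.6, 3.2]
finger_gap: 0.005
```

>>> jog_arm:
  motion:
    - {"jaw": 1, "xyz": [0, 0.001, 0], "angular": [0, 0, 0]}
    - {"jaw": 1, "xyz": [0, 0.001, 0], "angular": [0, 0, 0]}
    - {"jaw": 1, "xyz": [0, 0, 0], "angular": [0, 0, 0]}

```text
t: 72.82
tool_pos: [0.5558, -0.0556, 0.0079]
tcp_rot: [1.211, 1.211, -1.219]
force: [-8.5, -1.7, 6.8]
finger_gap: 0.007
```

>>> jog_arm:
  motion:
    - {"jaw": 1, "xyz": [0, -0.01, 0], "angular": [0, 0, 0]}
    - {"jaw": 1, "xyz": [0, -0.025, 0], "angular": [0, 0, 0]}
    - {"jaw": 1, "xyz": [-0.06, 0, 0], "angular": [0, 0, 0]}
    - {"jaw": 0.5, "xyz": [-0.06, 0, 0.03], "angular": [0, 0, 0]}
    - {"jaw": 0, "xyz": [-0.03, 0.04, 0.035], "angular": [0, 0, 0]}
    - {"jaw": 0, "xyz": [0, 0.05, 0.04], "angular": [0, 0, 0]}
    - {"jaw": 0, "xyz": [0, 0, 0], "angular": [0, 0, 0]}
    - {"jaw": 0, "xyz": [0, 0, 0], "angular": [0, 0, 0]}

```text
t: 73.82
tool_pos: [0.6119, -0.1579, 0.1535]
tcp_rot: [1.215, 1.207, -1.215]
force: [0.1, 0.3, -0.4]
finger_gap: 0.537
```

```bash
python3 - <<'E'
from h import *
delta(None)
s=snap('wrist'); ribs(s); P=cloud(s);H=hsv(s); save(s,'w44.png')
for n,y in (('yellow',-.056),('green',-.126),('blue',-.196),('purple',-.266)):
  for dy in (-.014,0,.014):
    m=(abs(P[...,1]-y-dy)<.003)&(P[...,0]>.655)&(P[...,0]<.682)&(P[...,2]<.04)
    x=P[m][:,0];z=P[m][:,2]; lo=z<.024
    print(n,dy,'n',m.sum(),'low',lo.sum(), (x[lo].min().round(4),x[lo].max().round(4)) if lo.any() else '')
for row in (185,200,215): 
    e=laneedges(s,row,130,560); print(row,[(u,g,onplane(s,u+.5,row,0.0)[1].round(4)) for u,g in e])
s=snap('scene');ribs(s);save(s,'s7.png')
s=snap('side');save(s,'d7.png')
E
```

```text
tcp [ 0.6119 -0.1579  0.1535] yaw of tool z -90.44 x axis [-1.e-03  8.e-04 -1.e+00]
yellow [617.9 -56.4] ang -0.0 ([14.8, 59.7], 1255, np.float64(0.056))
green [ 617.8 -126.8] ang -0.4 ([14.7, 60.0], 1400, np.float64(0.0561))
blue [ 617.  -196.5] ang -0.2 ([14.9, 59.4], 1398, np.float64(0.056))
purple [ 616.7 -266.1] ang -0.4 ([14.1, 60.0], 1245, np.float64(0.0558))
yellow -0.014 n 223 low 0 
yellow 0 n 208 low 0 
yellow 0.014 n 214 low 0 
green -0.014 n 246 low 0 
green 0 n 238 low 0 
green 0.014 n 250 low 0 
blue -0.014 n 250 low 0 
blue 0 n 248 low 0 
blue 0.014 n 239 low 0 
purple -0.014 n 201 low 0 
purple 0 n 213 low 0 
purple 0.014 n 219 low 0 
185 [(175, 124, np.float64(-0.0231)), (186, 78, np.float64(-0.0343)), (205, -72, np.float64(-0.0531)), (218, 59, np.float64(-0.0657)), (221, -67, np.float64(-0.0685)), (230, 54, np.float64(-0.077)), (233, -105, np.float64(-0.0799)), (256, 107, np.float64(-0.1011)), (264, 45, np.float64(-0.1084)), (300, 44, np.float64(-0.1406)), (306, -70, np.float64(-0.1459)), (308, 125, np.float64(-0.1477)), (310, -183, np.float64(-0.1495)), (335, 138,
[... 2412 characters left out ...]
.float64(-0.1924)), (380, 168, np.float64(-0.2125)), (391, -176, np.float64(-0.2227)), (412, 184, np.float64(-0.2425)), (415, -162, np.float64(-0.2454)), (424, 137, np.float64(-0.2541)), (440, -226, np.float64(-0.2698)), (451, 77, np.float64(-0.2809)), (466, 145, np.float64(-0.2964)), (469, -180, np.float64(-0.2995)), (481, 167, np.float64(-0.3124)), (523, -202, np.float64(-0.3607)), (544, 99, np.float64(-0.3873))]
yellow [619.8 -57.5] ang -0.2 ([13.5, 59.2], 136, np.float64(0.0565))
green [ 619.  -127.6] ang -0.6 ([12.5, 58.9], 132, np.float64(0.0568))
blue [ 617.5 -197.4] ang 0.1 ([13.3, 60.1], 138, np.float64(0.0566))
purple [ 617.3 -267.6] ang -0.3 ([13.8, 60.1], 158, np.float64(0.0565))
```

View pics/w44.png

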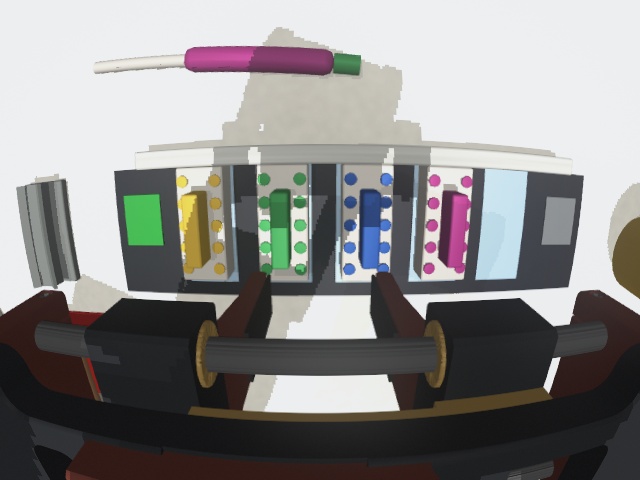

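View pics/d7.png

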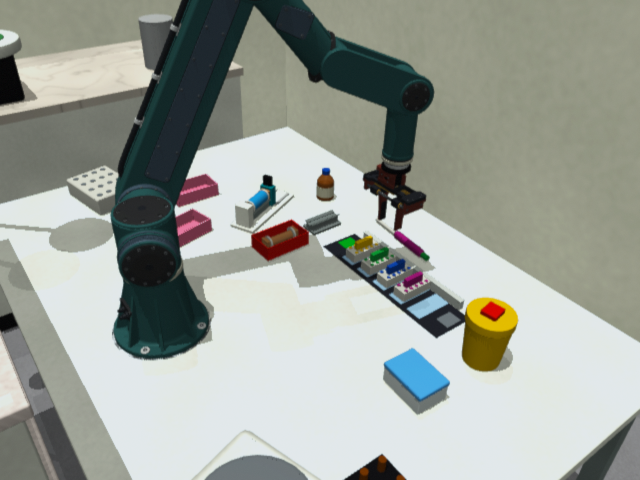

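>>> jog_arm:
  motion:
    - {"jaw": 0, "xyz": [-0.05, -0.01, -0.03], "angular": [0, 0, 0]}
    - {"jaw": 0, "xyz": [-0.02, -0.025, -0.055], "angular": [0, 0, 0]}
    - {"jaw": 0, "xyz": [0, -0.025, -0.055], "angular": [0, 0, 0]}
    - {"jaw": 0, "xyz": [0, -0.025, -0.055], "angular": [0, 0, 0]}
    - {"jaw": 0, "xyz": [0, -0.025, -0.055], "angular": [0, 0, 0]}
    - {"jaw": 0, "xyz": [0, -0.025, -0.055], "angular": [0, 0, 0]}
    - {"jaw": 0, "xyz": [0, -0.025, -0.055], "angular": [0, 0, 0]}
    - {"jaw": 0, "xyz": [0, 0, -0.05], "angular": [0, 0, 0]}

```text
t: 74.97
tool_pos: [0.4524, 0.2535, 0.2239]
tcp_rot: [1.212, 1.207, -1.214]
force: [1.7, -0.8, -0.5]
finger_gap: 0.997
```

>>> jog_arm:
  motion:
    - {"jaw": 0, "xyz": [0, 0, -0.04], "angular": [0, 0, 0]}
    - {"jaw": 0, "xyz": [0, 0, 0], "angular": [0, 0, 0]}
    - {"jaw": 0, "xyz": [0, 0, 0], "angular": [0, 0, 0]}

```text
t: 75.35
tool_pos: [0.4552, 0.2914, 0.2236]
tcp_rot: [1.213, 1.206, -1.215]
force: [-1.1, -0.7, -0.3]
finger_gap: 0.999
```

```bash
python3 - <<'E'
from h import *
delta(None)
s=snap('wrist'); save(s,'w45.png');P=cloud(s);H=hsv(s)
m=(H[...,2]<70)&(P[...,2]>0.113)&(P[...,2]<.124)&(abs(P[...,0]-.53)<.05)&(abs(P[...,1]-.33)<.05)
print('tab',rect(P,m,(0,0,640,290)))
m=(H[...,0]>95)&(H[...,0]<115)&(H[...,1]>100)&(P[...,2]>.06)&(P[...,2]<.09)&(np.hypot(P[...,0]-.4655,P[...,1]-.3015)<.08)&(abs((P[...,0]-.4655)*-.446+(P[...,1]-.3015)*.895)<.03)
print('film',rect(P,m,(0,0,640,290)))
s=snap('scene'); ribs(s); save(s,'s8.png')
E
```

```text
tcp [0.4552 0.2914 0.2236] yaw of tool z -90.35 x axis [-9.e-04 -9.e-04 -1.e+00]
tab (778, [528.3, 331.2], [16.2, 29.5], 26.33, 'z', [0.1161, 0.1191, 0.1207])
film (3522, [465.8, 300.3], [77.7, 37.5], 26.46, 'z', [0.0662, 0.0775, 0.0807])
yellow [619.3 -57.7] ang -0.8 ([13.2, 59.7], 136, np.float64(0.0565))
green [ 618.9 -127.9] ang -0.3 ([13.0, 60.4], 139, np.float64(0.0568))
blue [ 618.8 -197.5] ang 0.3 ([13.5, 60.8], 146, np.float64(0.0567))
purple [ 617.5 -267.6] ang -0.6 ([13.8, 60.7], 158, np.float64(0.0565))
```

View pics/w45.png

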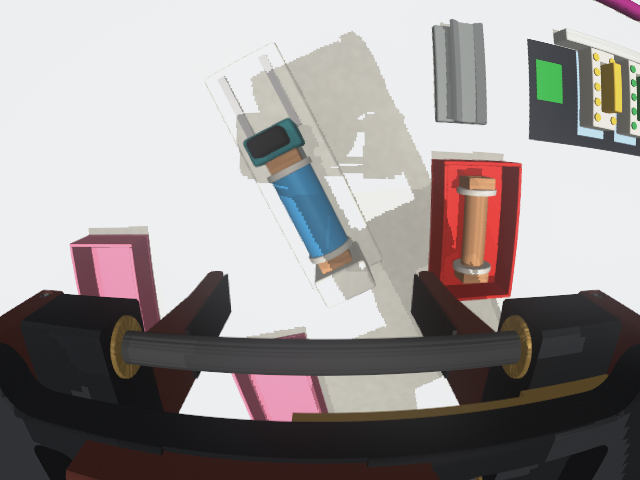

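View pics/s8.png

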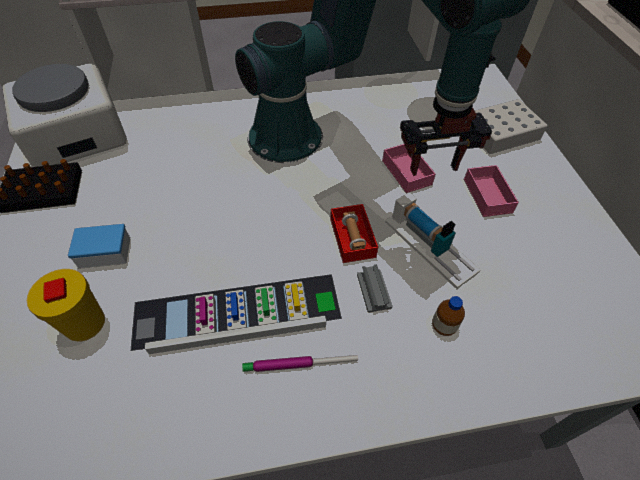

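The roll is centred at the dispenser origin, and tab to film centre is 69.7 mm where 70 means clamped. The spool is in the red tray and the racks are in place. Handing in.

```bash
python3 -c "
from plant import job_done; print(job_done())"
```

```text
the job is handed in; nothing more can be done
None
```

The bench is ready and the job is handed in at about 75 s. No verdict came back.

**Dispenser:** I drew the tailstock back to its stop, slid the spent spool about 19 mm off the headstock, and laid it in the red tray. The new roll then went into the trough and the tailstock was pushed home against about 17 N. The last wrist view has the film centre within about 1.5 mm of the dispenser origin. The tab is 69.7 mm from it, where 70 mm means clamped.

**Racks:** only yellow, green, blue and purple were there. They fill lanes 1 to 4 from the green end, slid and never lifted. In the last checks they were square within about 1° and no more than about 1 mm off lane centre, with no gap visible at the bar.

**Checks that disagreed, and what I did:**
- **Finger length:** the fingertips turned out to be roughly 25 mm shorter than the stated tool offset. My first spool grasp closed just above the spool, so I regrasped lower and worked from the measured offset.
- **Knocked rack:** yellow was knocked about 30 mm sideways after placing, which nudged green by about 2.5 mm. I put both back.
- **Small gap:** after that, yellow and green stood under 1 mm off the bar, so I pushed both flush from behind and rechecked.
- **Camera difference:** the scene camera reads 1 to 2 mm away from the wrist camera. I worked from the wrist camera.

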